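# Put the washed paneer press back together

## Robot

A 7-joint arm with a two-finger parallel gripper is mounted at the origin on the work surface. World frame = base frame: x ahead of the robot, y to its left, z up, the work surface at z = 0. Lengths are in m, angles in rad, forces in N, time in s.
With the tool pointing down it reaches from about 0.4 to 0.85 m from the base axis. Payload 10.4 kg.
Tool frame: the origin (TCP) lies on the front face of the gripper's body, between the roots of the fingers; the fingertips stand 70 mm ahead of it and the grasp point (between the pads) lies 51 mm ahead of it (grasp_offset is the distance from the TCP to the grasp point, in m); z points along the fingers, y is the direction in which the jaws open and shut (so a half turn about z gives the same grasp; the last joint's range is limited). The gripper opens to 87 mm and grips with 3 to 60 N. Pads are 19 mm wide; open, the fingers measure 117 mm over their backs; the gripper's body (75 mm by 190 mm) begins 51 mm behind the grasp point.
Start: joints at [-1.215, 0.332, -0.065, 1.46, 0.022, 1.35, -0.088], TCP at [0.231, 0.581, 0.292] pointing down, gripper open.
Joint ranges: [-2.6, 2.6], [-0.5, 2.12], [-1.47, 1.34], [0.16, 2.42], [-1.27, 4.41], [0.06, 2.06], [-2.6, 2.6]. Speed limits (rad/s): [2.22, 2.22, 2.79, 2.79, 3.14, 3.14, 3.14].

## Interface

Orientations are given as a unit quaternion [x, y, z, w].
In Python, from bench import * gives the robot as it stands. The module is installed in compiled form; this text tells all that it offers.
- The arm moves only by the tool arm_command, never from a script. Its argument "commands" is a list of rows, each a list of 3 entries, a list of its own where there are three numbers: the opening in per cent of the stroke, from 0 (shut) to 100 (fully open), then the shift along the tool's x, y, z in m, then the turn, a rotation vector about the tool's x, y, z in rad. A call has exactly 10 rows; each row is the pose to reach, as a shift and turn from the pose commanded when the call began, along the tool's axes at that moment; what a row does not reach only later rows make up. A row lasts 1/12 s, in which the tool goes at most 41.7 mm and 7.16 degrees, less where a joint would pass 70% of its speed; a pose out of reach is approached as far as the arm can. A call with a gripper value outside its range is refused whole. The fingers move at their own pace and stop on an object; "squeeze" is the grip in N (left out, the last holds). Time passes only in rows, so rows that repeat a pose let the fingers close, or fill a call up. It gives the time, the measured TCP pose, the force and the opening at its end, in the units of the state.
- read_state(): the state, without advancing time (a new reading comes with each control period).
- camera(name): name is "side" or "top" or "wrist"; returns a dict with "pixels" (480x640x3 uint8, red, green, blue), "fx", "fy", "cx", "cy" (pixels), "rvec" (rotation vector, rad) and "tvec" (3), from world to camera coordinates, as OpenCV has them; the wrist camera has in their place "mount" (4x4, takes a point from camera to tool coordinates, whose origin is the TCP and whose axes are the flange's). Camera axes: x right, y down, z forward; pixel columns grow to the right and rows downward; lengths in m; the calibration is good to about 2 mm. A picture is of the moment at which its call begins: read the wrist's pose just before it. There is no depth.
- close_job(): hands the job in, once; it reports no verdict.
The state is a dict: "time": time; "joint_positions": joint angles; "joint_vel": joint speeds; "joint_torque": joint torques, N m; "ee_pos": TCP position; "eef_rot": TCP orientation; "ft_force": force on the tool from outside, world axes, zero at the start; "torque": the same for the moment, N m; "width": finger opening in m.
Only numpy, scipy, OpenCV 4.12 (cv2) and the standard library are available. Lean on these libraries where they do the work, as an engineer would, in place of code of your own. Each camera call takes 0.05 s, during which the arm holds its last target.

## Task

Put the washed paneer press back together: stand the white mould hoop in the round recess of the steel drip base, then lower the white follower into the hoop, knob up, then set the weight spindle, stem up, down over that knob. After that slide every slotted steel weight on the ledge sideways onto the stem, under its head, so that it lies flat on the pile with the stem fully home in its slot and its slot turned at least 45 degrees away from the slot of every other weight, so that none can slide off. Leave the other kitchen things where they are.

Things in the scene. Friction and masses are not known exactly. Their poses are not given: they have to be found in the camera images.
- press_base: fixed round stainless drip base of the press, 156 mm across; its origin is the centre of its underside on the ledge. Floor plate 10 mm thick; on it a raised ring, 126 mm inside and 142 mm outside diameter, 8 mm high, bounds the recess; a small spout sticks out 112 mm from the centre along its own +x
- recess (a point): centre of the floor of the recess in the drip base, 10 mm above the ledge (z up); the ring round it rises 8 mm above this point
- hoop_center (a point): centre (half-way up, on the axis) of the mould hoop: a loose white plastic ring open at both ends, 120 mm outside and 104 mm inside diameter, wall 8 mm, 40 mm high, rows of dark drain holes, 0.2 kg; z is its axis, up. Either rim may be up. It is most easily lifted by pinching the wall from above
- follower_knob (a point): centre of the knob of the follower, on the axis, 26 mm above its underside: a loose white plastic disc 98 mm across and 10 mm thick, with a central upright round knob 36 mm in diameter and 32 mm high (its top, with a 4 mm bevel, is 42 mm above the underside; this point is half-way up the knob); 0.15 kg; z points up out of the knob
- spindle_seat (a point): centre of the seat of the loose metal weight spindle (0.22 kg, 88 mm tall), 40 mm above its lower rim: an inverted cup 54 mm across whose socket (40 mm wide, 26 mm deep, open below) fits over the follower's knob; its flat top is the seat. From it rises a stem 10 mm thick, 40 mm long, with a head on top. z points up the stem. Seated, this point is 30 mm above follower_knob
- spindle_head (a point): centre of the spindle's flat round head, 20 mm in diameter and 8 mm thick, on the axis, 44 mm above spindle_seat; the head's underside is 40 mm above the seat. The spindle can be hung from the gripper by this head
- weight0_center (a point): centre (half-way up) of a slotted steel weight, a loose flat disc 66 mm in diameter and 8 mm thick, 0.19 kg; three or four, all alike, lie about (absent ones read None). A slot 13 mm wide with a squared end runs from the rim to 6.5 mm past the centre, its mouth a little eased; x points from the centre to the slot's mouth. Either face may be up
- weight0_mouth (a point): middle of that weight's slot mouth, on the rim, 33 mm from its centre
- weight1_center (a point): centre (half-way up) of a slotted steel weight, a loose flat disc 66 mm in diameter and 8 mm thick, 0.19 kg; three or four, all alike, lie about (absent ones read None). A slot 13 mm wide with a squared end runs from the rim to 6.5 mm past the centre, its mouth a little eased; x points from the centre to the slot's mouth. Either face may be up
- weight1_mouth (a point): middle of that weight's slot mouth, on the rim, 33 mm from its centre
- weight2_center (a point): centre (half-way up) of a slotted steel weight, a loose flat disc 66 mm in diameter and 8 mm thick, 0.19 kg; three or four, all alike, lie about (absent ones read None). A slot 13 mm wide with a squared end runs from the rim to 6.5 mm past the centre, its mouth a little eased; x points from the centre to the slot's mouth. Either face may be up
- weight2_mouth (a point): middle of that weight's slot mouth, on the rim, 33 mm from its centre
- weight3_center (a point): centre (half-way up) of a slotted steel weight, a loose flat disc 66 mm in diameter and 8 mm thick, 0.19 kg; three or four, all alike, lie about (absent ones read None). A slot 13 mm wide with a squared end runs from the rim to 6.5 mm past the centre, its mouth a little eased; x points from the centre to the slot's mouth. Either face may be up
- weight3_mouth (a point): middle of that weight's slot mouth, on the rim, 33 mm from its centre
- bowl_center (a point): a small glass bowl, 104 mm across the rim and 45 mm high, loose; point on its axis 22 mm up. Not needed
- tumbler_center (a point): a steel tumbler, 72 mm across and 95 mm high, loose; point on its axis 47 mm up. Not needed
- spatula_center (a point): a silicone spatula lying flat, 245 mm long, 55 mm wide at the blade (its +x end), 10 mm high, loose; point on its centre line 5 mm up. Not needed
- spoon_center (a point): a steel spoon lying flat, 190 mm long (bowl at its +x end), 20 mm high, loose; point mid-length. Not needed
- jar_center (a point): a glass jar with a steel cap, 66 mm in diameter and 100 mm high, loose; point half-way up. Not needed
- tin_lid_center (a point): a plain steel tin lid lying flat, 84 mm across and 16 mm high, with no slot, loose; point half-way up. Not needed

How it is judged:
On the way, in this order (a step that is already met when the one before it is completed fails the run):
1. the hoop stands flat in the recess of the drip base (horizontal distance between hoop_center and recess below 0.006 m and z of hoop_center in the frame of recess below 0.0235 m and (angle between hoop_center's own z axis and vertical below 0.08 rad or angle between hoop_center's own z axis and vertical above 3.06159 rad)), for 0.2 s.
2. the follower lies flat in the hoop, knob up (all of step 1 and horizontal distance between follower_knob and recess below 0.01 m and z of follower_knob in the frame of recess between 0.022 and 0.0295 m and angle between follower_knob's own z axis and vertical below 0.08 rad), for 0.2 s.
3. the spindle sits fully down over the knob, stem up (all of step 2 and horizontal distance between spindle_seat and follower_knob below 0.006 m and z of spindle_seat in the frame of follower_knob between 0.026 and 0.0335 m and angle between spindle_seat's own z axis and vertical below 0.1 rad), for 0.2 s.
4. every weight present lies on the stem, fully home, slots staggered (horizontal distance between each of weight0_center, weight1_center, weight2_center, weight3_center and spindle_seat below 0.006 m and z of weight0_center in the frame of spindle_seat between 0.001 and 0.034 m and (angle between weight0_center's own z axis and vertical below 0.1 rad or angle between weight0_center's own z axis and vertical above 3.04159 rad) and z of weight1_center in the frame of spindle_seat between 0.001 and 0.034 m and (angle between weight1_center's own z axis and vertical below 0.1 rad or angle between weight1_center's own z axis and vertical above 3.04159 rad) and z of weight2_center in the frame of spindle_seat between 0.001 and 0.034 m and (angle between weight2_center's own z axis and vertical below 0.1 rad or angle between weight2_center's own z axis and vertical above 3.04159 rad) and z of weight3_center in the frame of spindle_seat between 0.001 and 0.034 m and (angle between weight3_center's own z axis and vertical below 0.1 rad or angle between weight3_center's own z axis and vertical above 3.04159 rad) and horizontal distance between each of weight1_mouth, weight2_mouth, weight3_mouth and weight0_mouth above 0.0225 m and horizontal distance between each of weight2_mouth, weight3_mouth and weight1_mouth above 0.0225 m and horizontal distance between weight3_mouth and weight2_mouth above 0.0225 m), for 0.2 s.
At the end, for the whole second after the job is handed in: Hoop flat in the recess, follower flat in it knob up, spindle upright and seated on the knob (within 6, 10, 6 mm of centre, 3.5 mm of fully down); every weight present flat on the stem, centre within 6 mm of its axis, slot mouths of any two at least 22.5 mm apart; all at rest (all of step 3 and all of step 4 and linear speed of each of hoop, follower, spindle, weight0, weight1, weight2, weight3 below 0.02 m/s); the robot touches nothing.
It fails at once if a thing that is not part of the press (bowl, tumbler, spatula) is pushed more than 4 cm or tipped over (distance of any of bowl_center, tumbler_center, spatula_center from where it was at the start of the episode above 0.04 m or angle between any of bowl_center, tumbler_center, spatula_center's own z axis and vertical above 0.6 rad).
It fails at once if a thing that is not part of the press (spoon, jar, tin lid) is pushed more than 4 cm or tipped over (distance of any of spoon_center, jar_center, tin_lid_center from where it was at the start of the episode above 0.04 m or angle between any of spoon_center, jar_center, tin_lid_center's own z axis and vertical above 0.6 rad).
Of weight0, weight1, weight2, weight3 only 3 to 4 are there at a start; the rules pass over those that are not, and their reading is None.
At some moment in a run one of weight0, weight1, weight2, weight3, hoop, follower may be knocked a few centimetres aside while the robot is not near it.
It also fails if it takes over 208 s, if anything falls off the work surface, if the arm or the gripper's body presses on something with over 40 N, if the wrist force passes 120 N, or if a joint passes its speed limit or range.

## Working session

There is one attempt and no reset: what is moved stays moved. The work goes in short steps, Python scripts to look and compute and a tool call to move; the robot and the scene stay as the last step left them, time stands still between calls to the robot, and variables do not carry over. Pictures are saved under pics/ and viewed, and the job is handed in when it is done.

Besides the shell and the picture viewer there is one more tool, called after "Emit:" by a JSON object that holds its "method" and its "body". arm_command: Moves the arm, as the interface text tells. Its arguments: {"type":"object","properties":{"commands":{"type":"array","items":{"type":"array"}},"squeeze":{"type":"number"}},"required":["commands"]}

```bash
mkdir -p pics
cat > h.py <<'E'
import numpy as np, cv2
from scipy.spatial.transform import Rotation as R
from bench import *
def snap(name, fn):
    s=read_state(); c=camera(name)
    cv2.imwrite('pics/'+fn, c['pixels'][:,:,::-1])
    np.savez('pics/'+fn[:-4]+'.npz', ee=s['ee_pos'], rot=s['eef_rot'], **{k:np.array(v) for k,v in c.items()})
    return c,s
E
python3 - <<'E'
from h import *
s=read_state(); print({k:np.round(v,4) for k,v in s.items()})
for n in ['side','top','wrist']:
    c,s=snap(n,n+'0.png'); print(n,{k:np.round(v,4).tolist() for k,v in c.items() if k!='pixels'})
E
```

```text
{'time': np.float64(0.0), 'joint_positions': array([-1.2146,  0.3329, -0.0647,  1.461 ,  0.0216,  1.3499, -0.0885]), 'joint_vel': array([-0.0002,  0.0008,  0.0016,  0.0008, -0.0004, -0.001 , -0.0011]), 'joint_torque': array([ 2.00000e-04, -6.23274e+01,  2.44000e-02, -3.89899e+01,
       -6.15000e-02,  4.00000e-02,  1.00000e-04]), 'ee_pos': array([0.231 , 0.5804, 0.2915]), 'eef_rot': array([ 1.883e-01,  9.821e-01, -7.000e-04, -1.000e-04]), 'ft_force': array([-0.7533,  0.4465,  0.559 ]), 'torque': array([0.0033, 0.033 , 0.0291]), 'width': np.float64(0.0867)}
side {'fx': 577.96, 'fy': 577.96, 'cx': 325.0235, 'cy': 239.2541, 'rvec': [2.2392, -0.5988, 0.2885], 'tvec': [-0.4682, 0.2127, 1.4212]}
top {'fx': 439.6119, 'fy': 439.6119, 'cx': 325.3752, 'cy': 238.1288, 'rvec': [2.132, -2.1717, 0.1672], 'tvec': [-0.0189, 0.5213, 1.1521]}
wrist {'fx': 344.4871, 'fy': 344.4871, 'cx': 319.9271, 'cy': 239.5168, 'mount': [[-0.0004, -0.9578, -0.2874, 0.0791], [1.0, -0.0003, -0.0002, 0.0002], [0.0001, -0.2874, 0.9578, -0.0911], [0.0, 0.0, 0.0, 1.0]]}
```

View pics/top0.png

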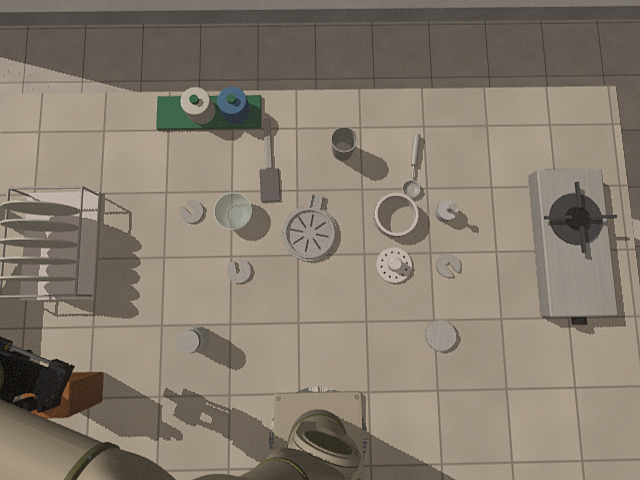

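View pics/side0.png

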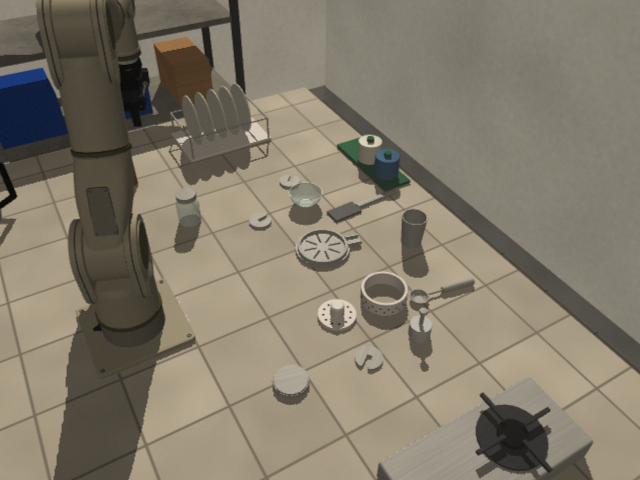

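View pics/wrist0.png

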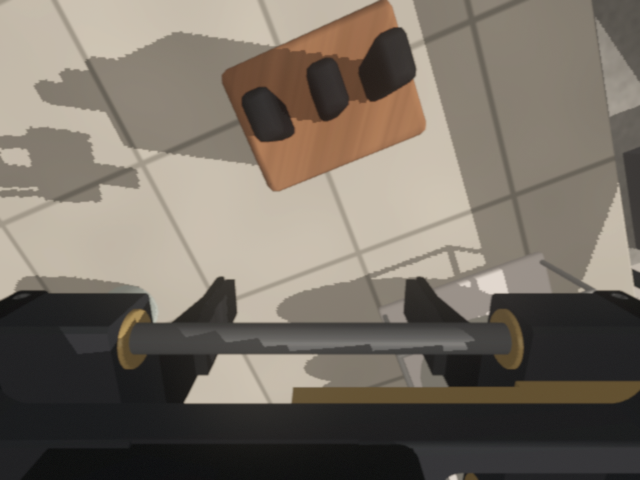

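The top view shows three weights at about (191,212), (240,271) and (449,266). It also shows the base at (310,233), hoop at (397,214), follower at (394,265) and spindle at (447,211). The lower-left area is hidden by the arm. Next I'll measure these.

```bash
cat >> h.py <<'E'
def campose(d):
    """returns Rcw (cam->world), origin"""
    if 'rvec' in d:
        Rm=cv2.Rodrigues(np.array(d['rvec'],float))[0]; t=np.array(d['tvec'],float).ravel()
        return Rm.T, -Rm.T@t
    M=np.array(d['mount']); Rt=R.from_quat(d['rot']).as_matrix()
    return Rt@M[:3,:3], Rt@M[:3,3]+np.array(d['ee'])
def load(fn): 
    z=np.load('pics/'+fn+'.npz'); return {k:z[k] for k in z.files}
def ray(d,uv,z):
    Rc,o=campose(d); uv=np.atleast_2d(np.array(uv,float))
    v=np.c_[(uv[:,0]-d['cx'])/d['fx'],(uv[:,1]-d['cy'])/d['fy'],np.ones(len(uv))]@Rc.T
    return o+v*((z-o[2])/v[:,2])[:,None]
def proj(d,P):
    Rc,o=campose(d); p=(np.atleast_2d(P)-o)@Rc
    return np.c_[p[:,0]/p[:,2]*d['fx']+d['cx'],p[:,1]/p[:,2]*d['fy']+d['cy']]
E
python3 - <<'E'
from h import *
d=load('top0')
for n,uv,z in [('w_a',(191,212),.008),('w_b',(240,271),.008),('w_c',(449,266),.008),('base',(309,234),.01),('hoop',(396,215),.04),('foll',(394,265),.01),('knobtop',(396,264),.042),('spinhead',(453,208),.088),('spin seat',(446,211),.04),('lid',(442,336),.016),('bowl',(234,211),.045),('jar',(191,341),.1),('tumb',(343,140),.095)]:
    print(n,ray(d,uv,z)[0].round(3))
im=cv2.cvtColor(d['pixels'],cv2.COLOR_RGB2BGR)
c=cv2.resize(im[180:300,160:480],None,fx=2.5,fy=2.5,interpolation=cv2.INTER_CUBIC); cv2.imwrite('pics/c1.png',c)
E
```

```text
w_a [0.605 0.345 0.008]
w_b [0.438 0.207 0.008]
w_c [ 0.441 -0.368  0.008]
base [0.537 0.016 0.01 ]
hoop [ 0.581 -0.222  0.04 ]
foll [ 0.447 -0.216  0.01 ]
knobtop [ 0.447 -0.216  0.042]
spinhead [ 0.588 -0.364  0.088]
spin seat [ 0.59 -0.36  0.04]
lid [ 0.254 -0.336  0.016]
bowl [0.598 0.218 0.045]
jar [0.261 0.309 0.1  ]
tumb [ 0.776 -0.08   0.095]
```

View pics/c1.png

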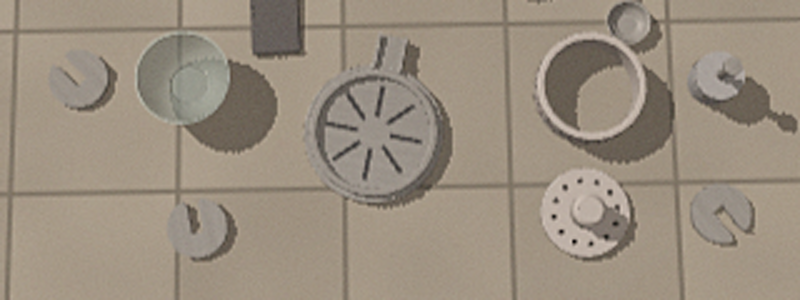

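```bash
cat >> h.py <<'E'
def Rpsi(deg):
    p=np.radians(deg); y=np.array([np.cos(p),np.sin(p),0]); z=np.array([0,0,-1.]); return np.c_[np.cross(y,z),y,z]
def goto(pos,psi):
    s=read_state(); R0=R.from_quat(s['eef_rot']).as_matrix(); 
    y=R0[:,1]; print('t',round(float(s['time']),2),'ee',np.round(s['ee_pos'],4),'psi',round(np.degrees(np.arctan2(y[1],y[0])),2),'tilt',round(np.degrees(np.arccos(-R0[2,2])),2),'w',round(float(s['width']),4),'F',np.round(s['ft_force'],1),'j7',round(s['joint_positions'][6],2))
    sh=R0.T@(np.array(pos)-s['ee_pos']); rv=R.from_matrix(R0.T@Rpsi(psi)).as_rotvec()
    print('shift',np.round(sh,4).tolist(),'turn',np.round(rv,3).tolist(),'rows',int(np.ceil(max(np.linalg.norm(sh)/.0417,np.degrees(np.linalg.norm(rv))/7.16))))
E
python3 - <<'E'
from h import *
goto([.52,.01,.25],0)
E
```

```text
t 0.15 ee [0.2311 0.5805 0.2916] psi 68.3 tilt 0.06 w 0.0869 F [-0.2 -0.1  0.8] j7 -0.09
shift [-0.4794, -0.4232, 0.0421] turn [-0.001, 0.001, 1.192] rows 16
```

Emit:
{"method": "arm_command", "body": {"commands": [[100,[-0.24,-0.21,0.02],[0,0,0.6]],[100,[-0.24,-0.21,0.02],[0,0,0.6]],[100,[-0.24,-0.21,0.02],[0,0,0.6]],[100,[-0.24,-0.21,0.02],[0,0,0.6]],[100,[-0.24,-0.21,0.02],[0,0,0.6]],[100,[-0.479,-0.423,0.042],[0,0,1.192]],[100,[-0.479,-0.423,0.042],[0,0,1.192]],[100,[-0.479,-0.423,0.042],[0,0,1.192]],[100,[-0.479,-0.423,0.042],[0,0,1.192]],[100,[-0.479,-0.423,0.042],[0,0,1.192]]]}}

```text
time: 0.98
ee_pos: [0.4197, 0.2079, 0.2652]
eef_rot: [0.709, 0.705, 0.0, -0.0]
ft_force: [2.1, 1.2, -0.1]
width: 0.0869
```

Run:
```python
from h import *
goto([.52,.01,.25],0)
```

```text
t 0.98 ee [0.4197 0.2079 0.2652] psi -0.38 tilt 0.03 w 0.0869 F [ 2.1  1.2 -0.1] j7 -0.56
shift [-0.1973, 0.1016, 0.0151] turn [0.0, -0.0, -0.007] rows 6
```

Emit:
{"method": "arm_command", "body": {"commands": [[100,[-0.197,0.102,0.015],[0,0,0]],[100,[-0.197,0.102,0.015],[0,0,0]],[100,[-0.197,0.102,0.015],[0,0,0]],[100,[-0.197,0.102,0.015],[0,0,0]],[100,[-0.197,0.102,0.015],[0,0,0]],[100,[-0.197,0.102,0.015],[0,0,0]],[100,[-0.197,0.102,0.015],[0,0,0]],[100,[-0.197,0.102,0.015],[0,0,0]],[100,[-0.197,0.102,0.015],[0,0,0]],[100,[-0.197,0.102,0.015],[0,0,0]]]}}

```text
time: 1.82
ee_pos: [0.521, 0.0144, 0.2502]
eef_rot: [0.706, 0.708, 0.0, -0.0]
ft_force: [1.9, -0.7, -0.3]
width: 0.0872
```

Run:
```python
from h import *
c,s=snap('wrist','w1.png'); snap('top','top1.png')
goto([.52,.01,.25],0)
d=load('w1')
print(proj(d,[[.537,.016,.018],[.581,-.222,.04]]))
```

```text
t 1.92 ee [0.5211 0.0142 0.2503] psi 0.11 tilt 0.03 w 0.0872 F [-0.2  0.3  1. ] j7 -0.05
shift [-0.0042, -0.0011, 0.0003] turn [0.0, -0.0, 0.002] rows 1
[[336.64730432 220.40562396]
 [374.08126412 435.56419005]]
```

View pics/w1.png

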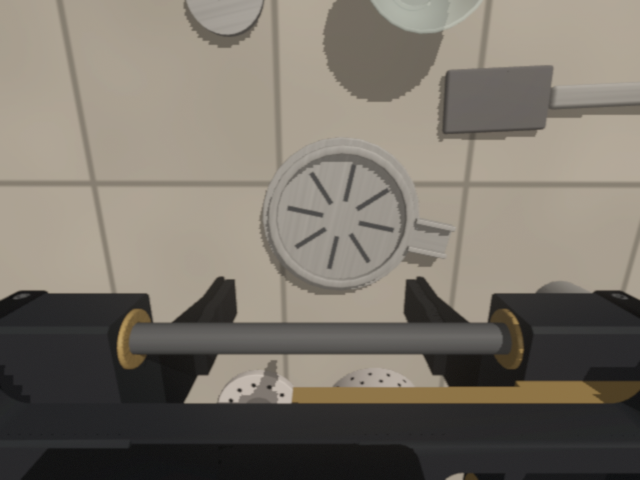

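View pics/top1.png

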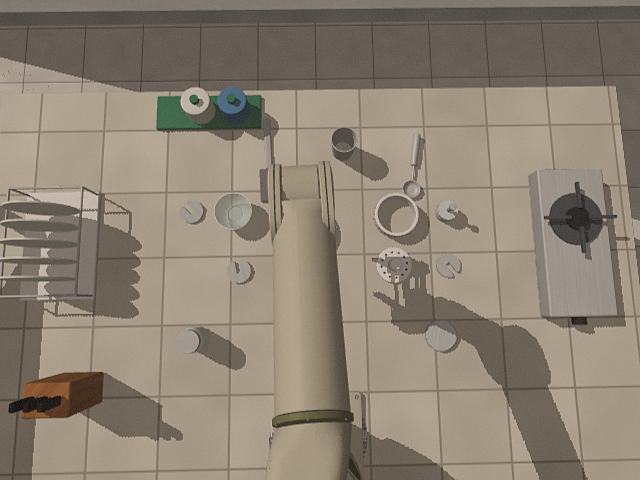

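The wrist view shows the base near (341,215) with eight radial slots. The area that was hidden at lower left holds no fourth weight. I'll take the recess centre from the slots.

```bash
cat >> h.py <<'E'
def slots(d,win,thr=90,amin=30,amax=400):
    g=cv2.cvtColor(d['pixels'],cv2.COLOR_RGB2GRAY); u0,v0,u1,v1=win
    m=(g[v0:v1,u0:u1]<thr).astype(np.uint8)
    n,l,st,ce=cv2.connectedComponentsWithStats(m)
    return [(st[i,4],*(ce[i]+[u0,v0])) for i in range(1,n) if amin<st[i,4]<amax]
E
python3 - <<'E'
from h import *
d=load('w1')
S=slots(d,(270,145,410,280)); print(np.round(S,1))
P=ray(d,[s[1:] for s in S],.010); print(P.round(4)); print(P.mean(0))
A=np.c_[2*P[:,:2],np.ones(len(P))]; x=np.linalg.lstsq(A,(P[:,:2]**2).sum(1),rcond=None)[0]; print('circ',x[:2],np.sqrt(x[2]+x[:2]@x[:2]))
E
```

```text
[[116.  349.2 182.5]
 [114.  320.9 188.1]
 [120.  372.  199.2]
 [114.  304.7 211.1]
 [110.  376.  226.2]
 [108.  310.1 237.6]
 [104.  359.1 247.6]
 [ 96.  332.6 251.9]
 [ 32.  282.4 270. ]]
[[ 0.5488  0.0513  0.01  ]
 [ 0.5218  0.0459  0.01  ]
 [ 0.5713  0.0353  0.01  ]
 [ 0.506   0.0234  0.01  ]
 [ 0.5766  0.0083  0.01  ]
 [ 0.5111 -0.0037  0.01  ]
 [ 0.5605 -0.0141  0.01  ]
 [ 0.5338 -0.0188  0.01  ]
 [ 0.4823 -0.0386  0.01  ]]
[0.53468365 0.00988762 0.01      ]
circ [0.52883535 0.00453258] 0.042956473494651676
```

Run:
```python
from h import *
d=load('top0')
S=slots(d,(285,210,335,256),110,5,60); print(np.round(S,1))
P=ray(d,[s[1:] for s in S],.010); print(P.round(4)); print(P.mean(0))
goto([.581,-.19,.26],-45)
```

```text
[[ 23.  311.5 220.2]
 [ 13.  333.  223.5]
 [ 24.  319.7 225.5]
 [ 18.  321.4 235. ]
 [ 21.  298.2 239.7]
 [ 22.  316.5 243.4]
 [ 23.  306.5 245.4]]
[[ 0.576   0.0088  0.01  ]
 [ 0.5658 -0.0509  0.01  ]
 [ 0.5605 -0.0136  0.01  ]
 [ 0.5338 -0.0181  0.01  ]
 [ 0.5219  0.0463  0.01  ]
 [ 0.5106 -0.004   0.01  ]
 [ 0.5055  0.0237  0.01  ]]
[ 0.5391598  -0.00111241  0.01      ]
t 1.92 ee [0.5211 0.0142 0.2503] psi 0.11 tilt 0.03 w 0.0872 F [-0.2  0.3  1. ] j7 -0.05
shift [-0.2043, 0.0595, -0.0098] turn [-0.0, -0.0, 0.787] rows 7
```

Emit:
{"method": "arm_command", "body": {"commands": [[100,[-0.204,0.06,-0.01],[0,0,0.785]],[100,[-0.204,0.06,-0.01],[0,0,0.785]],[100,[-0.204,0.06,-0.01],[0,0,0.785]],[100,[-0.204,0.06,-0.01],[0,0,0.785]],[100,[-0.204,0.06,-0.01],[0,0,0.785]],[100,[-0.204,0.06,-0.01],[0,0,0.785]],[100,[-0.204,0.06,-0.01],[0,0,0.785]],[100,[-0.204,0.06,-0.01],[0,0,0.785]],[100,[-0.204,0.06,-0.01],[0,0,0.785]],[60,[-0.204,0.06,-0.01],[0,0,0.785]]]}}

```text
time: 2.75
ee_pos: [0.5815, -0.1898, 0.2602]
eef_rot: [0.923, 0.384, 0.0, -0.0]
ft_force: [0.2, 0.6, 0.6]
width: 0.0849
```

Run:
```python
from h import *
c,s=snap('wrist','w2.png')
goto([.5414,-.1824,.15],-45)
```

```text
t 2.8 ee [ 0.5815 -0.1899  0.2603] psi -44.8 tilt 0.04 w 0.0816 F [-0.2 -0.4 -1.5] j7 -0.33
shift [-0.023, -0.0337, 0.1103] turn [-0.0, -0.001, 0.004] rows 3
```

View pics/w2.png

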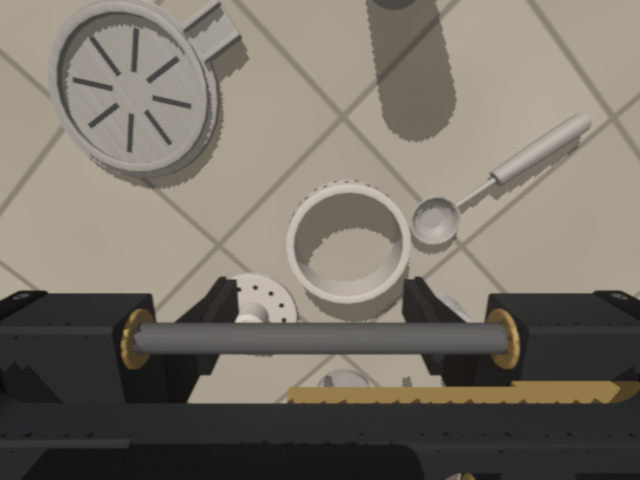

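```bash
cat >> h.py <<'E'
def circ(P):
    P=np.asarray(P)[:,:2]; 
    from scipy.optimize import least_squares
    r=least_squares(lambda x:np.hypot(P[:,0]-x[0],P[:,1]-x[1])-x[2],[*P.mean(0),.03],loss='soft_l1',f_scale=.001)
    return r.x, np.abs(r.fun).mean()
E
python3 - <<'E'
from h import *
d=load('w2'); im=d['pixels'].astype(int); win=(270,165,425,318); u0,v0,u1,v1=win
hsv=cv2.cvtColor(d['pixels'],cv2.COLOR_RGB2HSV)[v0:v1,u0:u1]
m=((hsv[...,1]<38)&(hsv[...,2]>170)).astype(np.uint8)
cv2.imwrite('pics/m.png',cv2.resize(m*255,None,fx=3,fy=3))
cv2.imwrite('pics/m2.png',cv2.resize(np.hstack([hsv[...,1]*3,hsv[...,2]]),None,fx=2.4,fy=2.4))
E
```

```text
(no output)
```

View pics/m2.png

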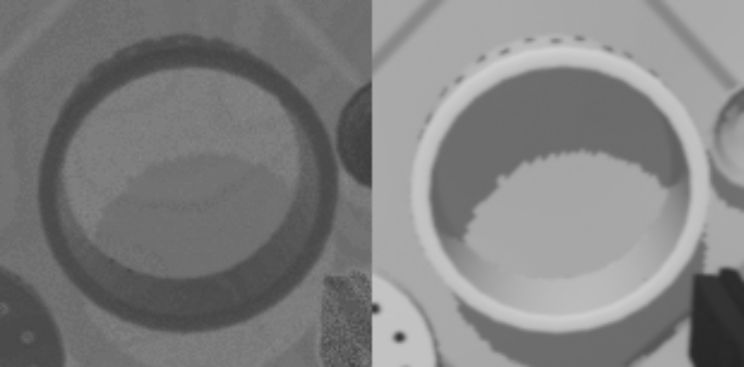

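View pics/m.png

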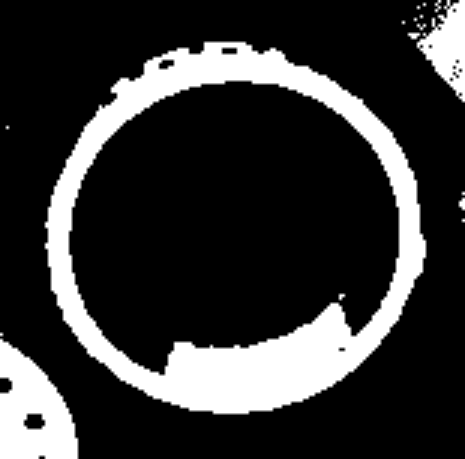

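Run:
```python
from h import *
d=load('w2'); win=(270,165,425,318); u0,v0,u1,v1=win
hsv=cv2.cvtColor(d['pixels'],cv2.COLOR_RGB2HSV)[v0:v1,u0:u1]
m=((hsv[...,1]<38)&(hsv[...,2]>170)).astype(np.uint8)
n,l,st,ce=cv2.connectedComponentsWithStats(m); k=l[60,20]; m=(l==k).astype(np.uint8)
cs,_=cv2.findContours(m,cv2.RETR_CCOMP,cv2.CHAIN_APPROX_NONE)
cs=sorted(cs,key=len)[::-1]
o=cs[0][:,0]+[u0,v0]; i=cs[1][:,0]+[u0,v0]
print(len(o),len(i))
print('outer',circ(ray(d,o[o[:,1]>250],.04))); print('inner',circ(ray(d,i[i[:,1]<235],.04)))
```

```text
361 316
outer (array([ 0.58589211, -0.22222306,  0.05927386]), np.float64(0.0003439383474631228))
inner (array([ 0.58512272, -0.22330125,  0.05272092]), np.float64(0.00021299534783191882))
```

Run:
```python
from h import *
goto([.5459,-.1832,.13],-45);goto([.5459,-.1832,.083],-45)
```

```text
t 2.8 ee [ 0.5815 -0.1899  0.2603] psi -44.8 tilt 0.04 w 0.0816 F [-0.2 -0.4 -1.5] j7 -0.33
shift [-0.0204, -0.03, 0.1303] turn [-0.0, -0.001, 0.004] rows 4
t 2.8 ee [ 0.5815 -0.1899  0.2603] psi -44.8 tilt 0.04 w 0.0816 F [-0.2 -0.4 -1.5] j7 -0.33
shift [-0.0204, -0.03, 0.1773] turn [-0.0, -0.001, 0.004] rows 5
```

Emit:
{"method": "arm_command", "body": {"commands": [[40,[-0.0204,-0.03,0.05],[0,0,0.004]],[40,[-0.0204,-0.03,0.08],[0,0,0.004]],[40,[-0.0204,-0.03,0.11],[0,0,0.004]],[40,[-0.0204,-0.03,0.125],[0,0,0.004]],[40,[-0.0204,-0.03,0.13],[0,0,0.004]],[40,[-0.0204,-0.03,0.13],[0,0,0.004]],[40,[-0.0204,-0.03,0.13],[0,0,0.004]],[40,[-0.0204,-0.03,0.13],[0,0,0.004]],[40,[-0.0204,-0.03,0.13],[0,0,0.004]],[40,[-0.0204,-0.03,0.13],[0,0,0.004]]], "squeeze": 50}}

```text
time: 3.63
ee_pos: [0.5463, -0.1844, 0.1313]
eef_rot: [0.925, 0.381, 0.001, 0.0]
ft_force: [0.4, -0.1, -0.1]
width: 0.0351
```

Run:
```python
from h import *
goto([.5459,-.1832,.083],-45)
c,s=snap('wrist','w3.png')
print(proj(load('w3'),[[.5855,-.2228,.04],[.5459,-.1832,.04]]))
```

```text
t 3.63 ee [ 0.5463 -0.1844  0.1313] psi -45.2 tilt 0.1 w 0.0351 F [ 0.4 -0.1 -0.1] j7 -0.28
shift [0.0005, -0.0012, 0.0483] turn [0.001, -0.001, -0.003] rows 2
[[415.51627211 279.53212786]
 [317.82234274 279.88387997]]
```

View pics/w3.png

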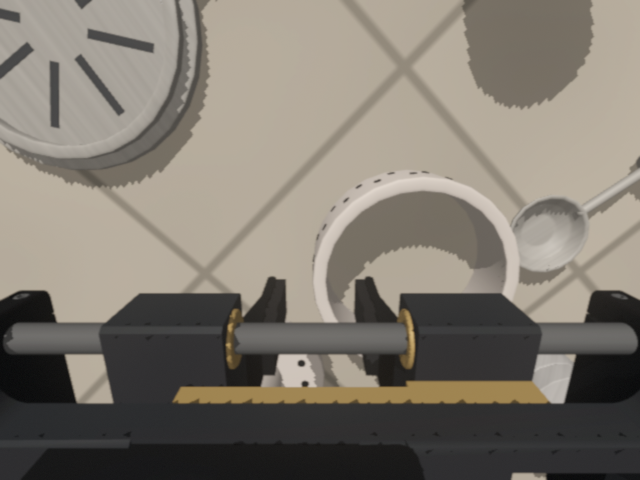

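Emit:
{"method": "arm_command", "body": {"commands": [[40,[0.0005,-0.001,0.02],[0,0,0]],[40,[0.0005,-0.001,0.04],[0,0,0]],[40,[0.0005,-0.001,0.047],[0,0,0]],[40,[0.0005,-0.001,0.048],[0,0,0]],[40,[0.0005,-0.001,0.048],[0,0,0]],[0,[0.0005,-0.001,0.048],[0,0,0]],[0,[0.0005,-0.001,0.048],[0,0,0]],[0,[0.0005,-0.001,0.048],[0,0,0]],[0,[0.0005,-0.001,0.048],[0,0,0]],[0,[0.0005,-0.001,0.048],[0,0,0]]], "squeeze": 50}}

```text
time: 4.52
ee_pos: [0.5456, -0.1833, 0.0826]
eef_rot: [0.925, 0.381, 0.0, 0.0]
ft_force: [1.3, -2.0, 1.3]
width: 0.0092
```

Run:
```python
from h import *
goto([.5459,-.1832,.2],-45)
```

```text
t 4.52 ee [ 0.5456 -0.1833  0.0826] psi -45.21 tilt 0.05 w 0.0092 F [ 1.3 -2.   1.3] j7 -0.25
shift [0.0003, 0.0002, -0.1174] turn [0.001, -0.001, -0.004] rows 3
```

Emit:
{"method": "arm_command", "body": {"commands": [[0,[0,0,0],[0,0,0]],[0,[0,0,0],[0,0,0]],[0,[0,0,-0.005],[0,0,0]],[0,[0,0,-0.015],[0,0,0]],[0,[0,0,-0.03],[0,0,0]],[0,[0,0,-0.05],[0,0,0]],[0,[0,0,-0.07],[0,0,0]],[0,[0,0,-0.085],[0,0,0]],[0,[0,0,-0.09],[0,0,0]],[0,[0,0,-0.09],[0,0,0]]]}}

```text
time: 5.35
ee_pos: [0.5459, -0.1832, 0.1737]
eef_rot: [0.925, 0.381, 0.001, 0.0]
ft_force: [-0.2, 0.0, -2.6]
width: 0.0066
```

Run:
```python
from h import *
goto([.5412-.0396,.016+.0396,.173],-45)
c,s=snap('wrist','w4.png'); snap('side','s4.png')
```

```text
t 5.35 ee [ 0.5459 -0.1832  0.1737] psi -45.2 tilt 0.13 w 0.0066 F [-0.2  0.  -2.6] j7 -0.31
shift [0.1369, -0.2007, 0.0006] turn [0.002, -0.002, -0.004] rows 6
```

View pics/w4.png

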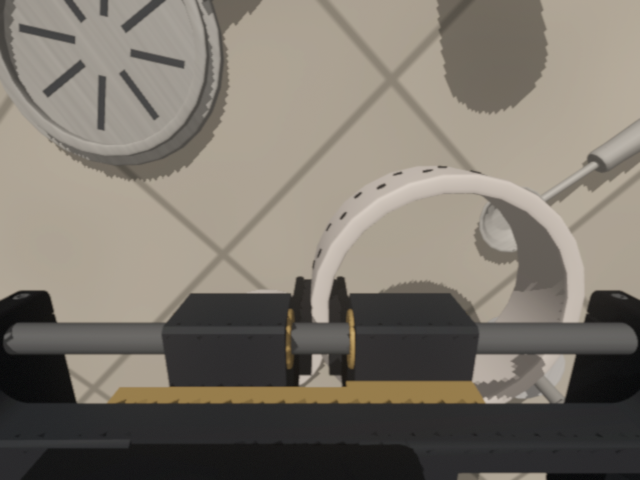

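View pics/s4.png

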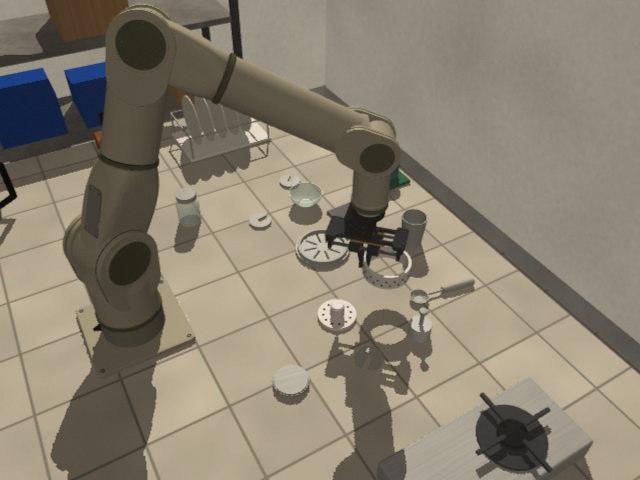

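Run:
```python
from h import *
d=load('w4')
P=np.array([[.5459+.0396,-.1832-.0396]])
hsv=cv2.cvtColor(d['pixels'],cv2.COLOR_RGB2HSV)
m=((hsv[...,1]<38)&(hsv[...,2]>170)).astype(np.uint8)
u0,v0,u1,v1=300,160,600,290
mm=m[v0:v1,u0:u1]
# inner edge: along rays from centre outwards first mask pixel
c=proj(d,[[.5855,-.2228,.131]])[0]; print('pred centre',c)
th=np.arange(0,2*np.pi,.02)
Pc=np.array([.5855,-.2228,.131]); I=[];O=[]
for t in th:
    rr=np.arange(.040,.068,.0002); pts=Pc+np.c_[rr*np.cos(t),rr*np.sin(t),0*rr]; q=proj(d,pts)
    if q[:,1].max()>285 : continue
    g=cv2.remap(m.astype(np.float32),q[:,0].astype(np.float32),q[:,1].astype(np.float32),cv2.INTER_LINEAR).ravel()
    k=np.argmax(g>.5); I.append((np.degrees(t),rr[k],pts[k,0],pts[k,1]))
I=np.array(I); print(I[::12,:2].round(4)); print(circ(I[:,2:]))
```

```text
pred centre [447.33567858 324.80801403]
[[0.000000e+00 5.540000e-02]
 [1.375100e+01 4.080000e-02]
 [2.750200e+01 4.380000e-02]
 [4.125300e+01 4.000000e-02]
 [5.500390e+01 5.840000e-02]
 [6.875490e+01 5.780000e-02]
 [8.250590e+01 5.700000e-02]
 [9.625690e+01 4.540000e-02]
 [3.472124e+02 5.360000e-02]]
(array([ 0.58693456, -0.21961515,  0.05326713]), np.float64(0.006015039432822452))
```

Run:
```python
from h import *
d=load('w4'); im=cv2.cvtColor(d['pixels'],cv2.COLOR_RGB2BGR)
Rt=R.from_quat(d['rot']).as_matrix()
t=np.radians(np.arange(0,361,3))
for r,col in((.052,(0,0,255)),(.06,(0,255,0))):
    P=np.c_[r*np.cos(t),.056+r*np.sin(t),0*t+.0427]@Rt.T+d['ee']
    cv2.polylines(im,[proj(d,P).astype(int)],False,col,1)
cv2.imwrite('pics/o.png',im[120:440,260:640][:, :])
```

```text
(no output)
```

View pics/o.png

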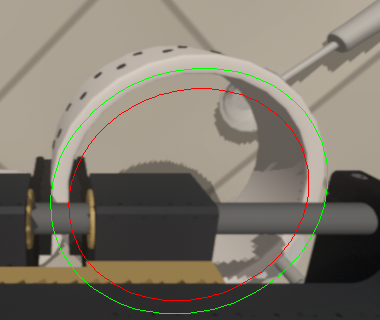

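Run:
```python
from h import *
d=load('s4'); w=load('w4'); im=cv2.cvtColor(d['pixels'],cv2.COLOR_RGB2BGR)
Rt=R.from_quat(w['rot']).as_matrix()
t=np.radians(np.arange(0,361,3)); k=5
u0,v0,u1,v1=310,200,450,310
big=cv2.resize(im[v0:v1,u0:u1],None,fx=k,fy=k,interpolation=cv2.INTER_CUBIC)
for r,z,col in((.052,.0427,(0,0,255)),(.06,.0427,(0,255,0)),(.06,.0827,(255,0,0))):
    P=np.c_[r*np.cos(t),.056+r*np.sin(t),0*t+z]@Rt.T+w['ee']
    cv2.polylines(big,[((proj(d,P)-[u0,v0]+.5)*k).astype(int)],False,col,1)
cv2.imwrite('pics/o2.png',big)
w3=load('w3'); im=cv2.cvtColor(w3['pixels'],cv2.COLOR_RGB2BGR)
for r,z,col in((.052,.04,(0,0,255)),(.06,.04,(0,255,0))):
    P=np.c_[.5855+r*np.cos(t),-.2228+r*np.sin(t),0*t+z]
    cv2.polylines(im,[proj(w3,P).astype(int)],False,col,1)
cv2.imwrite('pics/o3.png',im[120:440,260:640])
```

```text
(no output)
```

View pics/o2.png

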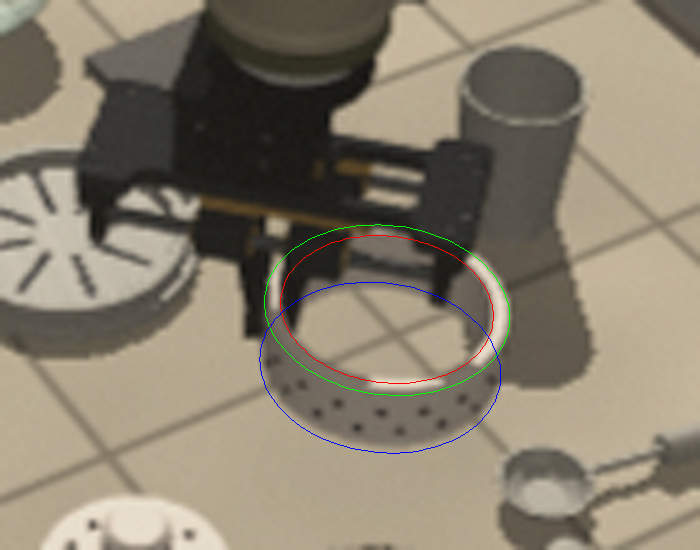

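View pics/o3.png

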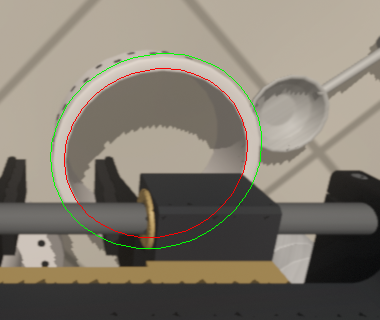

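Run:
```python
from h import *
d=load('w4'); im=cv2.cvtColor(d['pixels'],cv2.COLOR_RGB2BGR)
cv2.imwrite('pics/o4.png',cv2.resize(im[155:355,300:600],None,fx=2.6,fy=2.6,interpolation=cv2.INTER_CUBIC))
```

```text
(no output)
```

View pics/o4.png

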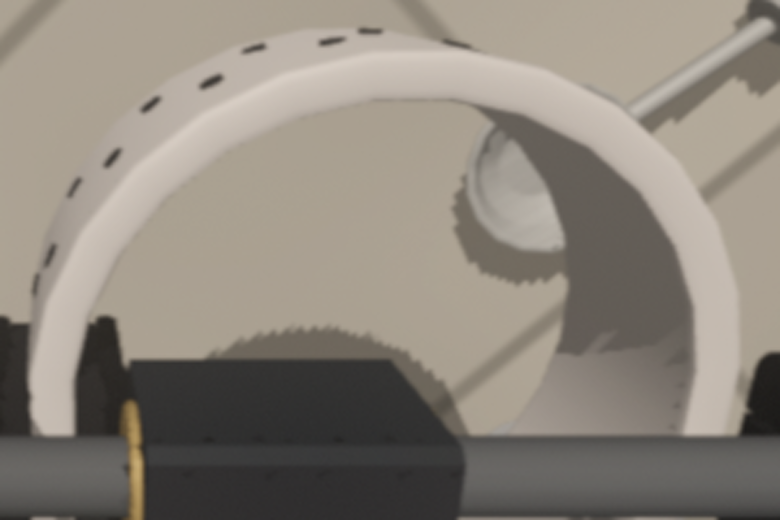

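```bash
cat > rim.py <<'E'
from h import *
from scipy.optimize import least_squares
def fitrim(d,O,I,z0=.0427,free=True):
    M=np.array(d['mount'])
    def rays(X):
        X=np.array(X,float); v=np.c_[(X[:,0]-d['cx'])/d['fx'],(X[:,1]-d['cy'])/d['fy'],np.ones(len(X))]@M[:3,:3].T
        return v
    vo,vi=rays(O),rays(I); o=M[:3,3]
    def res(p):
        cx,cy,z,a,b=p; 
        if not free: z,a,b=z0,0,0
        n=np.array([a,b,1.]); n/=np.linalg.norm(n); c=np.array([cx,cy,z]); r=[]
        for v,rad in((vo,.06),(vi,.052)):
            P=o+v*(((c-o)@n)/(v@n))[:,None]; r.append(np.linalg.norm(P-c,axis=1)-rad)
        return np.r_[np.concatenate(r),(p[2]-z0)*.3,p[3:]*.005]
    s=least_squares(res,[0,.056,z0,0,0],loss='soft_l1',f_scale=.001)
    return s.x,np.abs(s.fun).mean()
E
python3 - <<'E'
from rim import *
d=load('w4')
O=np.array([(120,195),(180,135),(250,95),(320,70),(380,55),(430,52),(480,57),(550,72),(620,110),(680,165),(715,225),(735,290),(738,350),(32,370),(35,430),(48,310)])
I=np.array([(88,300),(120,240),(170,185),(240,138),(310,112),(375,100),(440,98),(500,110),(560,135),(620,175),(660,220),(685,280),(692,340),(76,360)])
O=O/2.6+[300,155]; I=I/2.6+[300,155]
for f in(True,False): x,e=fitrim(d,O,I,free=f); print(np.round(x,4),e)
E
```

```text
[0.0052 0.0563 0.0484 0.0302 0.0288] 0.0006827661174832558
[0.0055 0.0546 0.0427 0.     0.    ] 0.0008574569476827264
```

Run:
```python
from h import *
goto([.4983,.0516,.16],-45.2)
```

```text
t 5.45 ee [ 0.545  -0.1828  0.1716] psi -45.19 tilt 0.05 w 0.0069 F [-0.1  0.5 -2.2] j7 -0.31
shift [0.1321, -0.1992, 0.0118] turn [-0.001, 0.0, 0.0] rows 6
```

Emit:
{"method": "arm_command", "body": {"commands": [[0,[0.012,-0.018,0],[0,0,0]],[0,[0.029,-0.044,0],[0,0,0]],[0,[0.048,-0.073,0],[0,0,0]],[0,[0.068,-0.102,0.0],[0,0,0]],[0,[0.088,-0.132,0.005],[0,0,0]],[0,[0.106,-0.16,0.01],[0,0,0]],[0,[0.12,-0.181,0.012],[0,0,0]],[0,[0.129,-0.194,0.012],[0,0,0]],[0,[0.132,-0.199,0.012],[0,0,0]],[0,[0.132,-0.199,0.012],[0,0,0]]]}}

```text
time: 6.28
ee_pos: [0.4982, 0.0522, 0.1594]
eef_rot: [0.924, 0.382, -0.001, -0.0]
ft_force: [0.6, -1.0, -2.1]
width: 0.0065
```

Run:
```python
from h import *
goto([.4983,.0516,.12],-45.2)
c,s=snap('wrist','w5.png');snap('side','s5.png')
```

```text
t 6.28 ee [0.4982 0.0522 0.1594] psi -45.06 tilt 0.08 w 0.0065 F [ 0.6 -1.  -2.1] j7 -0.85
shift [-0.0003, 0.0006, 0.0394] turn [-0.001, 0.001, 0.002] rows 1
```

View pics/w5.png

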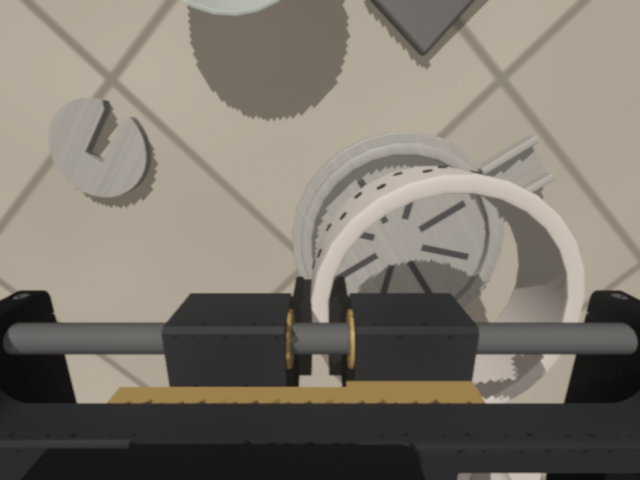

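View pics/s5.png

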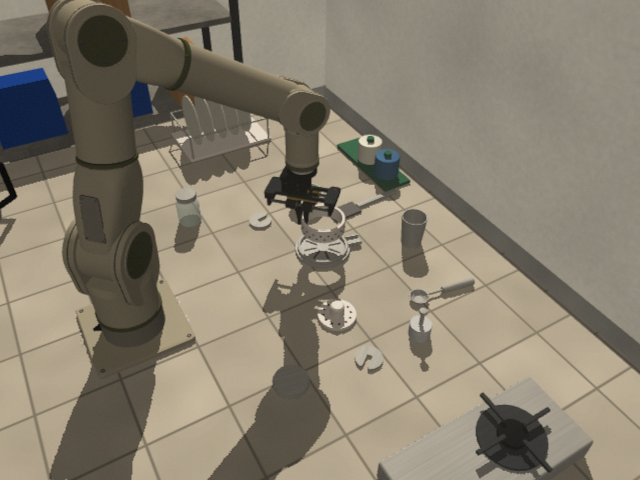

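Emit:
{"method": "arm_command", "body": {"commands": [[0,[-0.0003,0.0006,0.01],[0,0,0]],[0,[-0.0003,0.0006,0.025],[0,0,0]],[0,[-0.0003,0.0006,0.038],[0,0,0]],[0,[-0.0003,0.0006,0.046],[0,0,0]],[0,[-0.0003,0.0006,0.047],[0,0,0]],[0,[-0.0003,0.0006,0.047],[0,0,0]],[0,[-0.0003,0.0006,0.047],[0,0,0]],[0,[-0.0003,0.0006,0.047],[0,0,0]],[0,[-0.0003,0.0006,0.047],[0,0,0]],[0,[-0.0003,0.0006,0.047],[0,0,0]]]}}

```text
time: 7.22
ee_pos: [0.4993, 0.0505, 0.1137]
eef_rot: [0.925, 0.381, 0.0, -0.0]
ft_force: [0.3, -0.4, -2.4]
width: 0.0069
```

Run:
```python
from h import *
goto([.4983,.0516,.12],-45.2)
c,s=snap('wrist','w6.png');c2,_=snap('side','s6.png')
cv2.imwrite('pics/s6c.png',cv2.resize(c2['pixels'][180:290,260:400,::-1],None,fx=5,fy=5,interpolation=cv2.INTER_CUBIC))
cv2.imwrite('pics/w6c.png',cv2.resize(c['pixels'][100:330,270:620,::-1],None,fx=2.2,fy=2.2,interpolation=cv2.INTER_CUBIC))
```

```text
t 7.22 ee [0.4993 0.0505 0.1137] psi -45.2 tilt 0.06 w 0.0069 F [ 0.3 -0.4 -2.4] j7 -0.8
shift [0.0001, -0.0015, -0.0063] turn [0.0, -0.001, -0.0] rows 1
```

View pics/s6c.png

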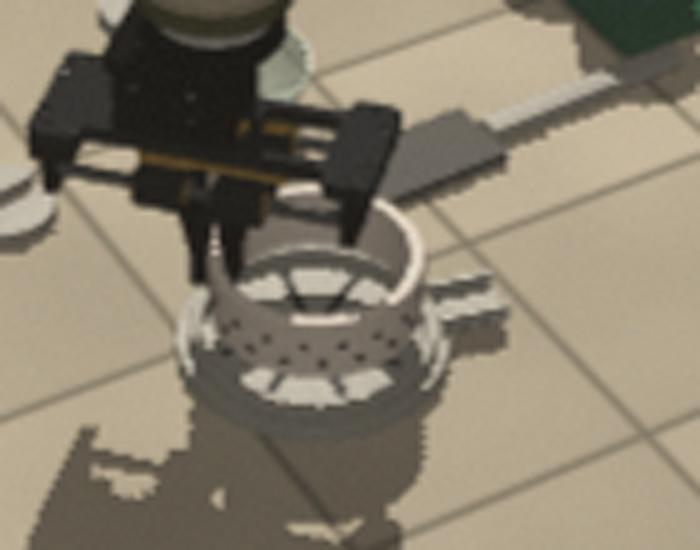

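View pics/w6c.png

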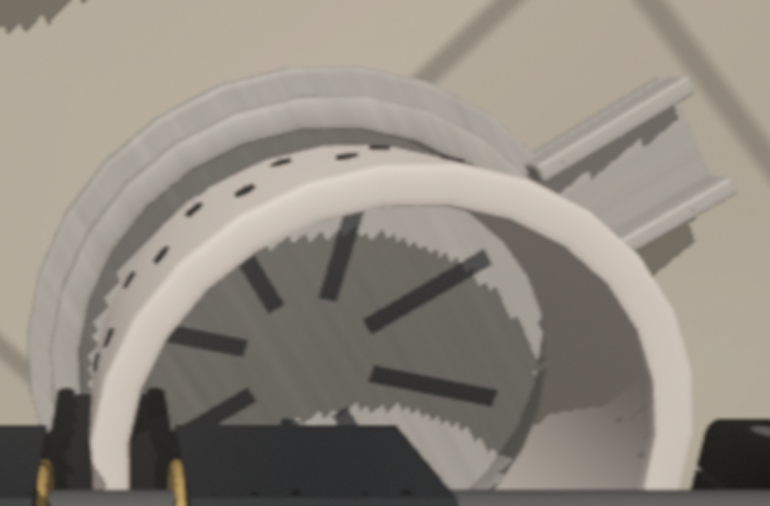

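Run:
```python
from rim import *
d=load('w6')
O=np.array([(120,345),(165,282),(215,235),(265,202),(330,174),(400,162),(470,168),(530,185),(590,215),(640,265),(675,325),(690,390),(690,440)])
I=np.array([(150,350),(190,300),(240,255),(300,225),(360,207),(440,203),(500,215),(555,240),(600,280),(630,320),(648,370),(655,430)])
O=O/2.2+[270,100]; I=I/2.2+[270,100]
Rt=R.from_quat(d['rot']).as_matrix()
for f in(True,False): 
    x,e=fitrim(d,O,I,free=f); 
    n=np.array([x[3],x[4],1]); n/=np.linalg.norm(n); c=x[:3] if f else np.r_[x[:2],.0427]
    m=Rt@(c+ n*.02)+d['ee']; b=Rt@(c+n*.04)+d['ee']; print(np.round(x,4),e,'mid',m.round(4),'bot',b.round(4))
```

```text
[ 0.0056  0.056   0.0445 -0.0647 -0.0115] 0.0006019226339810407 mid [0.5417 0.014  0.0492] bot [0.5407 0.0133 0.0293]
[0.0058 0.0539 0.0427 0.     0.    ] 0.0006737271698850801 mid [0.5415 0.0163 0.051 ] bot [0.5415 0.0163 0.031 ]
```

Emit:
{"method": "arm_command", "body": {"commands": [[0,[0,-0.0005,0.003],[0,0,0]],[0,[0,-0.0005,0.006],[0,0,0]],[0,[0,-0.0005,0.009],[0,0,0]],[0,[0,-0.0005,0.012],[0,0,0]],[0,[0,-0.0005,0.014],[0,0,0]],[0,[0,-0.0005,0.016],[0,0,0]],[0,[0,-0.0005,0.017],[0,0,0]],[0,[0,-0.0005,0.018],[0,0,0]],[0,[0,-0.0005,0.018],[0,0,0]],[0,[0,-0.0005,0.018],[0,0,0]]]}}

```text
time: 8.15
ee_pos: [0.4987, 0.0508, 0.0953]
eef_rot: [0.925, 0.381, 0.0, -0.0]
ft_force: [0.1, 0.1, -2.3]
width: 0.0069
```

Run:
```python
from h import *
goto([.4983,.0516,.12],-45.2)
c,s=snap('wrist','w7.png');c2,_=snap('side','s7.png')
cv2.imwrite('pics/s6c.png',cv2.resize(c2['pixels'][180:290,260:400,::-1],None,fx=5,fy=5,interpolation=cv2.INTER_CUBIC))
```

```text
t 8.15 ee [0.4987 0.0508 0.0953] psi -45.21 tilt 0.01 w 0.0069 F [ 0.1  0.1 -2.3] j7 -0.78
shift [0.0003, -0.0009, -0.0247] turn [-0.0, -0.0, -0.0] rows 1
```

View pics/s6c.png

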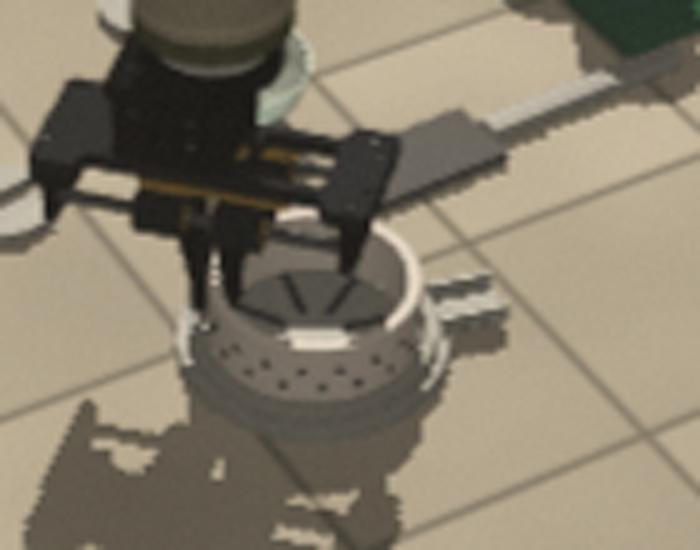

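View pics/w7.png

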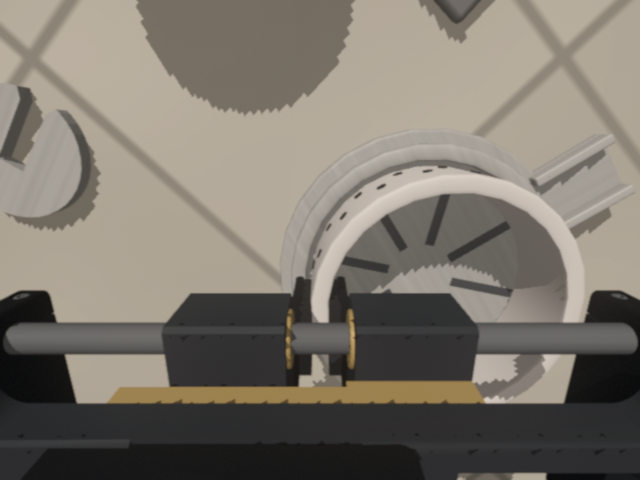

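Emit:
{"method": "arm_command", "body": {"commands": [[0,[0,0,0.0008],[0,0,0]],[0,[0,0,0.0015],[0,0,0]],[0,[0,0,0.0022],[0,0,0]],[0,[0,0,0.0025],[0,0,0]],[30,[0,0,0.0025],[0,0,0]],[30,[0,0,0.0025],[0,0,0]],[30,[0,0,0.0025],[0,0,0]],[30,[0,0,0.0025],[0,0,0]],[30,[0,0,0.0025],[0,0,0]],[30,[0,0,0.0025],[0,0,0]]]}}

```text
time: 9.08
ee_pos: [0.4987, 0.0508, 0.0928]
eef_rot: [0.925, 0.381, 0.0, -0.0]
ft_force: [0.2, 0.3, 0.5]
width: 0.0257
```

Run:
```python
from h import *
goto([.4983,.0516,.18],-45.2)
```

```text
t 9.08 ee [0.4987 0.0508 0.0928] psi -45.2 tilt 0.01 w 0.0257 F [0.2 0.3 0.5] j7 -0.78
shift [0.0003, -0.0009, -0.0872] turn [0.0, -0.0, -0.0] rows 3
```

Emit:
{"method": "arm_command", "body": {"commands": [[30,[0,0,-0.02],[0,0,0]],[30,[0,0,-0.05],[0,0,0]],[30,[0,0,-0.09],[0,0,0]],[30,[0,0,-0.12],[0,0,0]],[30,[0.0,0.02,-0.15],[0,0,0]],[30,[0.0,0.04,-0.15],[0,0,0]],[30,[0.0,0.04,-0.15],[0,0,0]],[30,[0.0,0.04,-0.15],[0,0,0]],[30,[0.0,0.04,-0.15],[0,0,0]],[30,[0.0,0.04,-0.15],[0,0,0]]]}}

```text
time: 9.92
ee_pos: [0.5261, 0.023, 0.242]
eef_rot: [0.924, 0.381, -0.001, -0.0]
ft_force: [-0.1, -0.6, -0.6]
width: 0.0262
```

Run:
```python
from h import *
c,s=snap('wrist','w8.png')
goto([.447,-.216,.25],-45)
snap('top','top8.png')
```

```text
t 9.97 ee [0.5262 0.023  0.2421] psi -45.15 tilt 0.07 w 0.0261 F [-0.1  0.2 -0.2] j7 -0.81
shift [-0.2247, 0.1136, -0.0078] turn [-0.001, 0.001, -0.003] rows 7
```

View pics/w8.png

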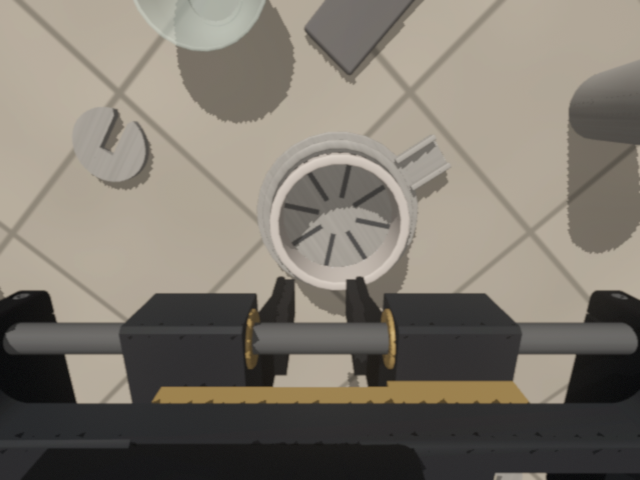

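View pics/top8.png

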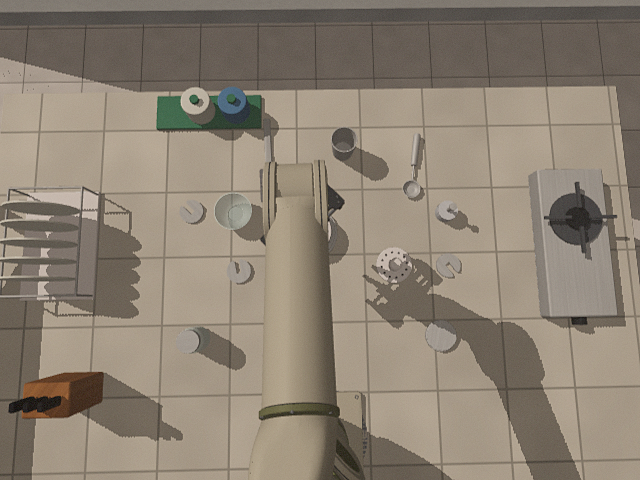

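```bash
cat >> h.py <<'E'
def rimfit(d,c,z,rin=.052,rout=.06,thr=15):
    """edges of bright rim by radial scan on plane z around c; returns circle fits of inner & outer"""
    g=cv2.GaussianBlur(cv2.cvtColor(d['pixels'],cv2.COLOR_RGB2HSV)[...,1].astype(np.float32),(3,3),0)
    I=[];O=[]
    for t in np.arange(0,2*np.pi,.03):
        for lst,r0,s in((I,rin,1),(O,rout,-1)):
            rr=np.arange(r0-.007,r0+.007,.0002); P=np.c_[c[0]+rr*np.cos(t),c[1]+rr*np.sin(t),0*rr+z]
            q=proj(d,P).astype(np.float32)
            if q[:,1].max()>275 or q.min()<2: continue
            v=cv2.remap(g,q[:,:1],q[:,1:],cv2.INTER_LINEAR).ravel(); dv=-s*np.gradient(v)
            k=np.argmax(dv)
            if 2<k<len(rr)-3: lst.append(P[k])
    return [circ(x) if len(x)>10 else None for x in(I,O)]
E
python3 - <<'E'
from h import *
d=load('w8'); print(proj(d,[.5412,.016,.05])); print(rimfit(d,(.5412,.016),.05))
S=slots(d,(270,150,410,280),80,40,400); P=ray(d,[s[1:] for s in S],.01); print(np.round(S,1),P.round(4),P.mean(0))
E
```

```text
[[338.66839169 226.22516009]]
[(array([0.54210164, 0.01658396, 0.05193122]), np.float64(0.00026569804098529565)), (array([0.54011709, 0.0135867 , 0.06156116]), np.float64(0.0016230814244371859))]
[[152.  344.9 181.2]
 [152.  317.9 186.5]
 [177.  368.3 195.9]
 [170.  301.4 208.3]
 [ 48.  296.9 240.6]] [[0.5696 0.034  0.01  ]
 [0.5484 0.0484 0.01  ]
 [0.5756 0.0084 0.01  ]
 [0.5225 0.0449 0.01  ]
 [0.4962 0.0257 0.01  ]] [0.54248206 0.03228122 0.01      ]
```

Emit:
{"method": "arm_command", "body": {"commands": [[70,[-0.225,0.114,-0.005],[0,0,0]],[70,[-0.225,0.114,-0.005],[0,0,0]],[70,[-0.225,0.114,-0.005],[0,0,0]],[70,[-0.225,0.114,-0.005],[0,0,0]],[70,[-0.225,0.114,-0.005],[0,0,0]],[70,[-0.225,0.114,-0.005],[0,0,0]],[70,[-0.225,0.114,-0.005],[0,0,0]],[70,[-0.225,0.114,-0.005],[0,0,0]],[70,[-0.225,0.114,-0.005],[0,0,0]],[70,[-0.225,0.114,-0.005],[0,0,0]]]}}

```text
time: 10.85
ee_pos: [0.4481, -0.2155, 0.2474]
eef_rot: [0.924, 0.382, -0.0, -0.0]
ft_force: [-0.2, 0.4, 0.9]
width: 0.0608
```

Run:
```python
from h import *
c,s=snap('wrist','w9.png')
goto([.447,-.216,.12],-45)
```

```text
t 10.9 ee [ 0.4481 -0.2154  0.2475] psi -45.04 tilt 0.03 w 0.0609 F [ 0.1 -0.1  0.9] j7 -0.35
shift [-0.0012, -0.0003, 0.1275] turn [-0.001, -0.0, -0.001] rows 4
```

View pics/w9.png

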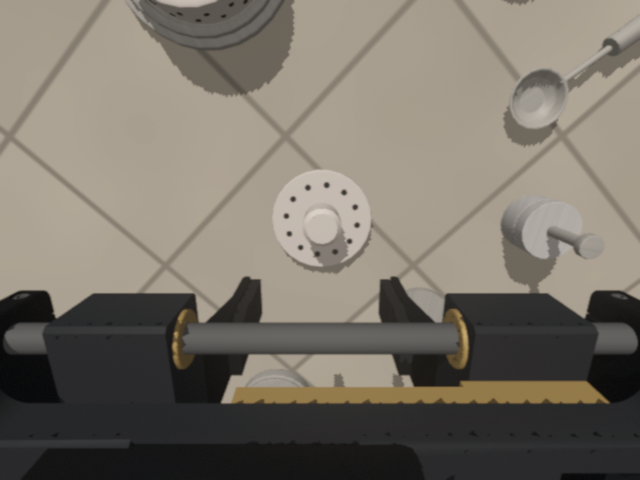

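Run:
```python
from h import *
d=load('w9')
S=slots(d,(275,172,370,268),110,4,60); P=ray(d,[s[1:] for s in S],.010); print(len(S),circ(P))
hsv=cv2.cvtColor(d['pixels'],cv2.COLOR_RGB2HSV); u0,v0,u1,v1=262,160,382,275
m=((hsv[...,1]<38)&(hsv[...,2]>170)).astype(np.uint8)[v0:v1,u0:u1]
cs,_=cv2.findContours(m,cv2.RETR_EXTERNAL,cv2.CHAIN_APPROX_NONE); c=max(cs,key=len)[:,0]+[u0,v0]
print(circ(ray(d,c,.009)))
```

```text
13 (array([ 0.44887074, -0.21618106,  0.03495981]), np.float64(0.00127160362651292))
(array([ 0.45051336, -0.21345276,  0.04711037]), np.float64(0.006063283661148731))
```

Emit:
{"method": "arm_command", "body": {"commands": [[70,[0,0.001,0.035],[0,0,0]],[70,[0,0.001,0.07],[0,0,0]],[70,[0,0.001,0.105],[0,0,0]],[70,[0,0.001,0.135],[0,0,0]],[70,[0,0.001,0.155],[0,0,0]],[70,[0,0.001,0.162],[0,0,0]],[70,[0,0.001,0.163],[0,0,0]],[70,[0,0.001,0.163],[0,0,0]],[30,[0,0.001,0.163],[0,0,0]],[30,[0,0.001,0.163],[0,0,0]]], "squeeze": 30}}

```text
time: 11.73
ee_pos: [0.4492, -0.2178, 0.086]
eef_rot: [0.924, 0.381, 0.001, 0.0]
ft_force: [-0.4, -0.1, 0.7]
width: 0.0542
```

Emit:
{"method": "arm_command", "body": {"commands": [[30,[0,0,0],[0,0,0]],[30,[0,0,0],[0,0,0]],[30,[0,0,0],[0,0,0]],[30,[0,0,0],[0,0,0]],[30,[0,0,0],[0,0,0]],[30,[0,0,0],[0,0,0]],[30,[0,0,-0.01],[0,0,0]],[30,[0,0,-0.04],[0,0,0]],[30,[0,0,-0.08],[0,0,0]],[30,[0,0,-0.09],[0,0,0]]], "squeeze": 40}}

```text
time: 12.57
ee_pos: [0.4494, -0.2194, 0.1795]
eef_rot: [0.925, 0.38, 0.002, 0.002]
ft_force: [1.9, 0.2, -0.7]
width: 0.0351
```

Run:
```python
from h import *
goto([.5418,.0163,.18],-45)
c,s=snap('wrist','w10.png')
```

```text
t 12.57 ee [ 0.4494 -0.2194  0.1795] psi -45.31 tilt 0.28 w 0.0351 F [ 1.9  0.2 -0.7] j7 -0.26
shift [0.2315, -0.1026, -0.0004] turn [0.004, -0.002, -0.005] rows 7
```

View pics/w10.png

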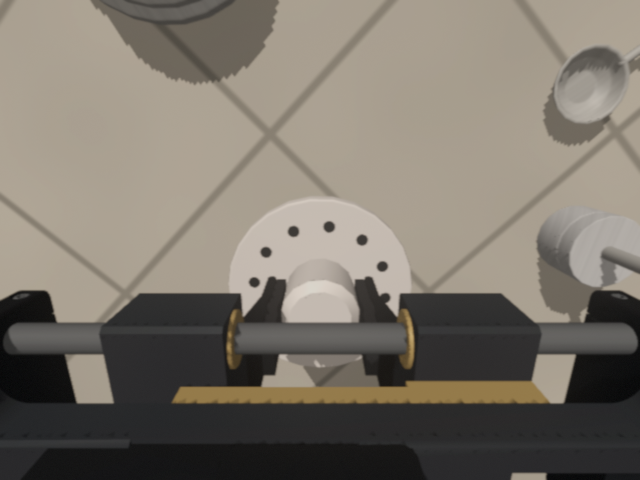

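```bash
cat >> h.py <<'E'
def toolray(d,uv,zt):
    M=np.array(d['mount']); uv=np.atleast_2d(np.array(uv,float))
    v=np.c_[(uv[:,0]-d['cx'])/d['fx'],(uv[:,1]-d['cy'])/d['fy'],np.ones(len(uv))]@M[:3,:3].T; o=M[:3,3]
    return o+v*((zt-o[2])/v[:,2])[:,None]
E
python3 - <<'E'
from h import *
d=load('w10'); hsv=cv2.cvtColor(d['pixels'],cv2.COLOR_RGB2HSV)
m=((hsv[...,1]<40)&(hsv[...,2]>170)).astype(np.uint8)
m[:190]=0;m[285:]=0
cs,_=cv2.findContours(m[:, 210:430].copy(),cv2.RETR_EXTERNAL,cv2.CHAIN_APPROX_NONE); c=max(cs,key=len)[:,0]+[210,0]
c=c[c[:,1]<275]; c=c[(c[:,0]<300)|(c[:,0]>345)|(c[:,1]<215)]
print(len(c),c[:,0].min(),c[:,0].max(),circ(toolray(d,c,.0745)))
E
```

```text
245 228 409 (array([ 0.00448365, -0.00055069,  0.04702891]), np.float64(0.0014782303749267336))
```

Run:
```python
from h import *
d=load('w10')
print(toolray(d,[(320,198),(230,278),(411,278),(228,285)],.0745).round(4), toolray(d,[(320,277),(283,300),(358,300)],.0425).round(4))
```

```text
[[ 0.0507  0.      0.0745]
 [ 0.0088 -0.0468  0.0745]
 [ 0.0088  0.0473  0.0745]
 [ 0.0048 -0.0481  0.0745]] [[ 0.0229  0.0001  0.0425]
 [ 0.0123 -0.0158  0.0425]
 [ 0.0123  0.0163  0.0425]]
```

Run:
```python
from h import *
goto([.541,.0154,.17],-45)
```

```text
t 12.62 ee [ 0.4499 -0.219   0.1794] psi -45.26 tilt 0.37 w 0.0351 F [ 0.6 -0.6 -0.4] j7 -0.26
shift [0.2297, -0.1025, 0.0098] turn [0.005, -0.004, -0.005] rows 7
```

Emit:
{"method": "arm_command", "body": {"commands": [[30,[0.02,-0.01,0],[0,0,0]],[30,[0.05,-0.023,0],[0,0,0]],[30,[0.085,-0.038,0],[0,0,0]],[30,[0.12,-0.054,0],[0,0,0]],[30,[0.155,-0.069,0],[0,0,0]],[30,[0.188,-0.084,0.004],[0.005,-0.004,-0.005]],[30,[0.213,-0.095,0.008],[0.005,-0.004,-0.005]],[30,[0.226,-0.101,0.01],[0.005,-0.004,-0.005]],[30,[0.23,-0.1025,0.01],[0.005,-0.004,-0.005]],[30,[0.23,-0.1025,0.01],[0.005,-0.004,-0.005]]]}}

```text
time: 13.45
ee_pos: [0.539, 0.0171, 0.1643]
eef_rot: [0.923, 0.384, -0.003, -0.001]
ft_force: [-0.3, -0.6, -1.5]
width: 0.0353
```

Emit:
{"method": "arm_command", "body": {"commands": [[30,[0,0,0],[0,0,0]],[30,[0,0,0],[0,0,0]],[30,[0,0,0],[0,0,0]],[30,[0,0,0],[0,0,0]],[30,[0,0,0.01],[0,0,0]],[30,[0,0,0.02],[0,0,0]],[30,[0,0,0.025],[0,0,0]],[30,[0,0,0.025],[0,0,0]],[30,[0,0,0.025],[0,0,0]],[30,[0,0,0.025],[0,0,0]]]}}

```text
time: 14.28
ee_pos: [0.5391, 0.017, 0.1398]
eef_rot: [0.924, 0.383, -0.003, -0.001]
ft_force: [-0.8, 0.2, -1.2]
width: 0.0349
```

Run:
```python
from h import *
c,s=snap('wrist','w11.png');c2,_=snap('side','s11.png')
goto([.541,.0154,.12],-45)
cv2.imwrite('pics/s6c.png',cv2.resize(c2['pixels'][180:290,260:400,::-1],None,fx=5,fy=5,interpolation=cv2.INTER_CUBIC))
```

```text
t 14.38 ee [0.5393 0.017  0.14  ] psi -44.92 tilt 0.34 w 0.0346 F [ 1.3  0.7 -3. ] j7 -0.67
shift [0.0001, 0.0025, 0.02] turn [-0.005, 0.003, 0.001] rows 1
```

View pics/s6c.png

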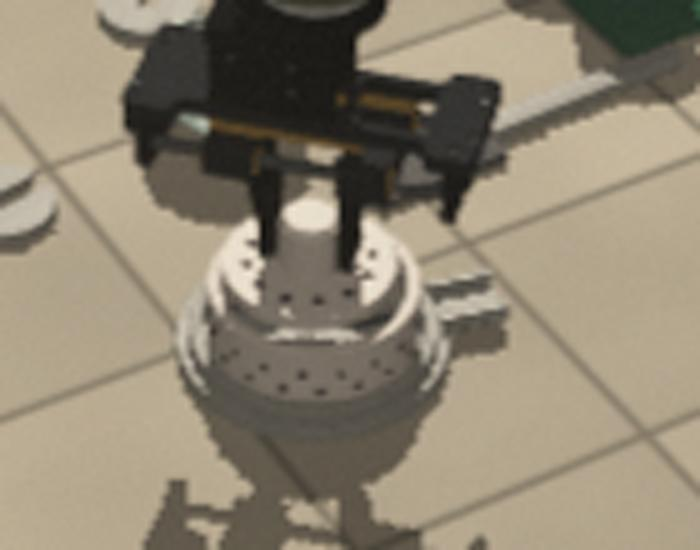

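View pics/w11.png

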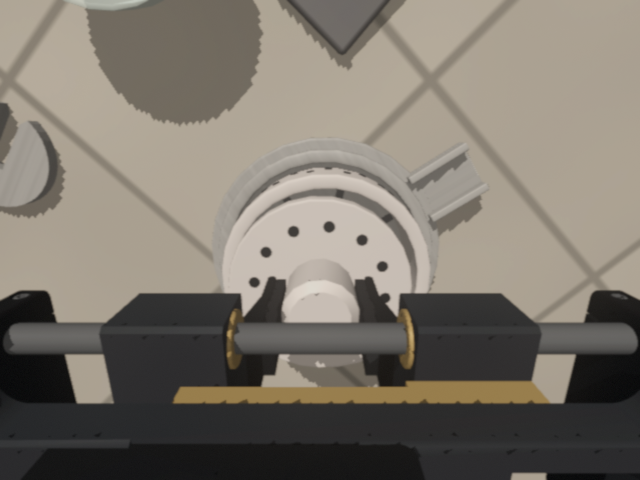

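Emit:
{"method": "arm_command", "body": {"commands": [[30,[0,0.0025,0.0],[-0.005,0.003,0]],[30,[0,0.0025,0.0],[-0.005,0.003,0]],[30,[0,0.0025,0.005],[-0.005,0.003,0]],[30,[0,0.0025,0.012],[-0.005,0.003,0]],[30,[0,0.0025,0.019],[-0.005,0.003,0]],[30,[0,0.0025,0.026],[-0.005,0.003,0]],[30,[0,0.0025,0.032],[-0.005,0.003,0]],[30,[0,0.0025,0.037],[-0.005,0.003,0]],[30,[0,0.0025,0.041],[-0.005,0.003,0]],[30,[0,0.0025,0.042],[-0.005,0.003,0]]]}}

```text
time: 15.22
ee_pos: [0.5402, 0.0153, 0.0969]
eef_rot: [0.924, 0.383, -0.001, 0.0]
ft_force: [0.5, -1.2, -1.0]
width: 0.0347
```

Run:
```python
from h import *
c,s=snap('wrist','w12.png');c2,_=snap('side','s12.png')
goto([.541,.0154,.0945],-45)
cv2.imwrite('pics/s6c.png',cv2.resize(c2['pixels'][180:290,260:400,::-1],None,fx=5,fy=5,interpolation=cv2.INTER_CUBIC))
```

```text
t 15.32 ee [0.5405 0.0152 0.0975] psi -44.92 tilt 0.07 w 0.035 F [-0.4  0.8 -1.4] j7 -0.63
shift [0.0005, 0.0002, 0.003] turn [-0.0, 0.001, 0.001] rows 1
```

View pics/s6c.png

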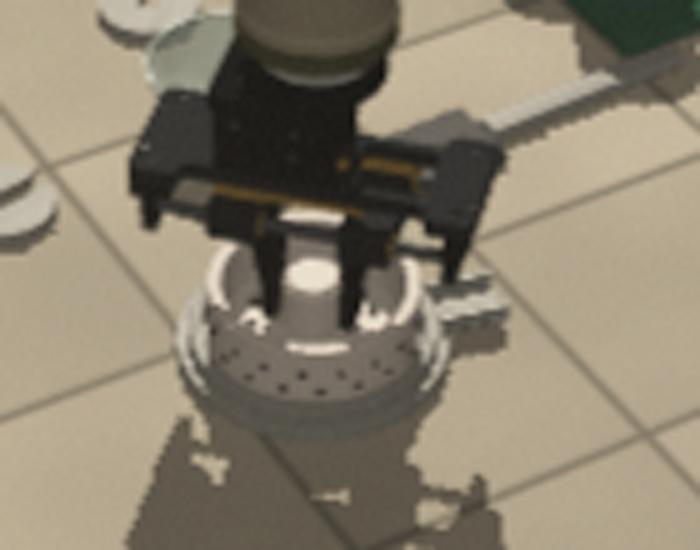

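View pics/w12.png

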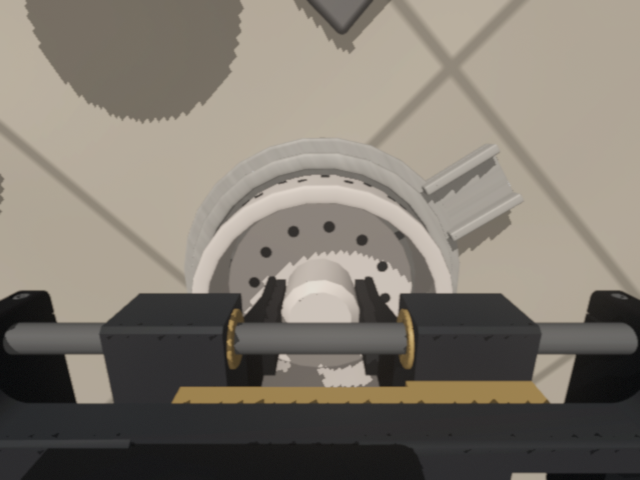

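Inside the hoop; lower 3 mm, release, rise.

Emit:
{"method": "arm_command", "body": {"commands": [[30,[0,0,0.001],[0,0,0]],[30,[0,0,0.002],[0,0,0]],[30,[0,0,0.003],[0,0,0]],[30,[0,0,0.003],[0,0,0]],[60,[0,0,0.003],[0,0,0]],[60,[0,0,0.003],[0,0,0]],[60,[0,0,0.003],[0,0,0]],[60,[0,0,0.003],[0,0,0]],[60,[0,0,0.003],[0,0,0]],[60,[0,0,0.003],[0,0,0]]]}}

```text
time: 16.15
ee_pos: [0.5406, 0.0153, 0.0947]
eef_rot: [0.924, 0.383, -0.0, 0.0]
ft_force: [-0.1, 0.2, -0.2]
width: 0.0519
```

Emit:
{"method": "arm_command", "body": {"commands": [[55,[0,0,-0.02],[0,0,0]],[55,[0,0,-0.05],[0,0,0]],[55,[0,0,-0.09],[0,0,0]],[55,[0,0,-0.13],[0,0,0]],[55,[0,0,-0.155],[0,0,0]],[55,[0,0,-0.155],[0,0,0]],[55,[0,0,-0.155],[0,0,0]],[55,[0,0,-0.155],[0,0,0]],[55,[0,0,-0.155],[0,0,0]],[55,[0,0,-0.155],[0,0,0]]]}}

```text
time: 16.98
ee_pos: [0.5401, 0.0154, 0.2485]
eef_rot: [0.924, 0.383, -0.002, 0.0]
ft_force: [0.4, -0.2, 0.2]
width: 0.0475
```

Run:
```python
from h import *
c,s=snap('wrist','w13.png');c2,_=snap('side','s13.png')
goto([.575,-.35,.29],-75)
cv2.imwrite('pics/s6c.png',cv2.resize(c2['pixels'][180:290,260:400,::-1],None,fx=5,fy=5,interpolation=cv2.INTER_CUBIC))
d=load('w13'); print(rimfit(d,(.5412,.016),.05), rimfit(d,(.5412,.016),.020,.044,.049), rimfit(d,(.5412,.016),.052,.010,.014))
```

```text
t 17.08 ee [0.5403 0.0153 0.2489] psi -44.93 tilt 0.14 w 0.0477 F [-0.3  0.4  0.4] j7 -0.76
shift [-0.2343, 0.2825, -0.0407] turn [0.0, 0.003, 0.525] rows 9
[(array([0.54204574, 0.01630204, 0.05178544]), np.float64(0.00040503513709065175)), (array([0.53971413, 0.01397394, 0.06149477]), np.float64(0.0014121406113346772))] [(array([0.5438393 , 0.01789824, 0.0468033 ]), np.float64(0.0025517835050898573)), (array([0.54174801, 0.01668879, 0.04843612]), np.float64(0.00197231857775898))] [(array([0.54023323, 0.01527481, 0.01474804]), np.float64(0.0017742667238201172)), (array([0.54348436, 0.01848313, 0.0155535 ]), np.float64(0.0007868185698279549))]
```

View pics/s6c.png

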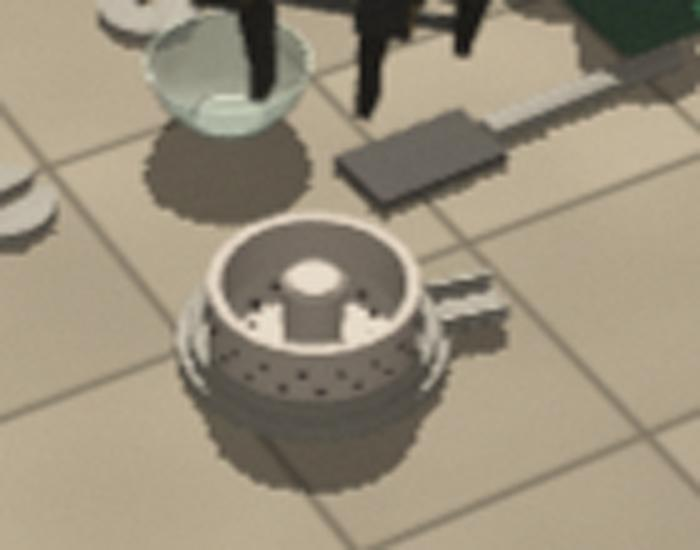

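View pics/w13.png

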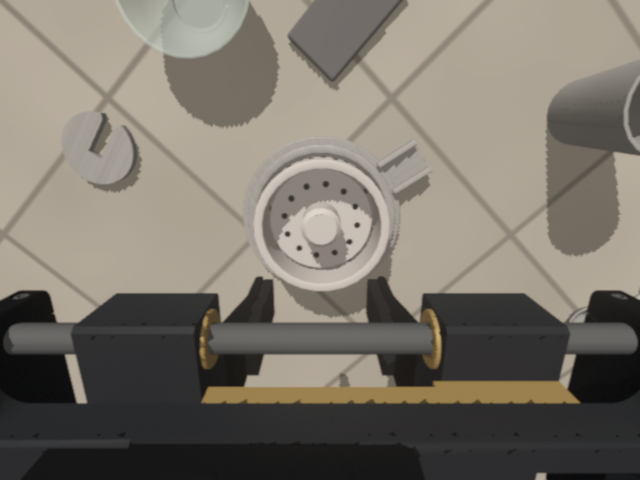

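Run:
```python
from h import *
d=load('w13'); print(ray(d,(321,225.5),.052))
goto([.575,-.35,.29],-45)
```

```text
[[0.54400679 0.01838099 0.052     ]]
t 17.08 ee [0.5403 0.0153 0.2489] psi -44.93 tilt 0.14 w 0.0477 F [-0.3  0.4  0.4] j7 -0.76
shift [-0.2343, 0.2825, -0.0407] turn [-0.001, 0.002, 0.001] rows 9
```

Emit:
{"method": "arm_command", "body": {"commands": [[55,[-0.234,0.282,-0.04],[0,0,0]],[55,[-0.234,0.282,-0.04],[0,0,0]],[55,[-0.234,0.282,-0.04],[0,0,0]],[55,[-0.234,0.282,-0.04],[0,0,0]],[55,[-0.234,0.282,-0.04],[0,0,0]],[55,[-0.234,0.282,-0.04],[0,0,0]],[55,[-0.234,0.282,-0.04],[0,0,0]],[55,[-0.234,0.282,-0.04],[0,0,0]],[55,[-0.234,0.282,-0.04],[0,0,0]],[55,[-0.234,0.282,-0.04],[0,0,0]]]}}

```text
time: 17.92
ee_pos: [0.572, -0.3578, 0.2896]
eef_rot: [0.925, 0.379, -0.002, 0.002]
ft_force: [-1.2, -1.7, 0.8]
width: 0.0477
```

Run:
```python
from h import *
c,s=snap('wrist','w14.png');snap('top','top14.png')
goto([.575,-.35,.29],-45)
```

```text
t 18.02 ee [ 0.5741 -0.3516  0.289 ] psi -45.13 tilt 0.16 w 0.0477 F [ 0.2  1.1 -0.1] j7 -0.03
shift [0.0018, -0.0005, -0.001] turn [-0.001, 0.003, -0.002] rows 1
```

View pics/w14.png

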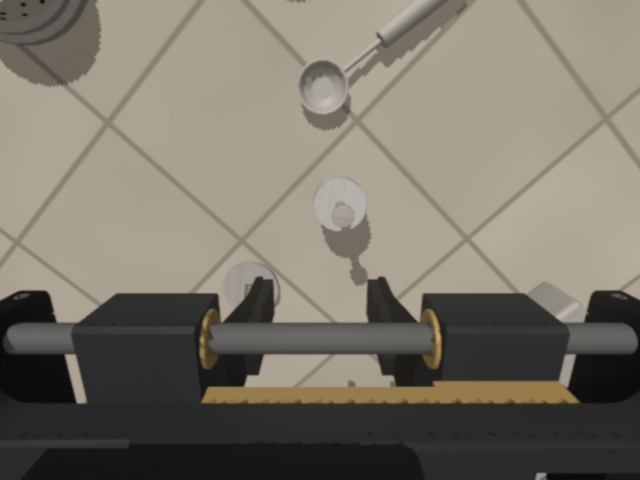

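View pics/top14.png

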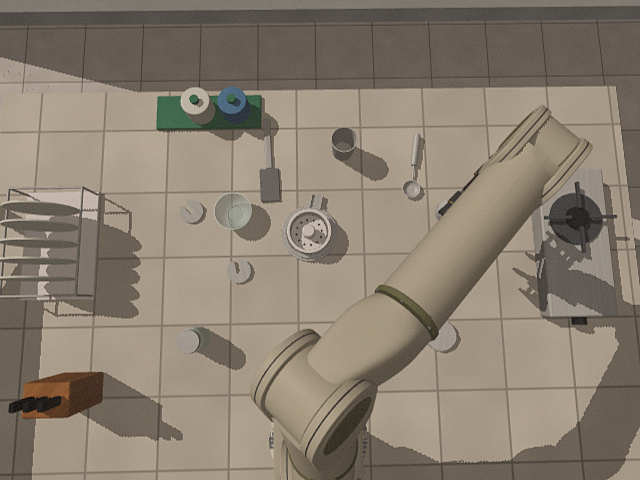

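Run:
```python
from h import *
d=load('w14'); print(ray(d,(343,215),.088),ray(d,(340,204),.04))
t=load('top14'); cv2.imwrite('pics/c.png',cv2.resize(t['pixels'][190:290,180:350,::-1],None,fx=4.5,fy=4.5,interpolation=cv2.INTER_CUBIC))
cv2.imwrite('pics/c2.png',cv2.resize(d['pixels'][165:290,280:400,::-1],None,fx=4.5,fy=4.5,interpolation=cv2.INTER_CUBIC))
```

```text
[[ 0.59498543 -0.36357303  0.088     ]] [[ 0.59515706 -0.36353358  0.04      ]]
```

View pics/c.png

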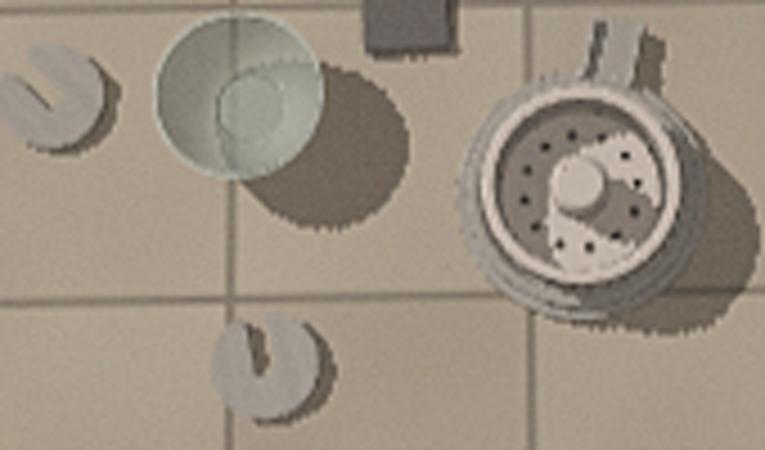

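View pics/c2.png

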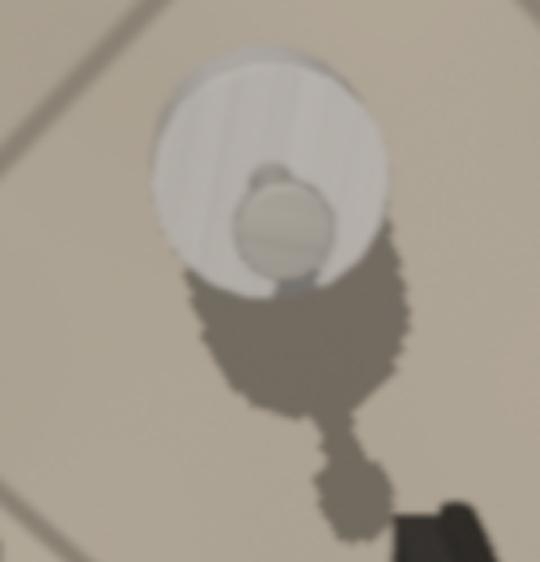

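Run:
```python
from h import *
t=load('top14'); print('knob top',ray(t,(308.4,230.4),.052),'hoop',ray(t,(180+580/4.5,190+183/4.5),.05))
goto([.594,-.364,.135],-45)
```

```text
knob top [[0.54052975 0.01676857 0.052     ]] hoop [[0.54010859 0.01551922 0.05      ]]
t 18.02 ee [ 0.5741 -0.3516  0.289 ] psi -45.13 tilt 0.16 w 0.0477 F [ 0.2  1.1 -0.1] j7 -0.03
shift [0.0058, 0.0229, 0.154] turn [-0.001, 0.003, -0.002] rows 4
```

Emit:
{"method": "arm_command", "body": {"commands": [[55,[0.006,0.023,0.03],[0,0.002,0]],[55,[0.006,0.023,0.06],[0,0.002,0]],[55,[0.006,0.023,0.09],[0,0.002,0]],[55,[0.006,0.023,0.1],[0,0.002,0]],[55,[0.006,0.023,0.12],[0,0.002,0]],[55,[0.006,0.023,0.14],[0,0.002,0]],[55,[0.006,0.023,0.152],[0,0.002,0]],[55,[0.006,0.023,0.154],[0,0.002,0]],[55,[0.006,0.023,0.154],[0,0.002,0]],[10,[0.006,0.023,0.154],[0,0.002,0]]], "squeeze": 40}}

```text
time: 18.85
ee_pos: [0.5962, -0.3615, 0.1373]
eef_rot: [0.924, 0.384, 0.001, 0.0]
ft_force: [0.3, -0.1, 0.2]
width: 0.0455
```

Run:
```python
from h import *
c,s=snap('wrist','w15.png')
goto([.594,-.364,.135],-45)
```

```text
t 18.9 ee [ 0.5962 -0.3617  0.1376] psi -44.9 tilt 0.14 w 0.0433 F [0.8 0.1 0.1] j7 0.03
shift [-0.0032, 0.0001, 0.0026] turn [0.002, -0.002, 0.002] rows 1
```

View pics/w15.png

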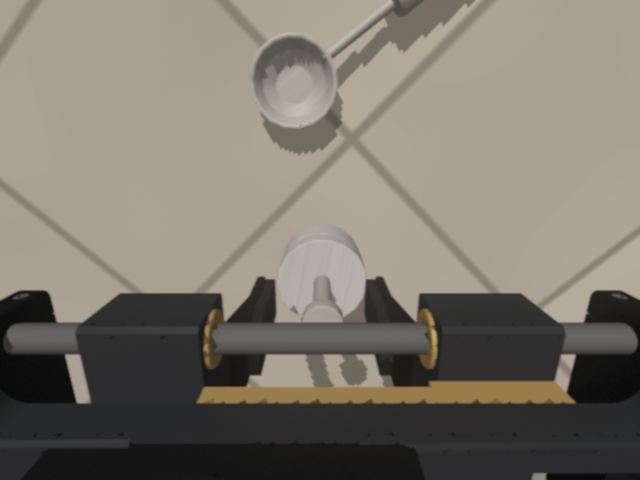

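Emit:
{"method": "arm_command", "body": {"commands": [[45,[-0.001,0,0.002],[0,0,0]],[40,[-0.002,0,0.0025],[0,0,0]],[10,[-0.002,0,0.0025],[0,0,0]],[10,[-0.002,0,0.0025],[0,0,0]],[10,[-0.002,0,0.0025],[0,0,0]],[10,[-0.002,0,0.0025],[0,0,0]],[10,[-0.002,0,0.0025],[0,0,0]],[10,[-0.002,0,0.0025],[0,0,0]],[10,[-0.002,0,0.0025],[0,0,0]],[10,[-0.002,0,0.0025],[0,0,0]]], "squeeze": 50}}

```text
time: 19.73
ee_pos: [0.5943, -0.363, 0.1336]
eef_rot: [0.924, 0.383, 0.001, -0.0]
ft_force: [-0.6, -0.8, 2.1]
width: 0.0167
```

Emit:
{"method": "arm_command", "body": {"commands": [[10,[0,0,0],[0,0,0]],[10,[0,0,-0.003],[0,0,0]],[10,[0,0,-0.01],[0,0,0]],[10,[0,0,-0.025],[0,0,0]],[10,[0,0,-0.045],[0,0,0]],[10,[0,0,-0.065],[0,0,0]],[10,[0,0,-0.08],[0,0,0]],[10,[0,0,-0.09],[0,0,0]],[10,[0,0,-0.09],[0,0,0]],[10,[0,0,-0.09],[0,0,0]]]}}

```text
time: 20.57
ee_pos: [0.5941, -0.3629, 0.2238]
eef_rot: [0.924, 0.383, 0.001, -0.0]
ft_force: [0.2, 0.1, -3.1]
width: 0.0168
```

Run:
```python
from h import *
c,s=snap('wrist','w16.png'); c2,_=snap('side','s16.png')
goto([.541,.0164,.22],-45)
d=load('w16')
cv2.imwrite('pics/c2.png',cv2.resize(d['pixels'][165:345,220:420,::-1],None,fx=3.5,fy=3.3,interpolation=cv2.INTER_CUBIC))
```

```text
t 20.67 ee [ 0.5938 -0.3626  0.2223] psi -44.92 tilt 0.11 w 0.0171 F [ 0.3  0.2 -1.9] j7 -0.0
shift [0.2311, -0.305, 0.003] turn [-0.002, -0.001, 0.001] rows 10
```

View pics/c2.png

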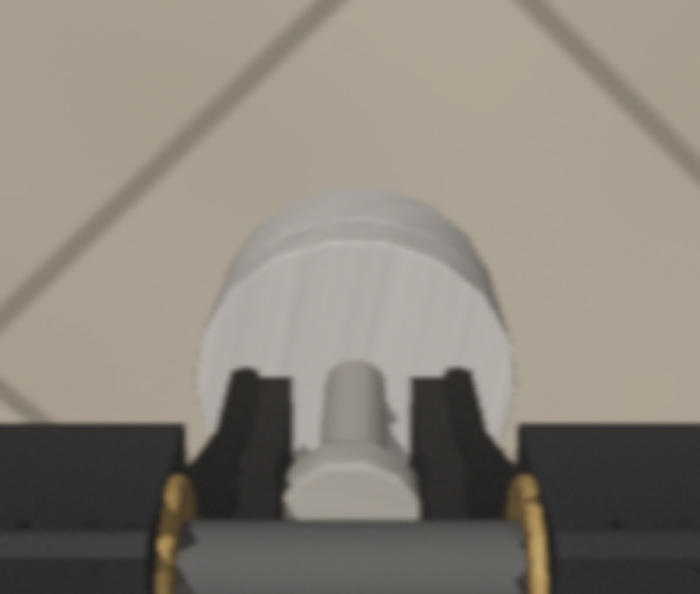

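View pics/s16.png

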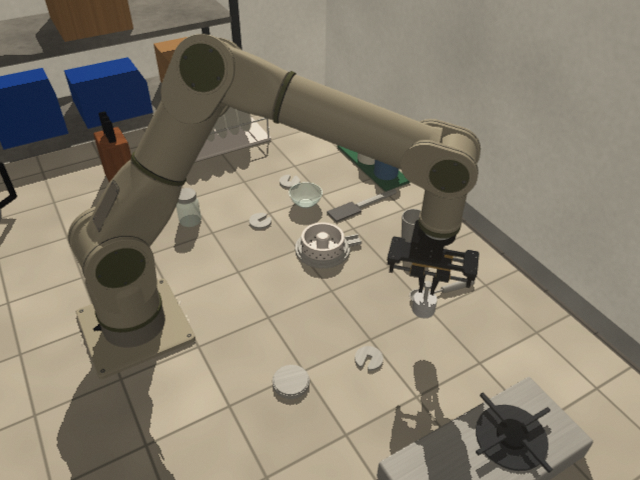

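Run:
```python
from h import *
d=load('w16')
Z=np.array([(358,240),(300,251),(420,252),(250,280),(465,280),(215,325),(503,325),(200,372),(513,372)])/[3.5,3.3]+[220,165]
P=toolray(d,Z,.0945); print(P.round(4)); print(circ(P))
print('head',toolray(d,[(220+352/3.5,165+462/3.3)],.0465))
```

```text
[[ 0.0247  0.0013  0.0945]
 [ 0.0227 -0.008   0.0945]
 [ 0.0225  0.0113  0.0945]
 [ 0.0175 -0.0162  0.0945]
 [ 0.0175  0.0187  0.0945]
 [ 0.0092 -0.0222  0.0945]
 [ 0.0092  0.0252  0.0945]
 [ 0.0004 -0.0249  0.0945]
 [ 0.0004  0.0271  0.0945]]
(array([-0.00160129,  0.00127657,  0.02604684]), np.float64(0.00016136695555236445))
head [[0.00782716 0.00030917 0.0465    ]]
```

Run:
```python
from h import *
goto([.5425,.0191,.212],-45)
```

```text
t 20.67 ee [ 0.5938 -0.3626  0.2223] psi -44.92 tilt 0.11 w 0.0171 F [ 0.3  0.2 -1.9] j7 -0.0
shift [0.2341, -0.3058, 0.011] turn [-0.002, -0.001, 0.001] rows 10
```

Emit:
{"method": "arm_command", "body": {"commands": [[10,[0.008,-0.01,0],[0,0,0]],[10,[0.023,-0.03,0],[0,0,0]],[10,[0.042,-0.055,0],[0,0,0]],[10,[0.063,-0.082,0],[0,0,0]],[10,[0.085,-0.111,0],[0,0,0]],[10,[0.107,-0.14,0],[0,0,0]],[10,[0.129,-0.168,0],[0,0,0]],[10,[0.151,-0.197,0],[0,0,0]],[10,[0.172,-0.225,0.003],[0,0,0]],[10,[0.19,-0.248,0.005],[0,0,0]]]}}

```text
time: 21.5
ee_pos: [0.5516, -0.0503, 0.2175]
eef_rot: [0.923, 0.384, -0.0, -0.001]
ft_force: [0.5, 0.5, -2.2]
width: 0.017
```

Run:
```python
from h import *
goto([.5425,.0191,.212],-45)
```

```text
t 21.5 ee [ 0.5516 -0.0503  0.2175] psi -44.82 tilt 0.1 w 0.017 F [ 0.5  0.5 -2.2] j7 -0.56
shift [0.0428, -0.0554, 0.0057] turn [-0.002, -0.0, 0.003] rows 2
```

Emit:
{"method": "arm_command", "body": {"commands": [[10,[0.015,-0.02,0.002],[0,0,0]],[10,[0.028,-0.036,0.004],[0,0,0]],[10,[0.037,-0.048,0.0055],[0,0,0]],[10,[0.042,-0.054,0.0055],[0,0,0.003]],[10,[0.043,-0.0555,0.0055],[0,0,0.003]],[10,[0.043,-0.0555,0.0055],[0,0,0.003]],[10,[0.043,-0.0555,0.0055],[0,0,0.003]],[10,[0.043,-0.0555,0.0055],[0,0,0.003]],[10,[0.043,-0.0555,0.0055],[0,0,0.003]],[10,[0.043,-0.0555,0.0055],[0,0,0.003]]]}}

```text
time: 22.33
ee_pos: [0.5438, 0.0155, 0.2132]
eef_rot: [0.924, 0.381, 0.0, -0.0]
ft_force: [-0.2, -0.3, -1.6]
width: 0.017
```

Run:
```python
from h import *
c,s=snap('wrist','w17.png'); c2,_=snap('side','s17.png')
goto([.5425,.0191,.185],-45)
cv2.imwrite('pics/s6c.png',cv2.resize(c2['pixels'][170:290,260:400,::-1],None,fx=5,fy=5,interpolation=cv2.INTER_CUBIC))
```

```text
t 22.43 ee [0.5437 0.0159 0.2132] psi -45.13 tilt 0.06 w 0.0171 F [-0.4  0.1 -2. ] j7 -0.71
shift [0.0013, -0.0031, 0.0282] turn [0.0, -0.001, -0.002] rows 1
```

View pics/w17.png

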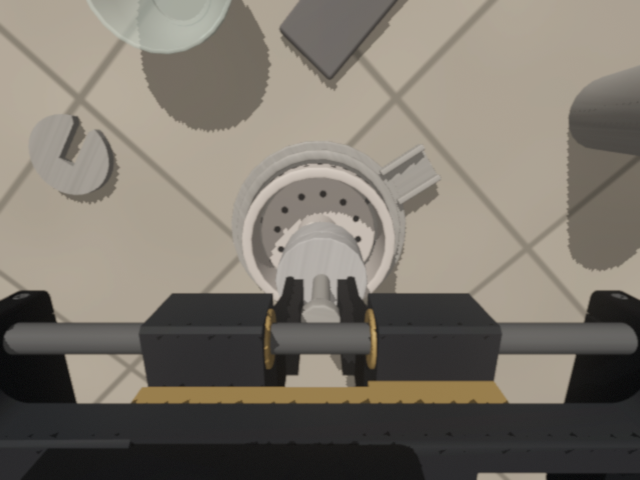

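View pics/s6c.png

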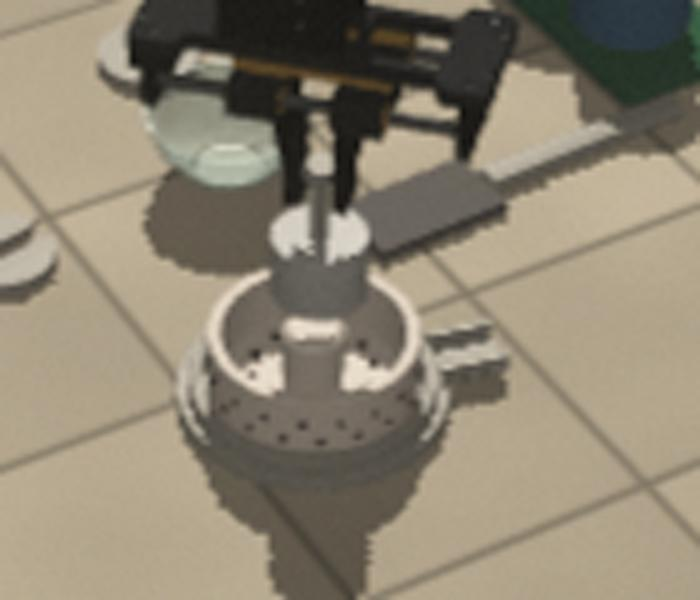

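Emit:
{"method": "arm_command", "body": {"commands": [[10,[0.001,-0.003,0],[0,0,0]],[10,[0.001,-0.003,0.005],[0,0,0]],[10,[0.001,-0.003,0.01],[0,0,0]],[10,[0.001,-0.003,0.015],[0,0,0]],[10,[0.001,-0.003,0.02],[0,0,0]],[10,[0.001,-0.003,0.024],[0,0,0]],[10,[0.001,-0.003,0.027],[0,0,0]],[10,[0.001,-0.003,0.03],[0,0,0]],[10,[0.001,-0.003,0.032],[0,0,0]],[10,[0.001,-0.003,0.032],[0,0,0]]]}}

```text
time: 23.27
ee_pos: [0.5422, 0.0192, 0.1808]
eef_rot: [0.924, 0.382, 0.0, -0.0]
ft_force: [-0.1, 0.9, -2.3]
width: 0.0168
```

Run:
```python
from h import *
c,s=snap('wrist','w18.png'); c2,_=snap('side','s18.png')
goto([.5425,.0191,.162],-45)
cv2.imwrite('pics/s6c.png',cv2.resize(c2['pixels'][170:290,260:400,::-1],None,fx=5,fy=5,interpolation=cv2.INTER_CUBIC))
```

```text
t 23.37 ee [0.5424 0.0192 0.1813] psi -45.09 tilt 0.07 w 0.0172 F [-0.3 -0.7 -1.5] j7 -0.69
shift [0.0, 0.0001, 0.0193] turn [0.0, -0.001, -0.002] rows 1
```

View pics/s6c.png

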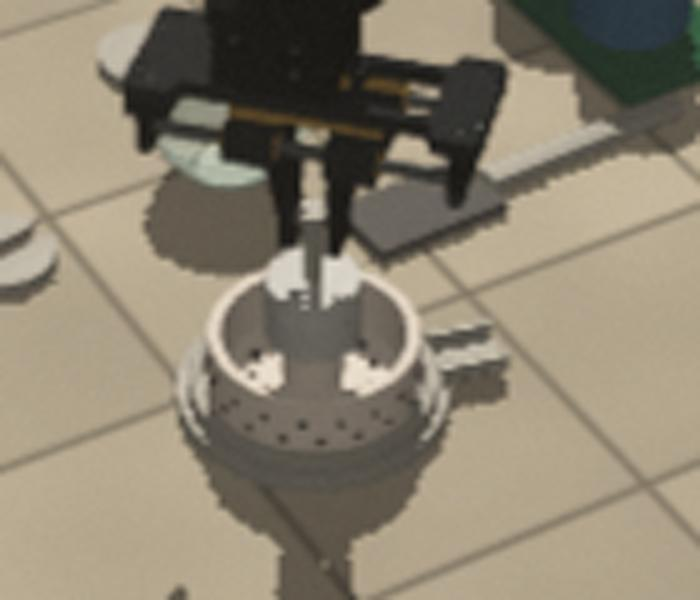

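Emit:
{"method": "arm_command", "body": {"commands": [[10,[0,0,0.004],[0,0,0]],[10,[0,0,0.008],[0,0,0]],[10,[0,0,0.012],[0,0,0]],[10,[0,0,0.015],[0,0,0]],[10,[0,0,0.017],[0,0,0]],[10,[0,0,0.0185],[0,0,0]],[10,[0,0,0.0195],[0,0,0]],[10,[0,0,0.0205],[0,0,0]],[10,[0,0,0.0205],[0,0,0]],[10,[0,0,0.0205],[0,0,0]]]}}

```text
time: 24.2
ee_pos: [0.5424, 0.0192, 0.1607]
eef_rot: [0.924, 0.382, 0.001, -0.0]
ft_force: [0.6, 0.3, -1.2]
width: 0.0172
```

Emit:
{"method": "arm_command", "body": {"commands": [[60,[0,0,0],[0,0,0]],[60,[0,0,0],[0,0,0]],[60,[0,0,0],[0,0,0]],[60,[0,0,0],[0,0,0]],[60,[0,0,0],[0,0,0]],[60,[0,0,-0.02],[0,0,0]],[60,[0,0,-0.05],[0,0,0]],[60,[0,0,-0.09],[0,0,0]],[100,[0,0,-0.12],[0,0,0]],[100,[0,0,-0.12],[0,0,0]]]}}

```text
time: 25.03
ee_pos: [0.5445, 0.0187, 0.2866]
eef_rot: [0.924, 0.382, 0.005, 0.0]
ft_force: [0.5, -0.7, -0.5]
width: 0.0587
```

Run:
```python
from h import *
c,s=snap('wrist','w19.png'); c2,_=snap('side','s19.png')
goto([.43,.2,.25],0)
cv2.imwrite('pics/s6c.png',cv2.resize(c2['pixels'][170:290,260:400,::-1],None,fx=5,fy=5,interpolation=cv2.INTER_CUBIC))
```

```text
t 25.13 ee [0.5428 0.0192 0.2818] psi -45.08 tilt 0.21 w 0.0661 F [ 0.4 -0.3 -0.6] j7 -0.76
shift [0.0477, -0.2077, 0.0318] turn [0.002, -0.003, -0.787] rows 7
```

View pics/s6c.png

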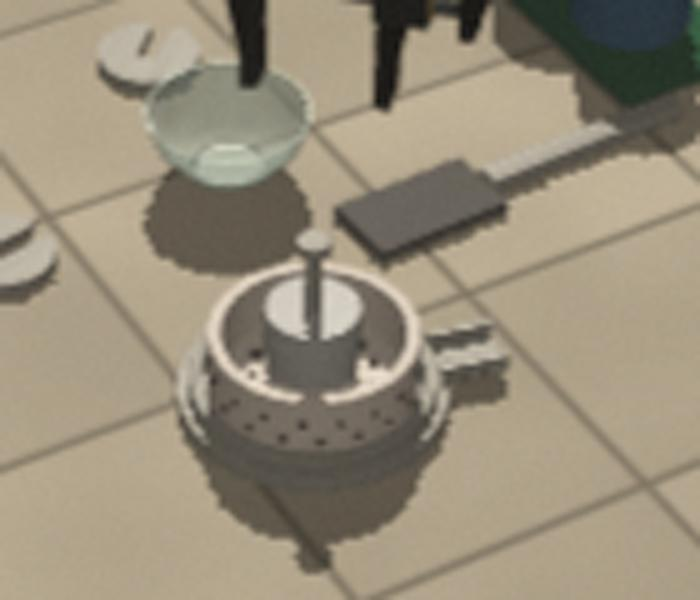

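View pics/w19.png

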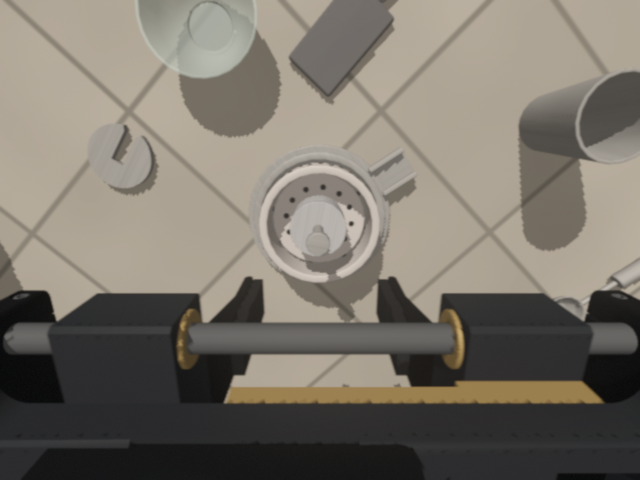

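Run:
```python
from h import *
d=load('w19'); print('head',ray(d,(317.5,240),.114)); print('pred seat',proj(d,[[.5417,.0171,.066],[.5417,.0171,.11]]))
goto([.438,.207,.24],-75)
```

```text
head [[0.54429829 0.02040974 0.114     ]]
pred seat [[318.25580665 229.82005654]
 [318.1600862  243.53143988]]
t 25.13 ee [0.5428 0.0192 0.2818] psi -45.08 tilt 0.21 w 0.0661 F [ 0.4 -0.3 -0.6] j7 -0.76
shift [0.0583, -0.207, 0.0418] turn [-0.0, -0.004, 0.522] rows 6
```

Emit:
{"method": "arm_command", "body": {"commands": [[100,[0.058,-0.207,0.02],[0,0,0.52]],[100,[0.058,-0.207,0.02],[0,0,0.52]],[100,[0.058,-0.207,0.04],[0,0,0.52]],[100,[0.058,-0.207,0.042],[0,0,0.52]],[100,[0.058,-0.207,0.042],[0,0,0.52]],[100,[0.058,-0.207,0.042],[0,0,0.52]],[100,[0.058,-0.207,0.042],[0,0,0.52]],[100,[0.058,-0.207,0.042],[0,0,0.52]],[100,[0.058,-0.207,0.042],[0,0,0.52]],[100,[0.058,-0.207,0.042],[0,0,0.52]]]}}

```text
time: 25.97
ee_pos: [0.4378, 0.2054, 0.2385]
eef_rot: [0.991, 0.131, 0.0, 0.0]
ft_force: [-0.2, -0.2, 0.0]
width: 0.0869
```

Run:
```python
from h import *
c,s=snap('wrist','w20.png')
goto([.438,.207,.24],-75)
cv2.imwrite('pics/c.png',cv2.resize(c['pixels'][140:290,220:420,::-1],None,fx=4,fy=4,interpolation=cv2.INTER_CUBIC))
```

```text
t 26.02 ee [0.4379 0.2053 0.2387] psi -75.0 tilt 0.05 w 0.0871 F [0.8 0.1 0.8] j7 -1.8
shift [0.0005, -0.0016, -0.0013] turn [-0.0, -0.001, -0.0] rows 1
```

View pics/c.png

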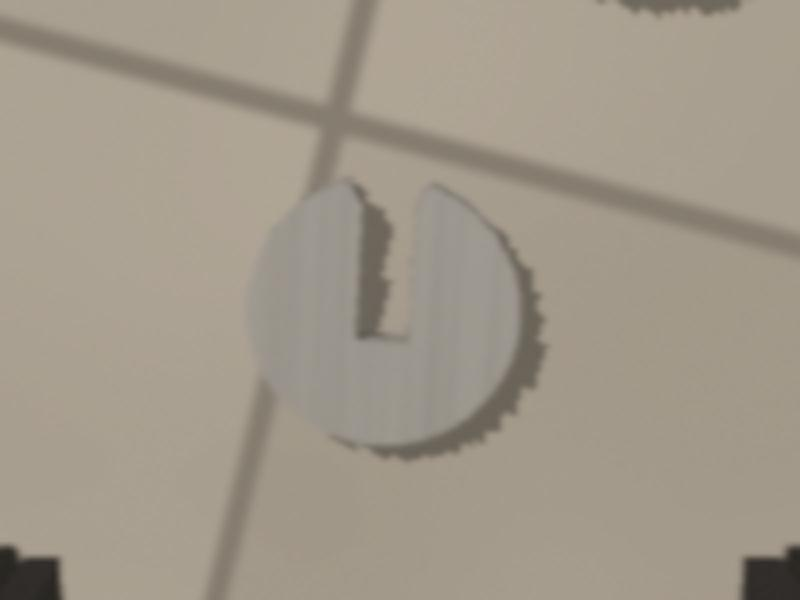

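```bash
cat >> h.py <<'E'
def weight(d,rim,le,re,z=.008):
    """hand/contour pixels: rim pts, slot left/right edge 2 pts each -> centre, slot angle (world deg)"""
    (x,e)=circ(ray(d,rim,z)); L=ray(d,le,z); Q=ray(d,re,z)
    a=[np.degrees(np.arctan2(*(p[1]-p[0])[1::-1])) for p in(L,Q)]
    n=np.array([-np.sin(np.radians(np.mean(a))),np.cos(np.radians(np.mean(a)))])
    lat=[(p[:,:2]-x[:2])@n for p in(L,Q)]
    return x.round(4),round(e,5),np.round(a,1),'slot lateral (mm)',np.round(np.array(lat)*1e3,1).tolist()
E
python3 - <<'E'
from h import *
d=load('w20'); k=lambda a: np.array(a)/4.0+[220,140]
rim=k([(335,188),(290,222),(255,270),(247,315),(262,370),(290,405),(335,435),(385,444),(435,437),(480,410),(510,370),(520,310),(508,255),(480,212),(445,188)])
print(weight(d,rim,k([(357,330),(361,215)]),k([(409,335),(416,215)])))
E
```

```text
(array([0.4401, 0.2096, 0.0328]), np.float64(0.00036), array([12.6, 11.9]), 'slot lateral (mm)', [[6.8, 6.9], [-5.8, -5.9]])
```

Run:
```python
from h import *
goto([.4398,.2094,.0725],-77.8)
```

```text
t 26.02 ee [0.4379 0.2053 0.2387] psi -75.0 tilt 0.05 w 0.0871 F [0.8 0.1 0.8] j7 -1.8
shift [0.0027, -0.0035, 0.1662] turn [-0.0, -0.001, 0.049] rows 4
```

Emit:
{"method": "arm_command", "body": {"commands": [[100,[0.0027,-0.0035,0.035],[0,0,0.049]],[100,[0.0027,-0.0035,0.07],[0,0,0.049]],[100,[0.0027,-0.0035,0.1],[0,0,0.049]],[100,[0.0027,-0.0035,0.125],[0,0,0.049]],[100,[0.0027,-0.0035,0.145],[0,0,0.049]],[100,[0.0027,-0.0035,0.155],[0,0,0.049]],[100,[0.0027,-0.0035,0.16],[0,0,0.049]],[100,[0.0027,-0.0035,0.163],[0,0,0.049]],[100,[0.0027,-0.0035,0.164],[0,0,0.049]],[100,[0.0027,-0.0035,0.164],[0,0,0.049]]]}}

```text
time: 26.85
ee_pos: [0.4396, 0.2111, 0.0756]
eef_rot: [0.994, 0.107, 0.001, -0.001]
ft_force: [0.7, -0.4, 0.0]
width: 0.087
```

Run:
```python
from h import *
goto([.4398,.2094,.0725],-77.8)
```

```text
t 26.85 ee [0.4396 0.2111 0.0756] psi -77.71 tilt 0.15 w 0.087 F [ 0.7 -0.4  0. ] j7 -1.65
shift [-0.0002, 0.0017, 0.0031] turn [-0.001, -0.002, 0.002] rows 1
```

Emit:
{"method": "arm_command", "body": {"commands": [[100,[0,0.0015,0.002],[-0.001,-0.002,0]],[100,[0,0.0015,0.003],[-0.001,-0.002,0]],[100,[0,0.0015,0.003],[-0.001,-0.002,0]],[50,[0,0.0015,0.003],[-0.001,-0.002,0]],[50,[0,0.0015,0.003],[-0.001,-0.002,0]],[50,[0,0.0015,0.003],[-0.001,-0.002,0]],[50,[0,0.0015,0.003],[-0.001,-0.002,0]],[50,[0,0.0015,0.003],[-0.001,-0.002,0]],[50,[0,0.0015,0.003],[-0.001,-0.002,0]],[50,[0,0.0015,0.003],[-0.001,-0.002,0]]], "squeeze": 30}}

```text
time: 27.68
ee_pos: [0.4394, 0.2095, 0.0718]
eef_rot: [0.994, 0.107, -0.001, 0.0]
ft_force: [-0.4, 0.7, 1.8]
width: 0.0646
```

Emit:
{"method": "arm_command", "body": {"commands": [[50,[0,0,0],[0,0,0]],[50,[0,0,0],[0,0,0]],[50,[0,0,-0.003],[0,0,0]],[50,[0,0,-0.01],[0,0,0]],[50,[0,0,-0.025],[0,0,0]],[50,[0,0,-0.045],[0,0,0]],[50,[0,0,-0.065],[0,0,0]],[50,[0,0,-0.085],[0,0,0]],[50,[0,0,-0.1],[0,0,0]],[50,[0,0,-0.1],[0,0,0]]], "squeeze": 40}}

```text
time: 28.52
ee_pos: [0.4408, 0.2099, 0.1748]
eef_rot: [0.994, 0.107, 0.001, -0.001]
ft_force: [0.8, 0.3, -1.9]
width: 0.0644
```

Run:
```python
from h import *
c,s=snap('wrist','w21.png')
goto([.438,.207,.24],-77.8)
```

```text
t 28.57 ee [0.4401 0.2098 0.1731] psi -77.7 tilt 0.11 w 0.0644 F [-0.2  0.7 -2.9] j7 -1.78
shift [-0.0025, 0.0022, -0.0669] turn [-0.002, -0.001, 0.002] rows 2
```

View pics/w21.png

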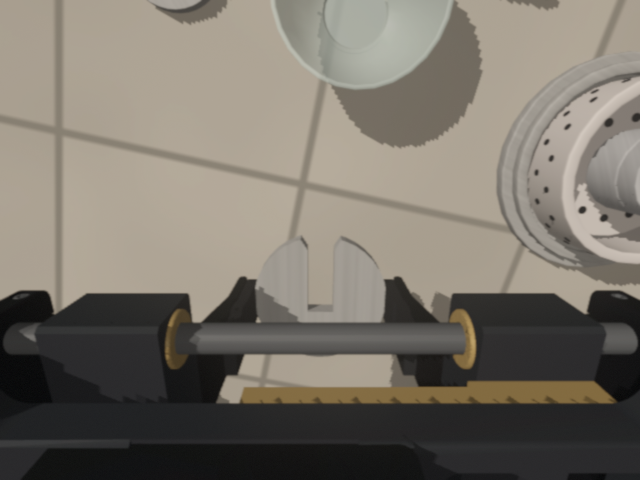

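Run:
```python
from h import *
goto([.474,.0025,.15],-77.7)
```

```text
t 28.57 ee [0.4401 0.2098 0.1731] psi -77.7 tilt 0.11 w 0.0644 F [-0.2  0.7 -2.9] j7 -1.78
shift [-0.011, 0.2098, 0.0228] turn [-0.002, -0.001, 0.0] rows 6
```

Emit:
{"method": "arm_command", "body": {"commands": [[50,[-0.001,0.015,0],[0,0,0]],[50,[-0.002,0.04,0],[0,0,0]],[50,[-0.004,0.07,0],[0,0,0]],[50,[-0.005,0.1,0],[0,0,0]],[50,[-0.007,0.13,0.005],[0,0,0]],[50,[-0.008,0.16,0.01],[0,0,0]],[50,[-0.01,0.185,0.018],[0,0,0]],[50,[-0.011,0.202,0.022],[0,0,0]],[50,[-0.011,0.21,0.023],[0,0,0]],[50,[-0.011,0.21,0.023],[0,0,0]]]}}

```text
time: 29.4
ee_pos: [0.4729, -0.0001, 0.148]
eef_rot: [0.994, 0.106, -0.001, 0.001]
ft_force: [-0.1, -1.5, -1.4]
width: 0.0642
```

Run:
```python
from h import *
c,s=snap('wrist','w22.png'); c2,_=snap('side','s22.png')
goto([.474,.0025,.14],-77.7)
d=load('w22'); print(proj(d,[[.5417,.0171,.066],[.5417,.0171,.106],[.5417,.0171,.114]]))
```

```text
t 29.5 ee [0.4732 0.0025 0.1486] psi -77.69 tilt 0.11 w 0.0643 F [ 0.5 -0.2 -1.7] j7 -1.29
shift [0.0008, 0.0002, 0.0086] turn [0.0, 0.002, 0.0] rows 1
[[314.96947297 153.73940407]
 [313.60556414 159.4927269 ]
 [313.23023789 161.07595082]]
```

View pics/w22.png

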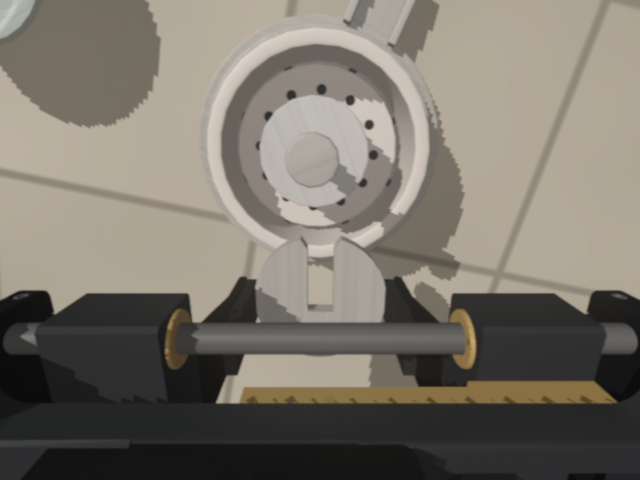

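Run:
```python
from h import *
d=load('w22')
cv2.imwrite('pics/c.png',cv2.resize(d['pixels'][80:330,240:400,::-1],None,fx=3.2,fy=2.4*1,interpolation=cv2.INTER_CUBIC)) if 0 else cv2.imwrite('pics/c.png',cv2.resize(d['pixels'][85:325,240:400,::-1],None,fx=2.5,fy=2.5,interpolation=cv2.INTER_CUBIC))
```

```text
(no output)
```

View pics/c.png

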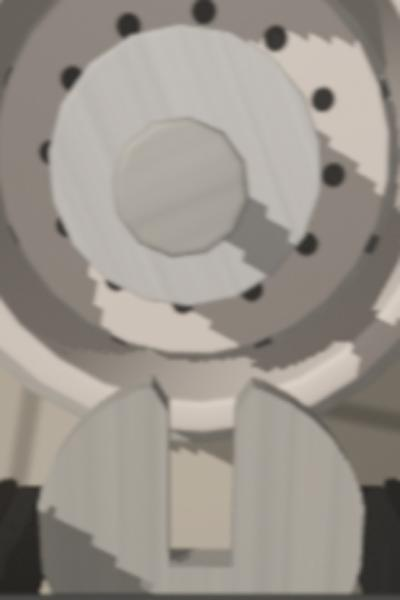

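Run:
```python
from h import *
d=load('w22')
z=d['ee'][2]
for uv,h in(((311.8,159.4),.114),((314,151),.066)):
    print(toolray(d,[uv],z-h).round(4), ray(d,uv,h).round(4))
print('slot', toolray(d,[(240+168/2.5,85+500/2.5),(240+235/2.5,85+500/2.5),(240+165/2.5,85+420/2.5),(240+236/2.5,85+420/2.5),(240+202/2.5,85+565/2.5)],.064).round(4))
```

```text
[[ 0.0716 -0.003   0.034 ]] [[0.5422 0.0177 0.114 ]]
[[ 0.0724 -0.003   0.082 ]] [[0.5429 0.0178 0.066 ]]
slot [[ 0.0095 -0.0063  0.064 ]
 [ 0.0095  0.0068  0.064 ]
 [ 0.0261 -0.0067  0.064 ]
 [ 0.0261  0.0068  0.064 ]
 [-0.0047  0.0003  0.064 ]]
```

Emit:
{"method": "arm_command", "body": {"commands": [[50,[0,-0.0032,0.003],[0,0.002,0]],[50,[0,-0.0032,0.007],[0,0.002,0]],[50,[0,-0.0032,0.009],[0,0.002,0]],[50,[0,-0.0032,0.0092],[0,0.002,0]],[50,[0,-0.0032,0.0092],[0,0.002,0]],[50,[0.004,-0.0032,0.0092],[0,0.002,0]],[50,[0.01,-0.0032,0.0092],[0,0.002,0]],[50,[0.015,-0.0032,0.0092],[0,0.002,0]],[50,[0.018,-0.0032,0.0092],[0,0.002,0]],[50,[0.018,-0.0032,0.0092],[0,0.002,0]]]}}

```text
time: 30.33
ee_pos: [0.4912, 0.0091, 0.1397]
eef_rot: [0.994, 0.107, 0.001, 0.001]
ft_force: [0.2, 0.4, -1.8]
width: 0.0644
```

Run:
```python
from h import *
c,s=snap('wrist','w23.png'); c2,_=snap('side','s23.png')
th=np.radians(12.3)
goto([.5425-.0005*np.cos(th),.0178,.1393],-77.7)
cv2.imwrite('pics/s6c.png',cv2.resize(c2['pixels'][170:290,260:400,::-1],None,fx=5,fy=5,interpolation=cv2.INTER_CUBIC))
cv2.imwrite('pics/c.png',cv2.resize(c['pixels'][85:325,240:400,::-1],None,fx=2.5,fy=2.5,interpolation=cv2.INTER_CUBIC))
```

```text
t 30.43 ee [0.4904 0.0087 0.1395] psi -77.71 tilt 0.06 w 0.064 F [ 0.4  0.4 -2.2] j7 -1.26
shift [0.0524, 0.0021, 0.0002] turn [0.001, -0.0, -0.0] rows 2
```

View pics/s6c.png

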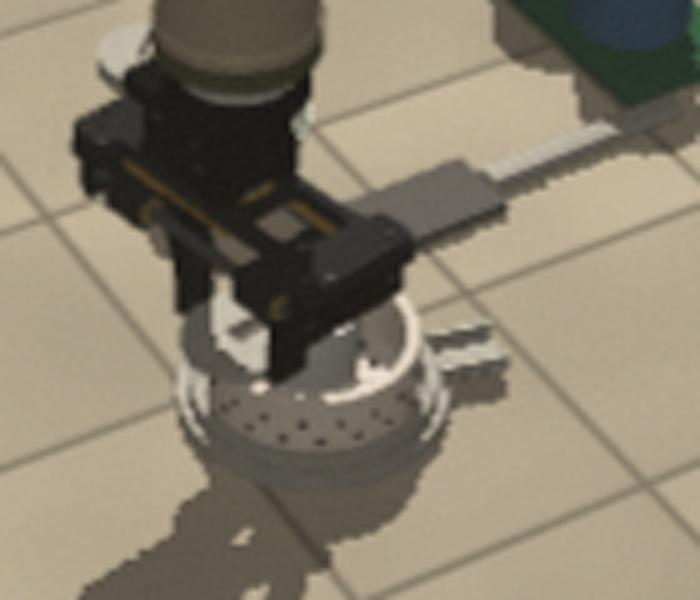

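View pics/c.png

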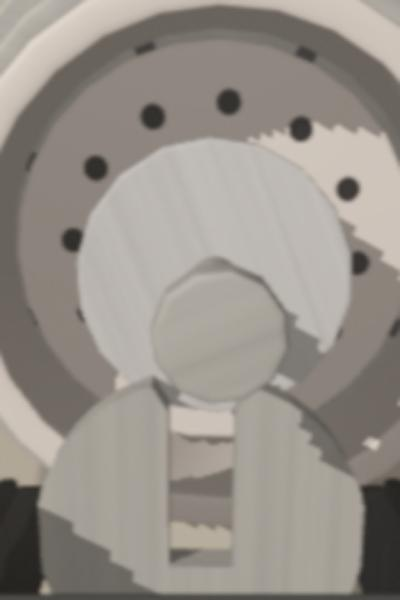

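Run:
```python
from h import *
for n in('w22','w23'): print(load(n)['ee'].round(4))
d=load('w23'); z=d['ee'][2]
for uv,h in(((240+219/2.5,85+333/2.5),.114),((240+215/2.5,85+274/2.5),.066)):
    print(toolray(d,[uv],z-h).round(4), ray(d,uv,h).round(4))
```

```text
[ 4.729e-01 -1.000e-04  1.480e-01]
[0.4912 0.0091 0.1397]
[[0.0521 0.0026 0.0257]] [[0.5427 0.0176 0.114 ]]
[[0.0524 0.0028 0.0737]] [[0.5432 0.0174 0.066 ]]
```

Emit:
{"method": "arm_command", "body": {"commands": [[50,[0,0.001,0],[0,0,0]],[50,[0,0.0021,0],[0,0,0]],[50,[0,0.0021,0],[0,0,0]],[50,[0,0.0021,0],[0,0,0]],[50,[0,0.0021,0],[0,0,0]],[50,[0,0.0021,0],[0,0,0]],[50,[0,0.0021,0],[0,0,0]],[50,[0,0.0021,0],[0,0,0]],[50,[0,0.0021,0],[0,0,0]],[50,[0,0.0021,0],[0,0,0]]]}}

```text
time: 31.27
ee_pos: [0.4908, 0.0069, 0.1396]
eef_rot: [0.994, 0.107, 0.0, 0.0]
ft_force: [-0.1, 0.0, -2.4]
width: 0.0642
```

Run:
```python
from h import *
c,s=snap('wrist','w24.png')
goto([.5427,.0177,.1393],-77.7)
goto([.5427,.0177,.1393],-77.7)
cv2.imwrite('pics/c.png',cv2.resize(c['pixels'][85:325,240:400,::-1],None,fx=2.5,fy=2.5,interpolation=cv2.INTER_CUBIC))
```

```text
t 31.32 ee [0.4908 0.0069 0.1396] psi -77.69 tilt 0.05 w 0.0643 F [-0.2  0.7 -1.6] j7 -1.25
shift [0.053, 0.0005, 0.0004] turn [0.0, -0.001, 0.0] rows 2
t 31.32 ee [0.4908 0.0069 0.1396] psi -77.69 tilt 0.05 w 0.0643 F [-0.2  0.7 -1.6] j7 -1.25
shift [0.053, 0.0005, 0.0004] turn [0.0, -0.001, 0.0] rows 2
```

View pics/c.png

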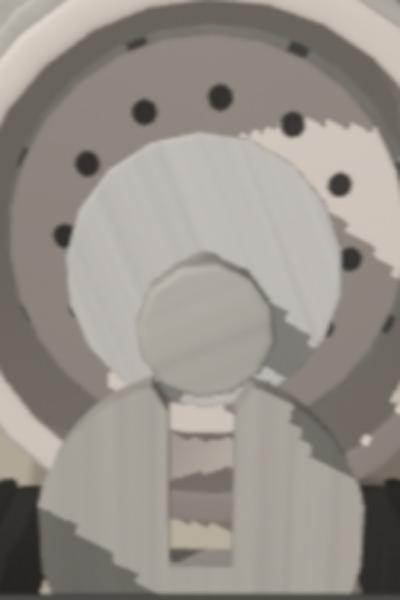

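Emit:
{"method": "arm_command", "body": {"commands": [[50,[0.004,0.0005,0],[0,0,0]],[50,[0.01,0.0005,0],[0,0,0]],[50,[0.016,0.0005,0],[0,0,0]],[50,[0.022,0.0005,0],[0,0,0]],[50,[0.028,0.0005,0],[0,0,0]],[50,[0.033,0.0005,0],[0,0,0]],[50,[0.037,0.0005,0],[0,0,0]],[50,[0.04,0.0005,0],[0,0,0]],[50,[0.04,0.0005,0],[0,0,0]],[50,[0.04,0.0005,0],[0,0,0]]]}}

```text
time: 32.15
ee_pos: [0.53, 0.0148, 0.1396]
eef_rot: [0.994, 0.107, 0.0, 0.0]
ft_force: [-0.1, 0.7, -1.5]
width: 0.0645
```

Run:
```python
from h import *
c,s=snap('wrist','w25.png'); c2,_=snap('side','s25.png')
goto([.5427,.0177,.1393],-77.7)
cv2.imwrite('pics/s6c.png',cv2.resize(c2['pixels'][170:290,260:400,::-1],None,fx=5,fy=5,interpolation=cv2.INTER_CUBIC))
cv2.imwrite('pics/c.png',cv2.resize(c['pixels'][85:325,240:400,::-1],None,fx=2.5,fy=2.5,interpolation=cv2.INTER_CUBIC))
```

```text
t 32.25 ee [0.5297 0.0148 0.1396] psi -77.7 tilt 0.04 w 0.0649 F [ 0.6  0.3 -1.2] j7 -1.2
shift [0.0133, -0.0001, 0.0003] turn [0.0, -0.001, -0.0] rows 1
```

View pics/s6c.png

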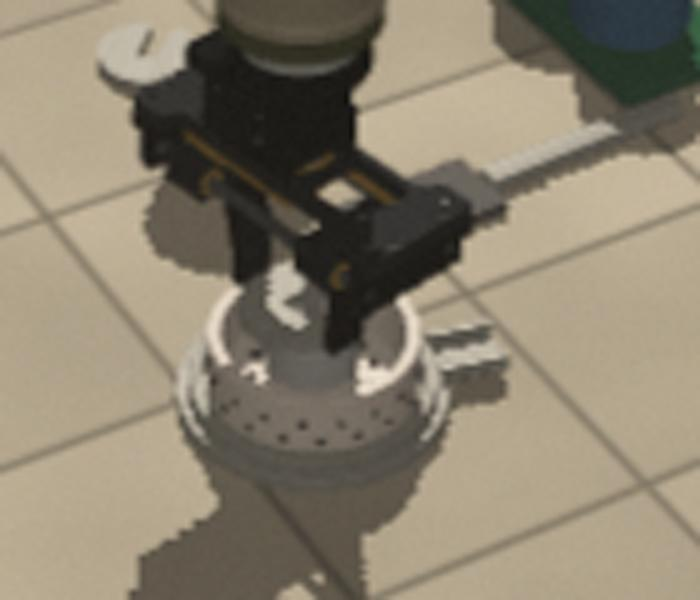

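View pics/c.png

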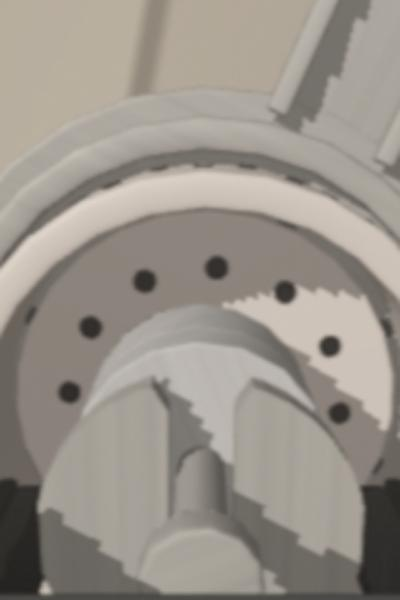

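Emit:
{"method": "arm_command", "body": {"commands": [[50,[0.004,0,0],[0,0,0]],[50,[0.008,0,0],[0,0,0]],[50,[0.011,0,0],[0,0,0]],[50,[0.0125,0,0],[0,0,0]],[50,[0.0125,0,0],[0,0,0]],[50,[0.0125,0,0.0005],[0,0,0]],[50,[0.0125,0,0.001],[0,0,0]],[50,[0.0125,0,0.0015],[0,0,0]],[50,[0.0125,0,0.0015],[0,0,0]],[50,[0.0125,0,0.0015],[0,0,0]]]}}

```text
time: 33.08
ee_pos: [0.5422, 0.0176, 0.1382]
eef_rot: [0.994, 0.107, 0.0, 0.0]
ft_force: [0.4, -0.0, -1.7]
width: 0.0642
```

Emit:
{"method": "arm_command", "body": {"commands": [[85,[0,0,0],[0,0,0]],[95,[0,0,0],[0,0,0]],[95,[0,0,0],[0,0,0]],[95,[0,0,0],[0,0,0]],[95,[0,0,-0.005],[0,0,0]],[95,[0,0,-0.02],[0,0,0]],[95,[0,0,-0.05],[0,0,0]],[95,[0,0,-0.09],[0,0,0]],[100,[0,0,-0.12],[0,0,0]],[100,[0,0,-0.14],[0,0,0]]]}}

```text
time: 33.92
ee_pos: [0.5428, 0.0171, 0.2818]
eef_rot: [0.994, 0.107, 0.002, -0.0]
ft_force: [1.6, 0.6, -0.3]
width: 0.0859
```

Run:
```python
from h import *
c,s=snap('wrist','w26.png'); c2,_=snap('side','s26.png')
goto([.605,.345,.24],-33)
cv2.imwrite('pics/s6c.png',cv2.resize(c2['pixels'][170:290,260:400,::-1],None,fx=5,fy=5,interpolation=cv2.INTER_CUBIC))
cv2.imwrite('pics/c.png',cv2.resize(c['pixels'][85:325,220:420,::-1],None,fx=2.5,fy=2.5,interpolation=cv2.INTER_CUBIC))
```

```text
t 34.02 ee [0.5435 0.0174 0.282 ] psi -77.71 tilt 0.4 w 0.0863 F [ 0.1 -0.7 -0.5] j7 -1.32
shift [0.1295, -0.307, 0.0431] turn [0.002, -0.007, -0.78] rows 9
```

View pics/s6c.png

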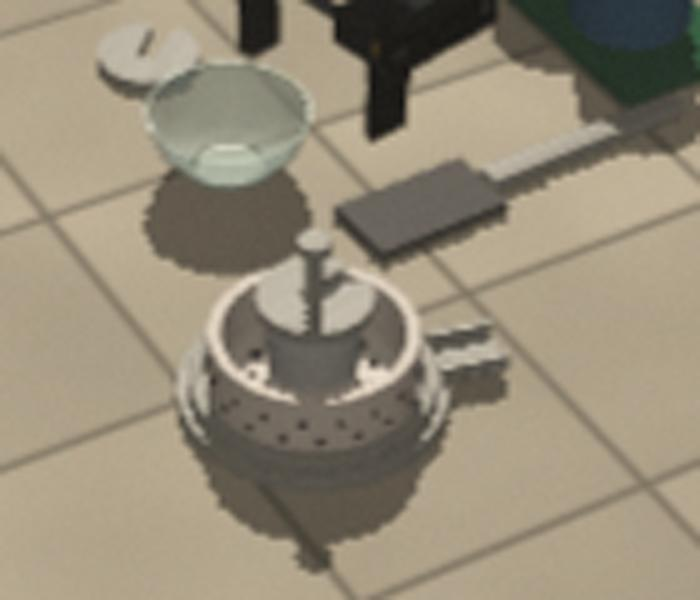

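View pics/c.png

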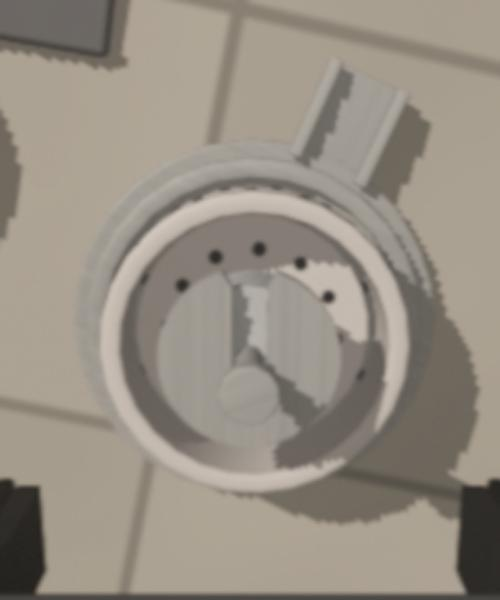

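Emit:
{"method": "arm_command", "body": {"commands": [[100,[0.13,-0.307,0.0],[0,0,-0.78]],[100,[0.13,-0.307,0.0],[0,0,-0.78]],[100,[0.13,-0.307,0.0],[0,0,-0.78]],[100,[0.13,-0.307,0.03],[0,0,-0.78]],[100,[0.13,-0.307,0.043],[0,0,-0.78]],[100,[0.13,-0.307,0.043],[0,-0.005,-0.78]],[100,[0.13,-0.307,0.043],[0,-0.005,-0.78]],[100,[0.13,-0.307,0.043],[0,-0.005,-0.78]],[100,[0.13,-0.307,0.043],[0,-0.005,-0.78]],[100,[0.13,-0.307,0.043],[0,-0.005,-0.78]]]}}

```text
time: 34.85
ee_pos: [0.6022, 0.3488, 0.2322]
eef_rot: [0.878, 0.479, -0.004, 0.001]
ft_force: [0.1, 0.2, 0.2]
width: 0.0871
```

Emit:
{"method": "arm_command", "body": {"commands": [[100,[0,0,0],[0,0,0]],[100,[0,0,0],[0,0,0]],[100,[0,0,0],[0,0,0]],[100,[0,0,0],[0,0,0]],[100,[0,0,0],[0,0,0]],[100,[0,0,0],[0,0,0]],[100,[0,0,0],[0,0,0]],[100,[0,0,0],[0,0,0]],[100,[0,0,0],[0,0,0]],[100,[0,0,0],[0,0,0]]]}}

```text
time: 35.68
ee_pos: [0.6037, 0.3453, 0.2351]
eef_rot: [0.879, 0.477, -0.002, 0.001]
ft_force: [-0.0, 0.2, -0.3]
width: 0.0871
```

Run:
```python
from h import *
c,s=snap('wrist','w27.png'); snap('top','top27.png')
goto([.605,.345,.24],-33)
cv2.imwrite('pics/c.png',cv2.resize(c['pixels'][140:290,220:420,::-1],None,fx=4,fy=4,interpolation=cv2.INTER_CUBIC))
```

```text
t 35.78 ee [0.6037 0.3453 0.2351] psi -33.0 tilt 0.25 w 0.0871 F [-0.5 -0.7  0.7] j7 -0.95
shift [0.0005, 0.0013, -0.0049] turn [-0.001, 0.004, 0.0] rows 1
```

View pics/c.png

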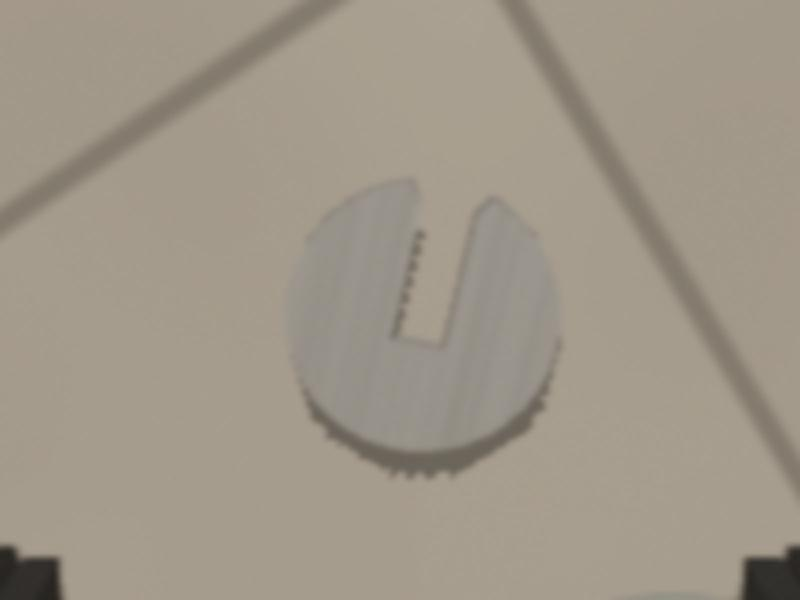

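View pics/top27.png

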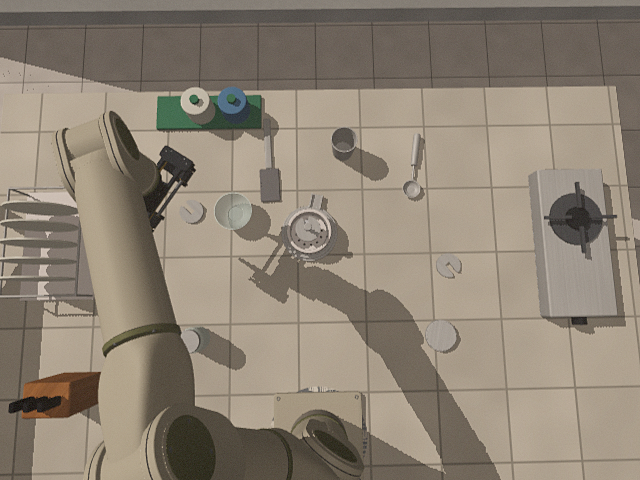

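Run:
```python
from h import *
d=load('w27'); k=lambda a: np.array(a)/4.0+[220,140]
rim=k([(410,180),(360,193),(310,238),(288,300),(297,365),(320,405),(360,437),(420,452),(475,440),(520,407),(548,362),(560,310),(552,265),(535,232),(497,200)])
print(weight(d,rim,k([(395,325),(415,235)]),k([(443,345),(474,220)])))
```

```text
(array([0.6093, 0.3445, 0.0328]), np.float64(0.00038), array([44.7, 44. ]), 'slot lateral (mm)', [[6.1, 6.2], [-6.2, -6.4]])
```

Run:
```python
from h import *
goto([.6093,.3445,.0725],-45.6)
```

```text
t 35.78 ee [0.6037 0.3453 0.2351] psi -33.0 tilt 0.25 w 0.0871 F [-0.5 -0.7  0.7] j7 -0.95
shift [0.0031, 0.0053, 0.1626] turn [-0.001, 0.004, 0.22] rows 4
```

Emit:
{"method": "arm_command", "body": {"commands": [[100,[0.003,0.005,0.035],[0,0.004,0.22]],[100,[0.003,0.005,0.07],[0,0.004,0.22]],[100,[0.003,0.005,0.1],[0,0.004,0.22]],[100,[0.003,0.005,0.125],[0,0.004,0.22]],[100,[0.003,0.005,0.14],[0,0.004,0.22]],[100,[0.003,0.005,0.15],[0,0.004,0.22]],[100,[0.003,0.005,0.156],[0,0.004,0.22]],[100,[0.003,0.005,0.158],[0,0.004,0.22]],[100,[0.003,0.005,0.158],[0,0.004,0.22]],[100,[0.003,0.005,0.158],[0,0.004,0.22]]]}}

```text
time: 36.62
ee_pos: [0.6097, 0.3449, 0.0786]
eef_rot: [0.926, 0.378, 0.001, -0.0]
ft_force: [-0.0, 1.4, -0.1]
width: 0.0869
```

Run:
```python
from h import *
goto([.6093,.3445,.0725],-45.6)
```

```text
t 36.62 ee [0.6097 0.3449 0.0786] psi -45.6 tilt 0.1 w 0.0869 F [-0.   1.4 -0.1] j7 -1.09
shift [-0.0006, -0.0, 0.0061] turn [-0.0, -0.002, -0.0] rows 1
```

Emit:
{"method": "arm_command", "body": {"commands": [[100,[-0.0005,0,0.003],[0,-0.002,0]],[100,[-0.0005,0,0.006],[0,-0.002,0]],[100,[-0.0005,0,0.006],[0,-0.002,0]],[100,[-0.0005,0,0.006],[0,-0.002,0]],[50,[-0.0005,0,0.006],[0,-0.002,0]],[50,[-0.0005,0,0.006],[0,-0.002,0]],[50,[-0.0005,0,0.006],[0,-0.002,0]],[50,[-0.0005,0,0.006],[0,-0.002,0]],[50,[-0.0005,0,0.006],[0,-0.002,0]],[50,[-0.0005,0,0.006],[0,-0.002,0]]], "squeeze": 30}}

```text
time: 37.45
ee_pos: [0.6087, 0.3442, 0.0712]
eef_rot: [0.926, 0.378, -0.001, 0.0]
ft_force: [0.3, -0.4, 0.9]
width: 0.0645
```

Emit:
{"method": "arm_command", "body": {"commands": [[50,[0,0,0],[0,0,0]],[50,[0,0,0],[0,0,0]],[50,[0,0,-0.003],[0,0,0]],[50,[0,0,-0.01],[0,0,0]],[50,[0,0,-0.025],[0,0,0]],[50,[0,0,-0.045],[0,0,0]],[50,[0,0,-0.065],[0,0,0]],[50,[0,0,-0.085],[0,0,0]],[50,[0,0,-0.1],[0,0,0]],[50,[0,0,-0.1],[0,0,0]]], "squeeze": 40}}

```text
time: 38.28
ee_pos: [0.6105, 0.3449, 0.176]
eef_rot: [0.926, 0.378, 0.002, -0.0]
ft_force: [0.4, 0.7, -1.0]
width: 0.0644
```

Run:
```python
from h import *
c,s=snap('wrist','w28.png')
th=np.radians(120); p=np.array([.5427,.0177])-.085*np.array([np.cos(th),np.sin(th)]); print(p)
goto([.60,.2,.18],-10)
```

```text
[ 0.5852     -0.05591216]
t 38.33 ee [0.6097 0.3446 0.1735] psi -45.61 tilt 0.08 w 0.0645 F [-0.2  0.6 -2.5] j7 -1.12
shift [-0.1081, 0.0966, -0.0066] turn [0.0, -0.001, -0.622] rows 5
```

View pics/w28.png

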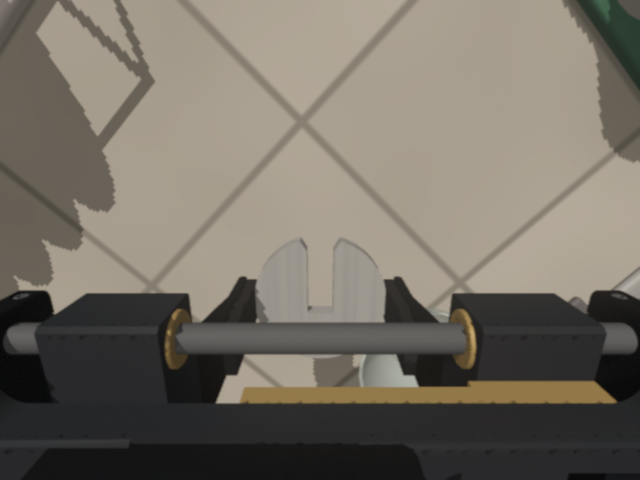

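Run:
```python
from h import *
goto([.5852,-.056,.21],30)
```

```text
t 38.33 ee [0.6097 0.3446 0.1735] psi -45.61 tilt 0.08 w 0.0645 F [-0.2  0.6 -2.5] j7 -1.12
shift [-0.2977, 0.2692, -0.0369] turn [0.001, -0.001, -1.32] rows 11
```

Emit:
{"method": "arm_command", "body": {"commands": [[50,[-0.01,0.009,-0.01],[0,0,-0.05]],[50,[-0.028,0.025,-0.02],[0,0,-0.13]],[50,[-0.05,0.045,-0.03],[0,0,-0.23]],[50,[-0.075,0.068,-0.037],[0,0,-0.34]],[50,[-0.1,0.09,-0.037],[0,0,-0.45]],[50,[-0.125,0.113,-0.037],[0,0,-0.56]],[50,[-0.15,0.136,-0.037],[0,0,-0.67]],[50,[-0.175,0.158,-0.037],[0,0,-0.78]],[50,[-0.2,0.18,-0.037],[0,0,-0.88]],[50,[-0.22,0.199,-0.037],[0,0,-0.97]]]}}

```text
time: 39.17
ee_pos: [0.5898, 0.0455, 0.2075]
eef_rot: [0.642, 0.767, -0.002, -0.001]
ft_force: [0.4, 0.3, -1.2]
width: 0.0646
```

Run:
```python
from h import *
goto([.5852,-.056,.21],30)
```

```text
t 39.17 ee [0.5898 0.0455 0.2075] psi 10.18 tilt 0.25 w 0.0646 F [ 0.4  0.3 -1.2] j7 0.18
shift [-0.0991, -0.0225, -0.0023] turn [-0.004, 0.001, -0.346] rows 3
```

Emit:
{"method": "arm_command", "body": {"commands": [[50,[-0.02,-0.005,-0.002],[0,0,-0.07]],[50,[-0.045,-0.01,-0.002],[0,0,-0.16]],[50,[-0.068,-0.015,-0.002],[0,0,-0.24]],[50,[-0.086,-0.02,-0.002],[0,0,-0.3]],[50,[-0.096,-0.022,-0.002],[-0.004,0,-0.34]],[50,[-0.099,-0.0225,-0.002],[-0.004,0,-0.346]],[50,[-0.099,-0.0225,-0.002],[-0.004,0,-0.346]],[50,[-0.099,-0.0225,-0.002],[-0.004,0,-0.346]],[50,[-0.099,-0.0225,-0.002],[-0.004,0,-0.346]],[50,[-0.099,-0.0225,-0.002],[-0.004,0,-0.346]]]}}

```text
time: 40.0
ee_pos: [0.586, -0.0518, 0.2104]
eef_rot: [0.501, 0.865, 0.0, 0.0]
ft_force: [-0.5, -0.1, -2.1]
width: 0.0646
```

Run:
```python
from h import *
goto([.5852,-.056,.155],30)
```

```text
t 40.0 ee [ 0.586  -0.0518  0.2104] psi 29.86 tilt 0.08 w 0.0646 F [-0.5 -0.1 -2.1] j7 0.68
shift [-0.0032, -0.0029, 0.0554] turn [0.001, 0.0, -0.003] rows 2
```

Emit:
{"method": "arm_command", "body": {"commands": [[50,[0,0,0.012],[0,0,0]],[50,[0,0,0.03],[0,0,0]],[50,[0,0,0.048],[0,0,0]],[50,[0,0,0.06],[0,0,0]],[50,[0,0,0.0635],[0,0,0]],[50,[0,0,0.0635],[0,0,0]],[50,[0,0,0.0635],[0,0,0]],[50,[0,0,0.0635],[0,0,0]],[50,[0,0,0.0635],[0,0,0]],[50,[0,0,0.0635],[0,0,0]]]}}

```text
time: 40.83
ee_pos: [0.5864, -0.0531, 0.148]
eef_rot: [0.502, 0.865, 0.001, 0.001]
ft_force: [0.1, -0.2, -2.7]
width: 0.0643
```

Run:
```python
from h import *
c,s=snap('wrist','w29.png')
goto([.5427,.0177,.1468],30)
cv2.imwrite('pics/c.png',cv2.resize(c['pixels'][85:325,220:420,::-1],None,fx=2.5,fy=2.5,interpolation=cv2.INTER_CUBIC))
```

```text
t 40.88 ee [ 0.5863 -0.0531  0.1478] psi 29.79 tilt 0.16 w 0.0646 F [-0.2 -0.2 -1.9] j7 0.72
shift [0.0831, -0.0027, 0.0009] turn [0.003, 0.001, -0.004] rows 2
```

View pics/c.png

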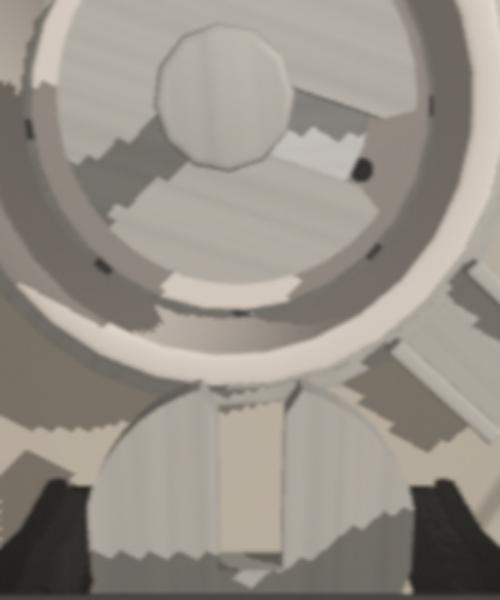

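Run:
```python
from h import *
d=load('w29'); z=d['ee'][2]; uv=(310,123.8)
print(toolray(d,[uv],z-.114).round(4), ray(d,uv,.114).round(4))
print(toolray(d,[(220+219/2.5,85+490/2.5),(220+283/2.5,85+490/2.5),(220+251/2.5,85+568/2.5)],.0635).round(4))
```

```text
[[ 0.0833 -0.0032  0.034 ]] [[0.5424 0.0176 0.114 ]]
[[ 0.0118 -0.0058  0.0635]
 [ 0.0118  0.0066  0.0635]
 [-0.0052  0.0004  0.0635]]
```

Emit:
{"method": "arm_command", "body": {"commands": [[50,[0.004,-0.0033,0.001],[0.002,0.001,-0.003]],[50,[0.012,-0.0033,0.001],[0.002,0.001,-0.003]],[50,[0.02,-0.0033,0.001],[0.002,0.001,-0.003]],[50,[0.026,-0.0033,0.001],[0.002,0.001,-0.003]],[50,[0.029,-0.0033,0.001],[0.002,0.001,-0.003]],[50,[0.03,-0.0033,0.001],[0.002,0.001,-0.003]],[50,[0.03,-0.0033,0.001],[0.002,0.001,-0.003]],[50,[0.03,-0.0033,0.001],[0.002,0.001,-0.003]],[50,[0.03,-0.0033,0.001],[0.002,0.001,-0.003]],[50,[0.03,-0.0033,0.001],[0.002,0.001,-0.003]]]}}

```text
time: 41.72
ee_pos: [0.5684, -0.029, 0.1462]
eef_rot: [0.5, 0.866, -0.0, -0.0]
ft_force: [0.3, 0.1, -1.7]
width: 0.0643
```

Run:
```python
from h import *
c,s=snap('wrist','w30.png');c2,_=snap('side','s30.png')
goto([.5427,.0177,.1468],30)
cv2.imwrite('pics/c.png',cv2.resize(c['pixels'][85:325,220:420,::-1],None,fx=2.5,fy=2.5,interpolation=cv2.INTER_CUBIC))
cv2.imwrite('pics/s6c.png',cv2.resize(c2['pixels'][170:290,260:400,::-1],None,fx=5,fy=5,interpolation=cv2.INTER_CUBIC))
```

```text
t 41.82 ee [ 0.5683 -0.029   0.1461] psi 29.94 tilt 0.03 w 0.0645 F [-0.2  0.4 -1.6] j7 0.66
shift [0.0532, 0.0011, -0.0007] turn [-0.0, -0.0, -0.001] rows 2
```

View pics/c.png

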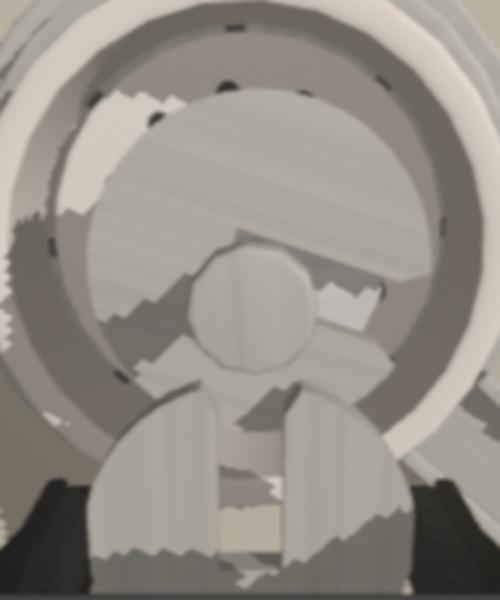

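View pics/s6c.png

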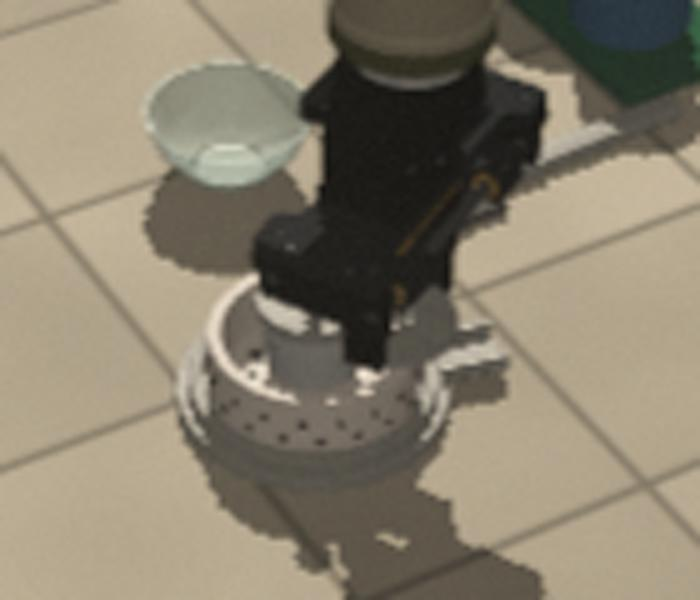

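Emit:
{"method": "arm_command", "body": {"commands": [[50,[0,0.0006,-0.001],[0,0,0]],[50,[0.004,0.0006,-0.001],[0,0,0]],[50,[0.01,0.0006,-0.001],[0,0,0]],[50,[0.017,0.0006,-0.001],[0,0,0]],[50,[0.024,0.0006,-0.001],[0,0,0]],[50,[0.03,0.0006,-0.001],[0,0,0]],[50,[0.036,0.0006,-0.001],[0,0,0]],[50,[0.04,0.0006,-0.001],[0,0,0]],[50,[0.04,0.0006,-0.001],[0,0,0]],[50,[0.04,0.0006,-0.001],[0,0,0]]]}}

```text
time: 42.65
ee_pos: [0.5488, 0.0065, 0.1473]
eef_rot: [0.5, 0.866, -0.0, -0.0]
ft_force: [-0.0, -0.5, -2.0]
width: 0.0644
```

Run:
```python
from h import *
c,s=snap('wrist','w31.png')
goto([.5427,.0177,.1458],30)
cv2.imwrite('pics/c.png',cv2.resize(c['pixels'][85:325,220:420,::-1],None,fx=2.5,fy=2.5,interpolation=cv2.INTER_CUBIC))
```

```text
t 42.7 ee [0.5489 0.0061 0.1473] psi 29.96 tilt 0.01 w 0.0643 F [-0.2 -0.3 -2. ] j7 0.58
shift [0.0131, 0.0004, 0.0015] turn [-0.0, 0.0, -0.001] rows 1
```

View pics/c.png

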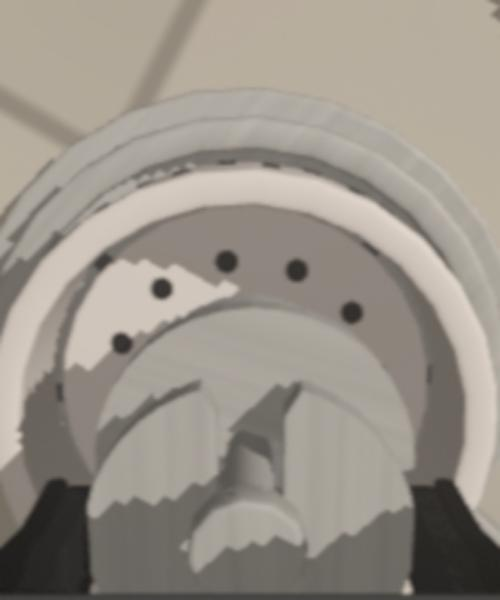

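Emit:
{"method": "arm_command", "body": {"commands": [[50,[0.004,0.0002,0],[0,0,0]],[50,[0.008,0.0002,0],[0,0,0]],[50,[0.011,0.0002,0],[0,0,0]],[50,[0.0125,0.0002,0],[0,0,0]],[50,[0.0125,0.0002,0],[0,0,0]],[50,[0.0125,0.0002,0.0006],[0,0,0]],[50,[0.0125,0.0002,0.0012],[0,0,0]],[50,[0.0125,0.0002,0.0017],[0,0,0]],[50,[0.0125,0.0002,0.0017],[0,0,0]],[50,[0.0125,0.0002,0.0017],[0,0,0]]]}}

```text
time: 43.53
ee_pos: [0.5427, 0.0171, 0.1454]
eef_rot: [0.5, 0.866, -0.0, -0.0]
ft_force: [0.2, -0.1, -0.8]
width: 0.0646
```

Emit:
{"method": "arm_command", "body": {"commands": [[85,[0,0,0],[0,0,0]],[95,[0,0,0],[0,0,0]],[95,[0,0,0],[0,0,0]],[95,[0,0,0],[0,0,0]],[95,[0,0,-0.005],[0,0,0]],[95,[0,0,-0.02],[0,0,0]],[95,[0,0,-0.05],[0,0,0]],[95,[0,0,-0.09],[0,0,0]],[100,[0,0,-0.12],[0,0,0]],[100,[0,0,-0.13],[0,0,0]]]}}

```text
time: 44.37
ee_pos: [0.5443, 0.0169, 0.2808]
eef_rot: [0.5, 0.866, 0.002, 0.002]
ft_force: [0.4, -0.5, 0.4]
width: 0.0865
```

Run:
```python
from h import *
c,s=snap('wrist','w32.png'); c2,_=snap('side','s32.png')
goto([.44,-.36,.25],-47)
cv2.imwrite('pics/c.png',cv2.resize(c['pixels'][85:325,220:420,::-1],None,fx=2.5,fy=2.5,interpolation=cv2.INTER_CUBIC))
cv2.imwrite('pics/s6c.png',cv2.resize(c2['pixels'][170:290,260:400,::-1],None,fx=5,fy=5,interpolation=cv2.INTER_CUBIC))
```

```text
t 44.47 ee [0.5438 0.0172 0.278 ] psi 29.96 tilt 0.23 w 0.0869 F [-0.8  0.3 -0.9] j7 0.49
shift [-0.2749, -0.2784, 0.0271] turn [0.004, -0.002, 1.343] rows 11
```

View pics/c.png

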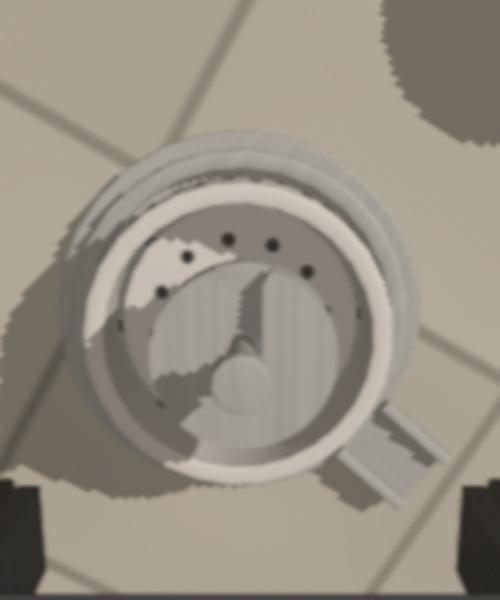

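View pics/s6c.png

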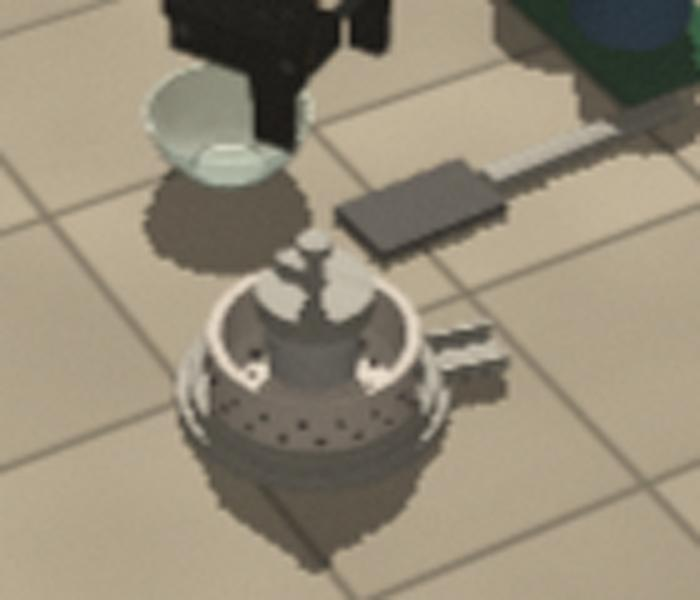

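Emit:
{"method": "arm_command", "body": {"commands": [[100,[-0.137,-0.139,0.01],[0,0,0.67]],[100,[-0.137,-0.139,0.01],[0,0,0.67]],[100,[-0.137,-0.139,0.01],[0,0,0.67]],[100,[-0.137,-0.139,0.01],[0,0,0.67]],[100,[-0.275,-0.278,0.03],[0,0,1.343]],[100,[-0.275,-0.278,0.03],[0,0,1.343]],[100,[-0.275,-0.278,0.03],[0,0,1.343]],[100,[-0.275,-0.278,0.03],[0,0,1.343]],[100,[-0.275,-0.278,0.03],[0,0,1.343]],[100,[-0.275,-0.278,0.03],[0,0,1.343]]]}}

```text
time: 45.3
ee_pos: [0.4356, -0.3647, 0.2442]
eef_rot: [0.915, 0.404, -0.002, 0.0]
ft_force: [-0.7, -0.3, 0.0]
width: 0.0869
```

Run:
```python
from h import *
goto([.441,-.368,.24],-47)
```

```text
t 45.3 ee [ 0.4356 -0.3647  0.2442] psi -42.32 tilt 0.19 w 0.0869 F [-0.7 -0.3  0. ] j7 0.11
shift [0.0012, 0.0062, 0.0042] turn [-0.001, 0.003, 0.082] rows 1
```

Emit:
{"method": "arm_command", "body": {"commands": [[100,[0.001,0.006,0.004],[0,0.003,0.08]],[100,[0.001,0.006,0.004],[0,0.003,0.08]],[100,[0.001,0.006,0.004],[0,0.003,0.08]],[100,[0.001,0.006,0.004],[0,0.003,0.08]],[100,[0.001,0.006,0.004],[0,0.003,0.08]],[100,[0.001,0.006,0.004],[0,0.003,0.08]],[100,[0.001,0.006,0.004],[0,0.003,0.08]],[100,[0.001,0.006,0.004],[0,0.003,0.08]],[100,[0.001,0.006,0.004],[0,0.003,0.08]],[100,[0.001,0.006,0.004],[0,0.003,0.08]]]}}

```text
time: 46.13
ee_pos: [0.4445, -0.3631, 0.2416]
eef_rot: [0.928, 0.373, 0.001, -0.001]
ft_force: [-0.1, -0.0, 0.2]
width: 0.0871
```

Run:
```python
from h import *
c,s=snap('wrist','w33.png'); snap('top','top33.png')
goto([.441,-.368,.24],-47)
cv2.imwrite('pics/c.png',cv2.resize(c['pixels'][140:290,220:420,::-1],None,fx=4,fy=4,interpolation=cv2.INTER_CUBIC))
```

```text
t 46.23 ee [ 0.4445 -0.3631  0.2416] psi -46.23 tilt 0.15 w 0.087 F [0.8 0.1 0.3] j7 0.05
shift [-0.0059, 0.0011, 0.0016] turn [-0.0, -0.003, 0.013] rows 1
```

View pics/c.png

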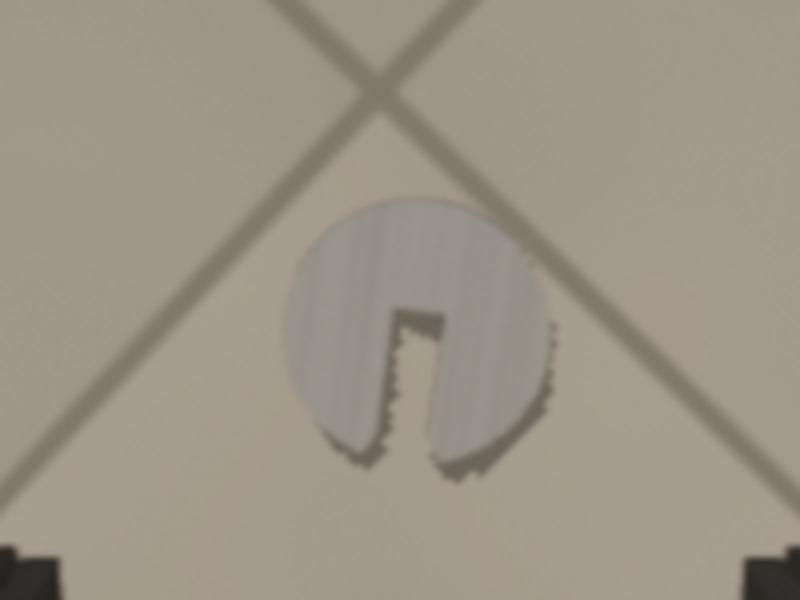

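View pics/top33.png

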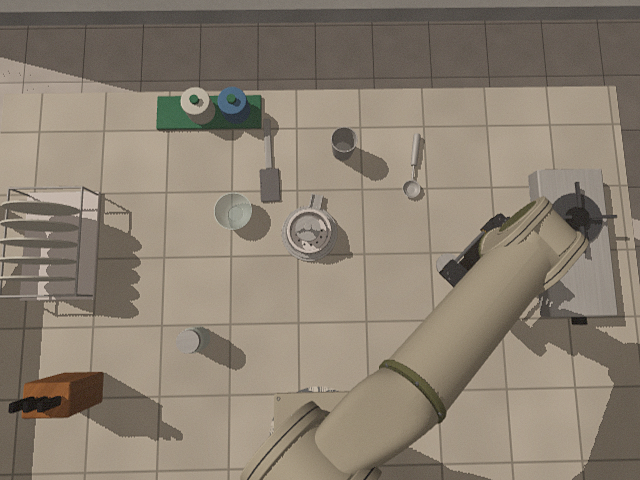

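Run:
```python
from h import *
d=load('w33'); k=lambda a: np.array(a)/4.0+[220,140]
rim=k([(420,197),(360,213),(315,245),(290,285),(282,330),(293,380),(322,425),(355,450),(455,465),(500,447),(532,413),(548,370),(552,325),(545,280),(525,245),(480,212)])
print(weight(d,rim,k([(393,318),(381,425)]),k([(442,320),(429,430)])))
```

```text
(array([ 0.4461, -0.3679,  0.0334]), np.float64(0.00048), array([-142.6, -142.3]), 'slot lateral (mm)', [[-6.9, -7.0], [4.9, 5.0]])
```

Run:
```python
from h import *
goto([.4455,-.3683,.0725],-52.5)
```

```text
t 46.23 ee [ 0.4445 -0.3631  0.2416] psi -46.23 tilt 0.15 w 0.087 F [0.8 0.1 0.3] j7 0.05
shift [-0.0033, 0.0045, 0.1691] turn [-0.001, -0.003, 0.109] rows 5
```

Emit:
{"method": "arm_command", "body": {"commands": [[100,[-0.003,0.0045,0.035],[0,-0.003,0.109]],[100,[-0.003,0.0045,0.07],[0,-0.003,0.109]],[100,[-0.003,0.0045,0.1],[0,-0.003,0.109]],[100,[-0.003,0.0045,0.125],[0,-0.003,0.109]],[100,[-0.003,0.0045,0.145],[0,-0.003,0.109]],[100,[-0.003,0.0045,0.157],[0,-0.003,0.109]],[100,[-0.003,0.0045,0.163],[0,-0.003,0.109]],[100,[-0.003,0.0045,0.164],[0,-0.003,0.109]],[100,[-0.003,0.0045,0.164],[0,-0.003,0.109]],[100,[-0.003,0.0045,0.164],[0,-0.003,0.109]]]}}

```text
time: 47.07
ee_pos: [0.4462, -0.3686, 0.0787]
eef_rot: [0.947, 0.322, 0.0, 0.0]
ft_force: [-0.0, -0.3, 0.5]
width: 0.0872
```

Run:
```python
from h import *
goto([.4455,-.3683,.0725],-52.5)
```

```text
t 47.07 ee [ 0.4462 -0.3686  0.0787] psi -52.48 tilt 0.07 w 0.0872 F [-0.  -0.3  0.5] j7 0.08
shift [-0.0004, -0.0007, 0.0062] turn [0.001, -0.0, 0.0] rows 1
```

Emit:
{"method": "arm_command", "body": {"commands": [[100,[-0.0004,-0.0005,0.003],[0,0,0]],[100,[-0.0004,-0.0005,0.006],[0,0,0]],[100,[-0.0004,-0.0005,0.006],[0,0,0]],[100,[-0.0004,-0.0005,0.006],[0,0,0]],[50,[-0.0004,-0.0005,0.006],[0,0,0]],[50,[-0.0004,-0.0005,0.006],[0,0,0]],[50,[-0.0004,-0.0005,0.006],[0,0,0]],[50,[-0.0004,-0.0005,0.006],[0,0,0]],[50,[-0.0004,-0.0005,0.006],[0,0,0]],[50,[-0.0004,-0.0005,0.006],[0,0,0]]], "squeeze": 30}}

```text
time: 47.9
ee_pos: [0.4451, -0.368, 0.0716]
eef_rot: [0.947, 0.322, -0.0, -0.0]
ft_force: [0.5, 0.7, 0.6]
width: 0.0644
```

Emit:
{"method": "arm_command", "body": {"commands": [[50,[0,0,0],[0,0,0]],[50,[0,0,0],[0,0,0]],[50,[0,0,-0.003],[0,0,0]],[50,[0,0,-0.01],[0,0,0]],[50,[0,0,-0.025],[0,0,0]],[50,[0,0,-0.045],[0,0,0]],[50,[0,0,-0.07],[0,0,0]],[50,[0,0,-0.1],[0,0,0]],[50,[0,0,-0.125],[0,0,0]],[50,[0,0,-0.14],[0,0,0]]], "squeeze": 40}}

```text
time: 48.73
ee_pos: [0.4453, -0.3688, 0.2148]
eef_rot: [0.947, 0.321, 0.001, 0.001]
ft_force: [0.2, -0.8, -2.4]
width: 0.0645
```

Run:
```python
from h import *
c,s=snap('wrist','w34.png'); c2,_=snap('side','s34.png')
goto([.55,.0,.22],-52.5)
```

```text
t 48.83 ee [ 0.4459 -0.3689  0.2144] psi -52.49 tilt 0.22 w 0.0645 F [ 0.4 -1.  -1.8] j7 -0.02
shift [0.3072, -0.2292, -0.0058] turn [0.003, -0.002, 0.0] rows 10
```

View pics/w34.png

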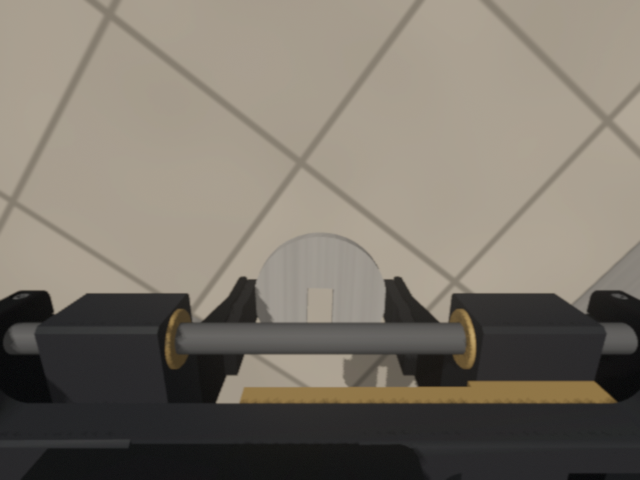

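View pics/s34.png

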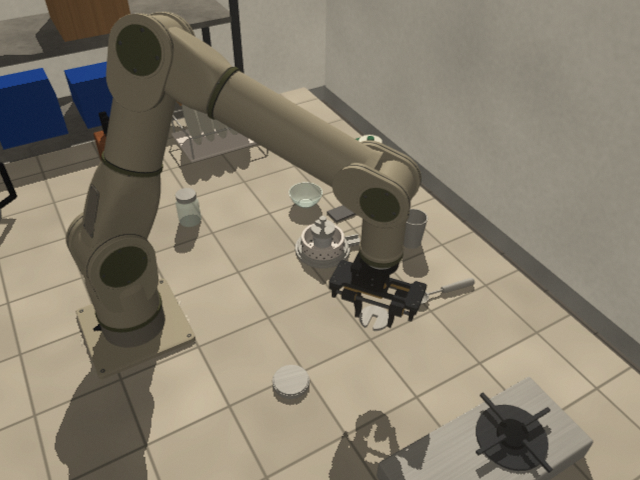

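Run:
```python
from h import *
d=load('w34'); print(toolray(d,[(320,288),(320,234)],.0636).round(4))
goto([.479,-.031,.205],-52.5)
```

```text
[[0.0081 0.     0.0636]
 [0.0356 0.     0.0636]]
t 48.83 ee [ 0.4459 -0.3689  0.2144] psi -52.49 tilt 0.22 w 0.0645 F [ 0.4 -1.  -1.8] j7 -0.02
shift [0.232, -0.2479, 0.009] turn [0.003, -0.002, 0.0] rows 9
```

Emit:
{"method": "arm_command", "body": {"commands": [[50,[0.012,-0.012,0],[0,0,0]],[50,[0.032,-0.034,0],[0,0,0]],[50,[0.056,-0.06,0],[0,0,0]],[50,[0.08,-0.086,0],[0,0,0]],[50,[0.104,-0.112,0],[0,0,0]],[50,[0.128,-0.138,0.003],[0,0,0]],[50,[0.152,-0.163,0.006],[0,0,0]],[50,[0.176,-0.188,0.008],[0,0,0]],[50,[0.198,-0.212,0.009],[0.003,-0.002,0]],[50,[0.216,-0.231,0.009],[0.003,-0.002,0]]]}}

```text
time: 49.67
ee_pos: [0.4749, -0.0503, 0.2015]
eef_rot: [0.947, 0.323, -0.002, -0.002]
ft_force: [1.8, -0.1, -2.5]
width: 0.0641
```

Run:
```python
from h import *
goto([.479,-.031,.203],-52.5)
```

```text
t 49.67 ee [ 0.4749 -0.0503  0.2015] psi -52.37 tilt 0.35 w 0.0641 F [ 1.8 -0.1 -2.5] j7 -0.82
shift [0.015, -0.0128, -0.0015] turn [-0.005, 0.003, 0.002] rows 1
```

Emit:
{"method": "arm_command", "body": {"commands": [[50,[0.008,-0.007,-0.001],[0,0,0]],[50,[0.013,-0.011,-0.001],[0,0,0]],[50,[0.015,-0.013,-0.001],[0,0,0]],[50,[0.015,-0.013,-0.001],[0,0,0]],[50,[0.015,-0.013,-0.001],[0,0,0]],[50,[0.015,-0.013,-0.001],[0,0,0]],[50,[0.015,-0.013,-0.001],[0,0,0]],[50,[0.015,-0.013,-0.001],[0,0,0]],[50,[0.015,-0.013,-0.001],[0,0,0]],[50,[0.015,-0.013,-0.001],[0,0,0]]]}}

```text
time: 50.5
ee_pos: [0.4797, -0.034, 0.2036]
eef_rot: [0.947, 0.321, -0.002, -0.001]
ft_force: [0.7, 1.2, -1.4]
width: 0.0641
```

Run:
```python
from h import *
c,s=snap('wrist','w35.png')
goto([.602,.0635,.203],-52.5)
cv2.imwrite('pics/c.png',cv2.resize(c['pixels'][85:325,220:420,::-1],None,fx=2.5,fy=2.5,interpolation=cv2.INTER_CUBIC))
```

```text
t 50.55 ee [ 0.4797 -0.0339  0.2036] psi -52.5 tilt 0.25 w 0.0647 F [-0.5 -0.2 -1.9] j7 -0.86
shift [0.1563, -0.0028, 0.0002] turn [-0.004, 0.002, 0.0] rows 4
```

View pics/c.png

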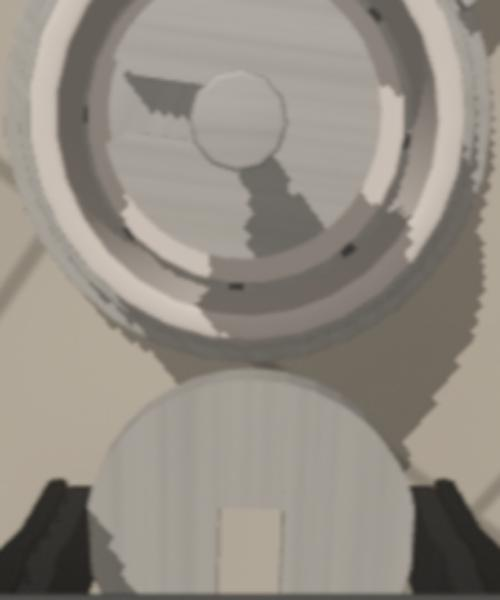

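Run:
```python
from h import *
d=load('w35'); z=d['ee'][2]; uv=(315.6,133.2)
P=ray(d,uv,.114)[0]; print(P.round(4), toolray(d,[uv],z-.114).round(4), R.from_quat(d['rot']).as_rotvec())
q=np.radians(-52.5); yd=np.array([np.cos(q),np.sin(q)]); xd=np.array([-yd[1],yd[0]])
for st in(P[:2],np.array([.5427,.0175])):
    goto([*(st+.075*xd),.203],-52.5)
```

```text
[0.5421 0.017  0.114 ] [[ 0.0808 -0.0022  0.0896]] [-2.9724632  -1.0088889   0.00529338]
t 50.55 ee [ 0.4797 -0.0339  0.2036] psi -52.5 tilt 0.25 w 0.0647 F [-0.5 -0.2 -1.9] j7 -0.86
shift [0.1555, -0.0024, 0.0002] turn [-0.004, 0.002, 0.0] rows 4
t 50.55 ee [ 0.4797 -0.0339  0.2036] psi -52.5 tilt 0.25 w 0.0647 F [-0.5 -0.2 -1.9] j7 -0.86
shift [0.1562, -0.0024, 0.0002] turn [-0.004, 0.002, 0.0] rows 4
```

Emit:
{"method": "arm_command", "body": {"commands": [[50,[0.008,0,0],[-0.004,0.002,0]],[50,[0.024,-0.001,0],[-0.004,0.002,0]],[50,[0.045,-0.002,0],[-0.004,0.002,0]],[50,[0.068,-0.0024,0],[-0.004,0.002,0]],[50,[0.092,-0.0024,0],[-0.004,0.002,0]],[50,[0.116,-0.0024,0],[-0.004,0.002,0]],[50,[0.137,-0.0024,0],[-0.004,0.002,0]],[50,[0.15,-0.0024,0],[-0.004,0.002,0]],[50,[0.1555,-0.0024,0],[-0.004,0.002,0]],[50,[0.1555,-0.0024,0],[-0.004,0.002,0]]]}}

```text
time: 51.38
ee_pos: [0.6023, 0.0641, 0.2026]
eef_rot: [0.947, 0.322, -0.0, 0.001]
ft_force: [0.3, -1.0, -2.1]
width: 0.0642
```

Emit:
{"method": "arm_command", "body": {"commands": [[50,[0,0,0.008],[0,0,0]],[50,[0,0,0.02],[0,0,0]],[50,[0,0,0.033],[0,0,0]],[50,[0,0,0.043],[0,0,0]],[50,[0,0,0.047],[0,0,0]],[50,[0,0,0.048],[0,0,0]],[50,[0,0,0.048],[0,0,0]],[50,[0,0,0.048],[0,0,0]],[50,[0,0,0.048],[0,0,0]],[50,[0,0,0.048],[0,0,0]]]}}

```text
time: 52.22
ee_pos: [0.6019, 0.0628, 0.1558]
eef_rot: [0.947, 0.322, 0.0, 0.0]
ft_force: [-0.6, 0.5, -1.2]
width: 0.0642
```

Run:
```python
from h import *
c2,_=snap('side','s36.png'); snap('wrist','w36.png')
goto([.5424,.0173,.1551],-52.5)
cv2.imwrite('pics/s6c.png',cv2.resize(c2['pixels'][170:290,260:400,::-1],None,fx=5,fy=5,interpolation=cv2.INTER_CUBIC))
```

```text
t 52.32 ee [0.6018 0.0629 0.1555] psi -52.48 tilt 0.03 w 0.0644 F [ 0.9 -0.  -1.1] j7 -0.83
shift [-0.0749, -0.0, 0.0004] turn [0.001, -0.0, 0.0] rows 2
```

View pics/s6c.png

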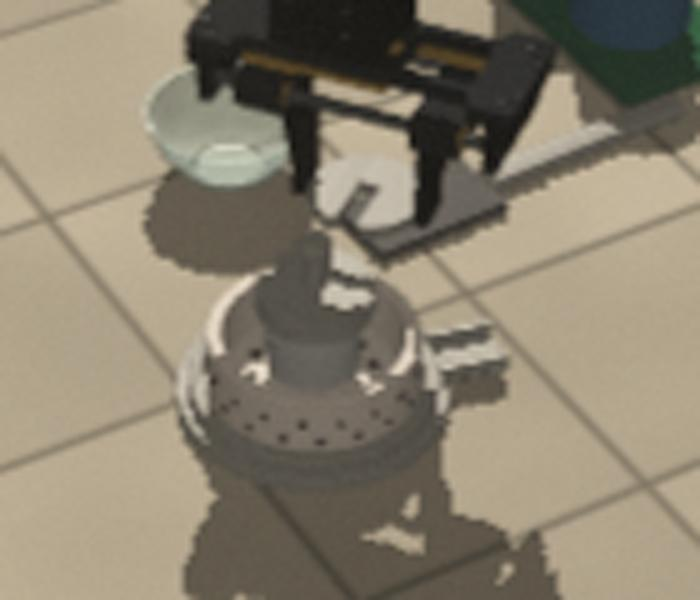

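View pics/w36.png

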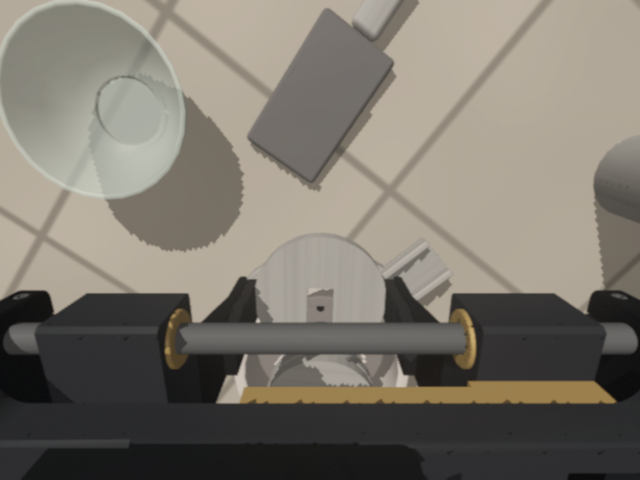

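Emit:
{"method": "arm_command", "body": {"commands": [[50,[-0.005,0,0],[0,0,0]],[50,[-0.012,0,0],[0,0,0]],[50,[-0.019,0,0],[0,0,0]],[50,[-0.026,0,0],[0,0,0]],[50,[-0.033,0,0],[0,0,0]],[50,[-0.039,0,0],[0,0,0]],[50,[-0.043,0,0],[0,0,0]],[50,[-0.045,0,0],[0,0,0]],[50,[-0.045,0,0],[0,0,0]],[50,[-0.045,0,0],[0,0,0]]]}}

```text
time: 53.15
ee_pos: [0.5661, 0.0356, 0.1553]
eef_rot: [0.947, 0.322, 0.0, 0.0]
ft_force: [0.5, -0.6, -2.2]
width: 0.0639
```

Run:
```python
from h import *
c2,_=snap('side','s37.png'); c,_=snap('wrist','w37.png')
goto([.5424,.0173,.1551],-52.5)
cv2.imwrite('pics/s6c.png',cv2.resize(c2['pixels'][170:290,260:400,::-1],None,fx=5,fy=5,interpolation=cv2.INTER_CUBIC))
cv2.imwrite('pics/c.png',cv2.resize(c['pixels'][205:385,240:400,::-1],None,fx=3.2,fy=3.2,interpolation=cv2.INTER_CUBIC))
```

```text
t 53.25 ee [0.5661 0.0357 0.1552] psi -52.46 tilt 0.03 w 0.0641 F [-0.5 -0.  -2.4] j7 -0.81
shift [-0.03, 0.0001, 0.0001] turn [0.001, 0.0, 0.001] rows 1
```

View pics/s6c.png

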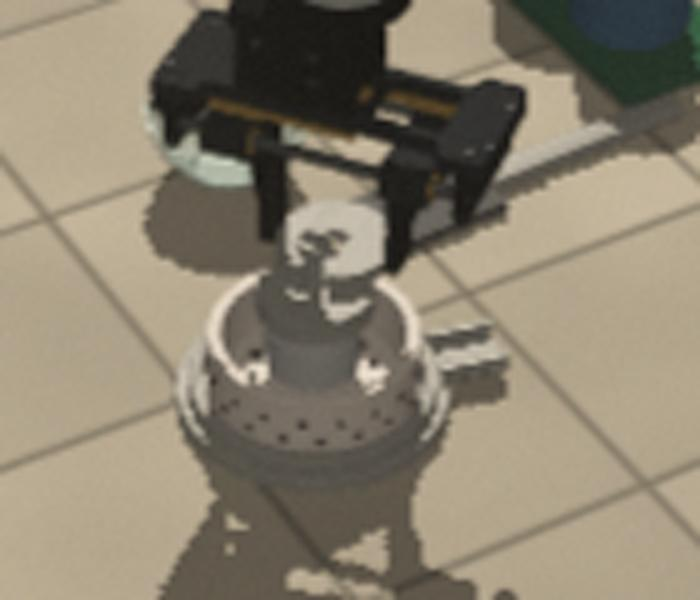

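View pics/c.png

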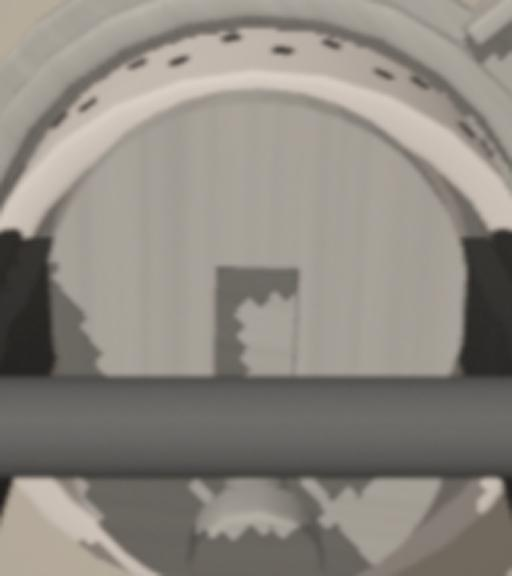

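Emit:
{"method": "arm_command", "body": {"commands": [[50,[-0.004,0,0],[0,0,0]],[50,[-0.009,0,0],[0,0,0]],[50,[-0.014,0,0],[0,0,0]],[50,[-0.019,0,0],[0,0,0]],[50,[-0.024,0,0],[0,0,0]],[50,[-0.028,0,0],[0,0,0]],[50,[-0.031,0,0],[0,0,0]],[50,[-0.0325,0,0],[0,0,0]],[50,[-0.0325,0,0],[0,0,0]],[50,[-0.0325,0,0],[0,0,0]]]}}

```text
time: 54.08
ee_pos: [0.5402, 0.0158, 0.1553]
eef_rot: [0.947, 0.322, -0.0, 0.0]
ft_force: [0.0, 0.4, -1.9]
width: 0.0642
```

Run:
```python
from h import *
c2,_=snap('side','s38.png'); c,_=snap('wrist','w38.png')
goto([.5424,.0173,.1536],-52.5)
cv2.imwrite('pics/s6c.png',cv2.resize(c2['pixels'][170:290,260:400,::-1],None,fx=5,fy=5,interpolation=cv2.INTER_CUBIC))
cv2.imwrite('pics/c.png',cv2.resize(c['pixels'][205:385,240:400,::-1],None,fx=3.2,fy=3.2,interpolation=cv2.INTER_CUBIC))
```

```text
t 54.18 ee [0.5402 0.0158 0.1552] psi -52.47 tilt 0.04 w 0.0644 F [-0.4  0.5 -1.9] j7 -0.8
shift [0.0027, 0.0001, 0.0016] turn [0.0, 0.0, 0.001] rows 1
```

View pics/s6c.png

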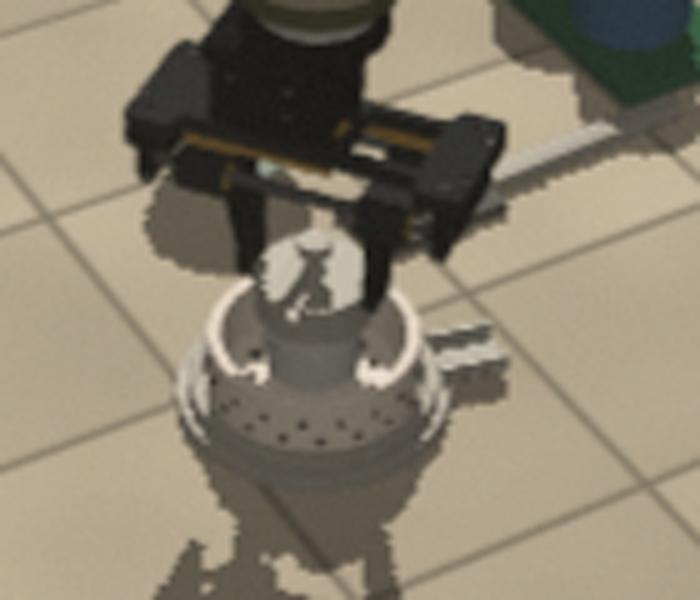

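View pics/c.png

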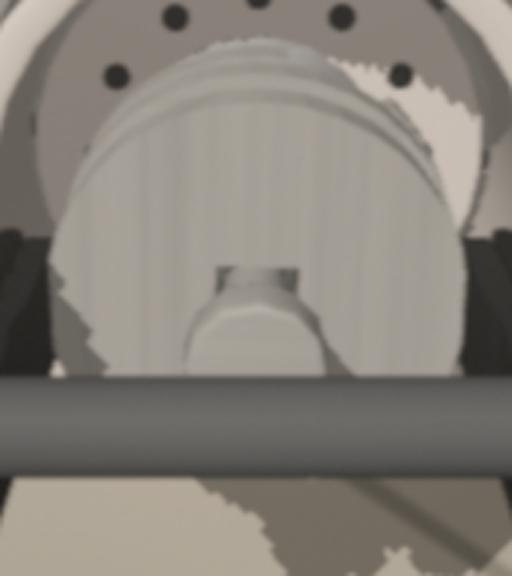

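Emit:
{"method": "arm_command", "body": {"commands": [[50,[0,0,0.0005],[0,0,0]],[50,[0,0,0.001],[0,0,0]],[50,[0,0,0.0016],[0,0,0]],[50,[0,0,0.0017],[0,0,0]],[50,[0,0,0.0017],[0,0,0]],[85,[0,0,0.0017],[0,0,0]],[95,[0,0,0.0017],[0,0,0]],[95,[0,0,0.0017],[0,0,0]],[95,[0,0,0.0017],[0,0,0]],[95,[0,0,0.0017],[0,0,0]]]}}

```text
time: 55.02
ee_pos: [0.5402, 0.0156, 0.1536]
eef_rot: [0.947, 0.322, -0.0, 0.0]
ft_force: [0.1, -0.0, 0.6]
width: 0.0817
```

Emit:
{"method": "arm_command", "body": {"commands": [[95,[0,0,-0.003],[0,0,0]],[95,[0,0,-0.01],[0,0,0]],[95,[0,0,-0.03],[0,0,0]],[95,[0,0,-0.06],[0,0,0]],[95,[0,0,-0.09],[0,0,0]],[95,[0,0,-0.11],[0,0,0]],[95,[0,0,-0.12],[0,0,0]],[95,[0,0,-0.12],[0,0,0]],[95,[0,0,-0.12],[0,0,0]],[95,[0,0,-0.12],[0,0,0]]]}}

```text
time: 55.85
ee_pos: [0.5396, 0.0158, 0.2722]
eef_rot: [0.947, 0.322, -0.001, 0.0]
ft_force: [0.9, 0.2, -0.1]
width: 0.0828
```

Run:
```python
from h import *
c2,_=snap('side','s39.png'); c,_=snap('wrist','w39.png')
goto([.5424,.0173,.1536],-52.5)
cv2.imwrite('pics/s6c.png',cv2.resize(c2['pixels'][170:290,260:400,::-1],None,fx=5,fy=5,interpolation=cv2.INTER_CUBIC))
cv2.imwrite('pics/c.png',cv2.resize(c['pixels'][100:300,220:420,::-1],None,fx=3,fy=3,interpolation=cv2.INTER_CUBIC))
```

```text
t 55.95 ee [0.5396 0.0157 0.2722] psi -52.48 tilt 0.15 w 0.0829 F [ 0.6  0.7 -0.1] j7 -0.9
shift [0.0035, 0.0005, 0.1186] turn [-0.0, 0.003, 0.0] rows 3
```

View pics/s6c.png

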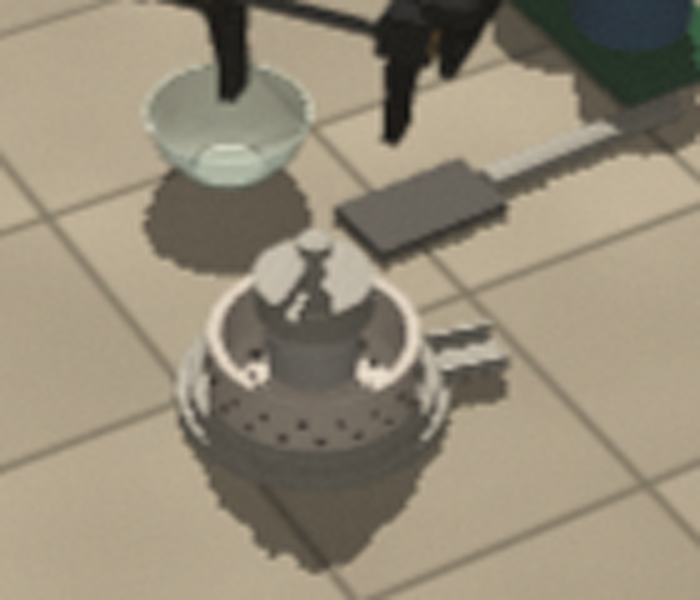

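View pics/c.png

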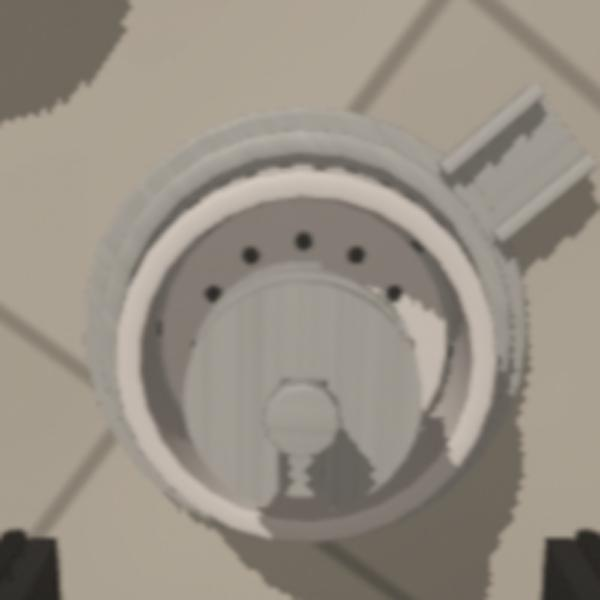

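Run:
```python
from h import *
d=load('w39'); k=lambda a: np.array(a)/3.0+[220,100]
print('disc',circ(ray(d,k([(302,278),(245,295),(205,335),(185,390),(192,440),(212,477),(422,392),(402,335),(360,295),(413,440)]),.09)))
print('head',ray(d,k([(302,421)]),.114), 'slot end', ray(d,k([(302,381)]),.09))
print('hoop',rimfit(d,(.5415,.0165),.05)[0])
s=load('s39'); print('side pred head top, centre disc top',proj(s,[[.5424,.0173,.114],[.5424,.0173,.09]]))
# head in zoomed side at approx (314,240)/5+(260,170)
a=load('side0')['pixels'].astype(int); b=load('s39')['pixels'].astype(int); print('bowl shift diff',np.abs(a-b)[180:215,285:330].mean())
snap('top','top39.png')
```

```text
disc (array([0.54134808, 0.01638214, 0.03286951]), np.float64(0.0004223211410235406))
head [[0.54244455 0.01745627 0.114     ]] slot end [[0.5456683  0.01990827 0.09      ]]
hoop (array([0.5419168 , 0.01630264, 0.05189803]), np.float64(0.0006096711530822398))
side pred head top, centre disc top [[322.40799168 217.25722649]
 [322.29898565 224.01649296]]
bowl shift diff 12.375661375661375
```

Emit:
{"method": "arm_command", "body": {"commands": [[95,[-0.01,0,-0.04],[0,0,0]],[95,[-0.05,0,-0.04],[0,0,0]],[95,[-0.09,0,-0.04],[0,0,0]],[95,[-0.12,0,-0.04],[0,0,0]],[95,[-0.12,0.03,-0.04],[0,0,0]],[95,[-0.12,0.06,-0.04],[0,0,0]],[95,[-0.12,0.09,-0.04],[0,0,0]],[95,[-0.12,0.12,-0.04],[0,0,0]],[95,[-0.12,0.15,-0.04],[0,0,0]],[95,[-0.12,0.15,-0.04],[0,0,0]]]}}

```text
time: 56.83
ee_pos: [0.5374, -0.1807, 0.3114]
eef_rot: [0.948, 0.319, -0.003, 0.002]
ft_force: [-1.4, 0.2, -0.2]
width: 0.0823
```

Emit:
{"method": "arm_command", "body": {"commands": [[95,[0,0.03,0],[0,0,0]],[95,[0,0.06,0],[0,0,0]],[95,[0,0.09,0],[0,0,0]],[95,[0,0.12,0],[0,0,0]],[95,[0,0.14,0],[0,0,0]],[95,[0,0.15,0],[0,0,0]],[95,[0,0.15,0],[0,0,0]],[95,[0,0.15,0],[0,0,0]],[95,[0,0.15,0],[0,0,0]],[95,[0,0.15,0],[0,0,0]]]}}

```text
time: 57.67
ee_pos: [0.6276, -0.2943, 0.3138]
eef_rot: [0.947, 0.322, 0.0, -0.0]
ft_force: [-0.3, -0.2, 0.5]
width: 0.0827
```

Run:
```python
from h import *
c,_=snap('top','top40.png'); c2,_=snap('side','s40.png')
print(read_state()['ee_pos'],read_state()['time'])
cv2.imwrite('pics/c.png',np.hstack([cv2.resize(c['pixels'][190:290,260:360,::-1],(400,400),interpolation=cv2.INTER_CUBIC),cv2.resize(c2['pixels'][190:290,270:370,::-1],(400,400),interpolation=cv2.INTER_CUBIC)]))
```

```text
[ 0.62772051 -0.294326    0.31401465] 57.7667
```

View pics/c.png

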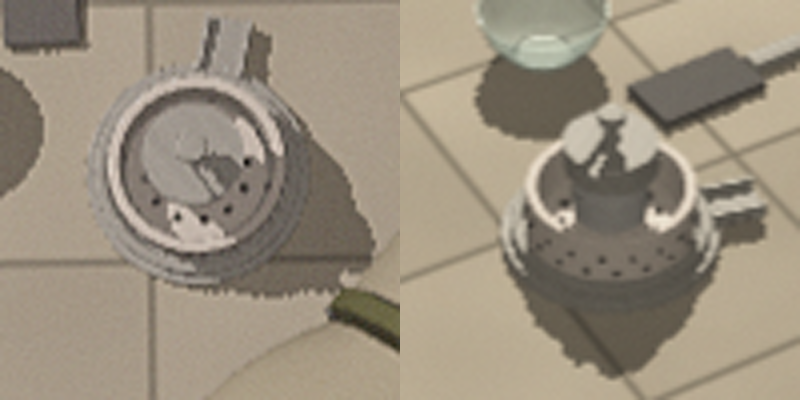

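View pics/top40.png

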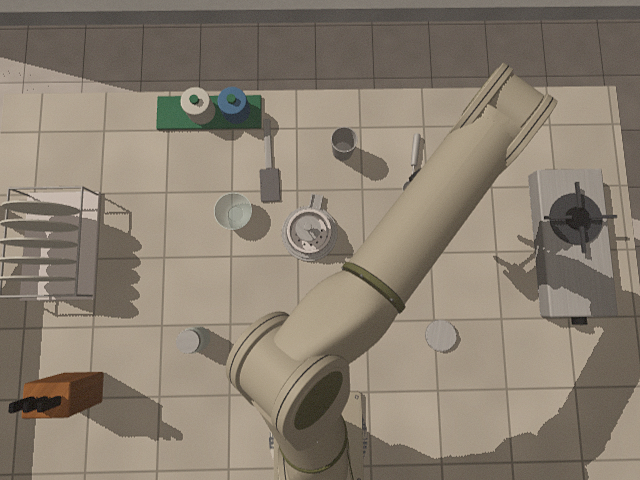

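Run:
```python
from h import *
print(close_job())
```

```text
the job is handed in; nothing more can be done
None
```

I put the press back together and handed the job in at about 58 s. No verdict came back.

**Assembly:** The hoop stands in the recess and the follower lies in the hoop, knob up. The spindle sits over the knob. I found three weights on the ledge (no fourth), and all three are on the stem under its head. Their slot mouths point to about 12°, 120° and −142°, so any two are at least 97° apart.

**Last camera checks:**
- **Hoop:** centred within about 1 mm of the recess. Its rim measured the right size for being fully down.
- **Top weight:** centred about 1.5 mm from the spindle axis.
- **Lower two weights:** these looked flat and home in the pictures after each was released, but I did not measure them again under the pile.
- **Spindle height:** taken from the gripper height at release, about 66 mm above the ledge, which is where it should sit.
- **Surroundings:** no weight was left on the ledge. The bowl, tumbler, jar and tin lid looked unmoved; I judged this by eye, not by measurement. The spoon was partly hidden by the arm in the last picture. The gripper was clear of everything.

**Disagreements:**
- The hoop shifted about 5 mm in the gripper when lifted. I measured this and corrected for it before placing.
- The wrist and top cameras differed by 2–4 mm on the knob position, which was within what the fits allowed.
- One wrist picture was taken while the arm was still settling and put the stem a few millimetres off. I corrected this before sliding the first weight on.

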